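# Ready the ice-maker test bench for a fill

## Task

On the appliance test bench, first shut the water valve by turning its red handle all the way across the pipe. With the water off, stand every fallen filter cartridge upright (blue cap up) on the black drip mat and slide the clear ice tray fully home into its case, blue grip outwards. Only when all of that is in place, turn the valve fully open again; leave the egg rack, booklet, tub and mug where they are.

Things in the scene. Friction and masses are not known exactly. Their poses are not given: they have to be found in the camera images.
- filter1: filter cartridge, one of up to 4 alike (some absent). White 42 x 42 mm square body 106 mm long, grey band near the foot, round blue cap 34 mm wide and 34 mm long at the other end; 140 mm in all, 0.2 to 0.4 kg. Starts lying flat on a side, turned in any of many ways. Origin on its long axis, 70 mm from either end (21 mm up when lying); z axis from foot to cap; centre of mass about 8 mm footwards
- filter2: second filter cartridge, same as filter1
- filter3: third filter cartridge, same as filter1
- filter4: fourth filter cartridge, same as filter1
- mat: black ribbed drip mat fixed to the bench, 110 mm (its x) by 310 mm (its y), 4 mm thick. Origin at the centre of its underside, on the bench; z up. A cartridge standing on it has its origin 74 mm above the bench
- tray: loose clear ice-cube tray on the bench: 140 mm long (x -70 to 70), 80 mm wide (y), 34 mm high. At its front (-x) end an upright blue grip block: x -104 to -70 mm, 26 mm wide in y, 4 to 50 mm above the bench. Origin at the centre of the underside of the 140 x 80 mm part; z up. About 0.25 kg; it can be dragged along the bench by the grip
- case: fixed grey case, clear roof, no floor: the tray slides in on the bench. Mouth faces its -x, at x = -70 mm; back wall inside at x = 71 mm; inside 84 mm wide (y), 40 mm high; roof top 48 mm up; outside 108 mm wide; side walls flare a few mm over the first 14 mm. Origin on the bench, z up. Tray home: both origins coincide, x axes agree, the tray's blue grip stays outside the mouth
- valve_handle (a joint): angle of the red valve handle about a vertical axis: 0 = fully open (handle along the copper pipe), 1.571 rad = fully shut (handle across the pipe). Grows counter-clockwise seen from above. Stops at both ends; stiff (0.15 N m) and stays where left
- valve_grip (a point): point on the red handle bar, 75 mm from its turning axis, at mid-height of the bar (99 mm above the bench). The bar reaches from the axis to 97 mm out, 16 mm wide, 14 mm high, 30 mm clear above the pipe. Its x axis lies along the bar and points from the tip to the turning axis; z up
- valve_hinge (a point): point on the handle's vertical turning axis, at the same height as valve_grip; turns with the handle
- valve_stand: fixed water supply stand: steel foot 150 x 100 mm, copper pipe along its x axis at 45 mm above the bench (15 mm radius, brass ball 26 mm radius), handle on top. Origin on the bench below the turning axis. Open handle points along its -x, shut handle along its -y
- egg_rack: bystander: loose clear egg rack 90 x 120 x 35 mm; origin at the centre of its underside
- booklet: bystander: loose paper booklet 150 x 105 x 12 mm; origin at the centre of its underside
- tub: bystander: tub with green cap, 70 mm in diameter, 90 mm high; origin at the centre of its underside
- mug: bystander: blue mug, 80 mm in diameter, 90 mm high, handle at its +y; origin at the centre of its underside
There are look-alikes about, which are no part of the job. What is shaped like the tray but pink is not meant. What is shaped like the filter4 but yellow is not meant.

How it is judged:
By the outcome, as a careful person would: the job done as asked, in the order asked, and still so for the second after the job is handed in, with the robot touching nothing.
Of filter1, filter2, filter3, filter4 only 3 to 4 are there at a start; the rules pass over those that are not, and their reading is None.
At some moment in a run one of filter1, filter2, filter3, filter4, tray may be knocked a few centimetres aside while the robot is not near it.
Once in a run the grip may slacken for a moment while it holds something.
It also fails if it takes over 210 s, if anything falls off the work surface, if the arm or the gripper's body presses on something with over 40 N, if the wrist force passes 120 N, or if a joint passes its speed limit or range.

## Robot

A 6-joint arm with a two-finger parallel gripper is mounted at the origin on the work surface. World frame = base frame: x ahead of the robot, y to its left, z up, the work surface at z = 0. Lengths are in m, angles in rad, forces in N, time in s.
With the tool pointing down it reaches from about 0.4 to 0.825 m from the base axis. Payload 7 kg.
Tool frame: the origin (TCP) lies at the centre of the arm's flange, where the gripper is bolted on; the fingertips stand 178 mm ahead of it and the grasp point (between the pads) lies 159 mm ahead of it; y points along the fingers, z is the direction in which the jaws open and shut, and the axes are right-handed (so a half turn about y gives the same grasp; the last joint's range is limited). The gripper opens to 88 mm and grips with 3 to 60 N. Pads are 19 mm wide; open, the fingers measure 130 mm over their backs; the gripper's body (78 mm by 193 mm) begins 47 mm behind the grasp point.
Start: joints at [-0.955, 0.359, 0.012, 0, -1.224, -0.288], TCP at [0.217, -0.639, 0.405] pointing down, gripper open.
Joint ranges: [-3.07, 3.07], [-1.43, 2.12], [-1.02, 1.25], [-3.03, 1.67], [-3.05, -0], [-3.03, 3.03]. Speed limits (rad/s): [2.39, 2.39, 3.01, 3.14, 3.14, 3.14].

## Interface

Orientations are given as [roll, pitch, yaw] about the fixed x, y, z axes, in that order (R = Rz(yaw) Ry(pitch) Rx(roll)).
In Python, from plant import status, eyes, ticket, finder gives the robot as it stands.
- The arm moves only by the tool drive_tool, never from a script. Its argument "plan" is a list of rows, each an object of numbers: "dx", "dy", "dz": the shift along the tool's x, y, z in m; "rx", "ry", "rz": the turn, a rotation vector about the tool's x, y, z in degrees. A call has 1 to 8 rows; each row is the pose to reach, as a shift and turn from the pose measured when the call began, along the tool's axes at that moment; what a row does not reach only later rows make up. A row lasts 1/12 s, in which the tool goes at most 41.7 mm and 7.16 degrees, less where a joint would pass 70% of its speed; a pose out of reach is approached as far as the arm can. A call with a gripper value outside its range is refused whole. "hand" is the opening, from -1 (shut) to 1 (fully open), set as the call begins (left out, the last holds). The fingers move at their own pace and stop on an object; "grip_force" is the grip in N (left out, the last holds). Time passes only in rows, so rows that repeat a pose let the fingers close. It gives the time, the measured TCP pose, the force and the opening at its end, in the units of the state.
- status.observe(): the state, without advancing time (a new reading comes with each control period).
- eyes.camera(name): name is "scene" or "side" or "wrist"; returns the picture (420x560x3 uint8, red, green, blue); there is no depth.
- eyes.calibration(name): a dict with "mtx" (3x3 intrinsics, pixels), "k1" (the pictures are not rectified: a ray, as slopes to the right and down, at radius r is drawn at 1 + k1 r^2 times it, then the intrinsics apply), "R" (3x3) and "t" (3): a world point X has camera coordinates R X + t. Camera axes: x right, y down, z forward; pixel columns grow to the right and rows downward; lengths in m; the calibration is good to about 2 mm. A picture is of the moment at which its call begins: read the wrist's pose just before it. calibration takes no time and is no camera call; for the wrist camera it gives the pose at the moment of the call.
- ticket.job_done(): hands the job in, once; it reports no verdict.
Trained networks look in the newest picture that a camera, given by its name, has taken for a name from the list of things; names that differ only in an ending like _2 or _b are one class to them, and where a whole thing is asked for, a point or a joint stands for the part that bears it (a point fixed in the world has none). Each returns a list of dicts, best first, with "confidence" (0 to 1); they miss things now and then, are a little off and sometimes report something else, mostly with a low value. They report only what shows in the picture. A call takes as long as a camera call. They do not tell look-alikes from the thing itself.
- finder.look_for(camera, label): "at" ([x, y, z] in m, in world coordinates, good to about 4 mm: the middle of the surface that is visible of it).
The state is a dict: "clock": time; "joints": joint angles; "qd": joint speeds; "joint_efforts": joint torques, N m; "tool_pos": TCP position; "orientation": TCP orientation; "wrist_force": force on the tool from outside, world axes, zero at the start; "torque": the same for the moment, N m; "finger_gap": finger opening in m.
Only numpy, scipy, OpenCV 4.12 (cv2) and the standard library are available. Lean on these libraries where they do the work, as an engineer would, in place of code of your own. Each camera call takes 0.05 s, during which the arm holds its last target.

## Working session

There is one attempt and no reset: what is moved stays moved. The work goes in short steps, Python scripts to look and compute and a tool call to move; the robot and the scene stay as the last step left them, time stands still between calls to the robot, and variables do not carry over. Pictures are saved under pics/ and viewed, and the job is handed in when it is done.

Besides the shell and the picture viewer there is one more tool, called by a JSON object that holds its "fn" and its "kwargs". drive_tool: Moves the arm, as the interface text tells. Its arguments: {"type":"object","properties":{"plan":{"type":"array","items":{"type":"object","properties":{"dx":{"type":"number"},"dy":{"type":"number"},"dz":{"type":"number"},"rx":{"type":"number"},"ry":{"type":"number"},"rz":{"type":"number"}}}},"hand":{"type":"number"},"grip_force":{"type":"number"}},"required":["plan"]}

```bash
ls; mkdir -p pics; cat > h.py <<'E'
import numpy as np,cv2
from plant import status,eyes,ticket,finder
def snap(cam,fn):
    im=eyes.camera(cam); cv2.imwrite('pics/'+fn,cv2.cvtColor(im,cv2.COLOR_RGB2BGR)); return im
E
python3 - <<'E'
from h import *
s=status.observe(); print(s)
snap('scene','s0.png');snap('side','d0.png');snap('wrist','w0.png')
for c in['scene','side','wrist']:print(eyes.calibration(c))
E
```

```text
pics
{'clock': 0.0, 'joints': array([-9.54872177e-01,  3.59383497e-01,  1.10771314e-02, -3.73588189e-04,
       -1.22405097e+00, -2.88074660e-01]), 'qd': array([-9.97970395e-04,  9.11429279e-05,  1.42507476e-03, -3.80823400e-04,
        1.50600933e-04, -6.73055283e-04]), 'joint_efforts': array([ 2.63577949e-04, -5.82722068e+01,  2.93049306e+01,  6.99683994e+00,
        6.93411188e-03, -1.94066815e-04]), 'tool_pos': array([ 0.21728653, -0.63887711,  0.40372835]), 'orientation': array([-1.56919986e+00,  1.06814734e-04,  3.27722341e-01]), 'wrist_force': array([ 0.26719365,  0.56246915, -0.14050368]), 'torque': array([-0.04894056,  0.00530359, -0.01633625]), 'finger_gap': 0.08717880064522046}
{'mtx': array([[480.17989719,   0.        , 278.83434614],
       [  0.        , 480.17989719, 212.43174166],
       [  0.        ,   0.        ,   1.        ]]), 'k1': -0.07722818093093477, 'R': array([[-0.02159766,  0.99972556, -0.00907446],
       [ 0.65461649,  0.00728056, -0.75592609],
       [-0.75565256, -0.02226653, -0.65459408]]), 't': array([-0.01736375, -0.2553613 ,  1.64965608])}
{'mtx': array([[526.65501583,   0.        , 275.7935211 ],
       [  0.        , 526.65501583, 205.81441112],
       [  0.        ,   0.        ,   1.        ]]), 'k1': -0.15068391951850477, 'R': array([[-0.90097856, -0.4337616 , -0.00940743],
       [-0.2815394 ,  0.6010163 , -0.74800733],
       [ 0.33011088, -0.67129001, -0.66362379]]), 't': array([0.45783554, 0.21402925, 1.39894296])}
{'mtx': array([[344.11254795,   0.        , 282.65931353],
       [  0.        , 344.11254795, 203.93776086],
       [  0.        ,   0.        ,   1.        ]]), 'k1': 0.016540655556899923, 'R': array([[-0.32238445,  0.94660782,  0.00137654],
       [ 0.91008339,  0.30954469,  0.27555456],
       [ 0.260416  ,  0.09008727, -0.96128445]]), 't': array([ 0.67496984, -0.03378848,  0.39086225])}
```

View pics/s0.png

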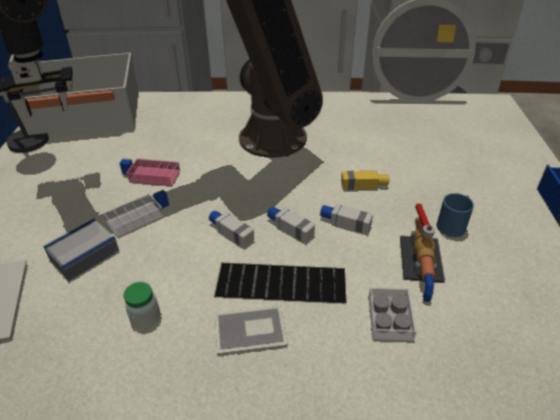

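View pics/d0.png

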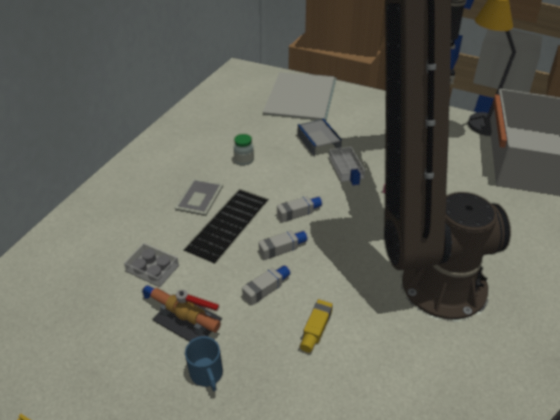

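View pics/w0.png

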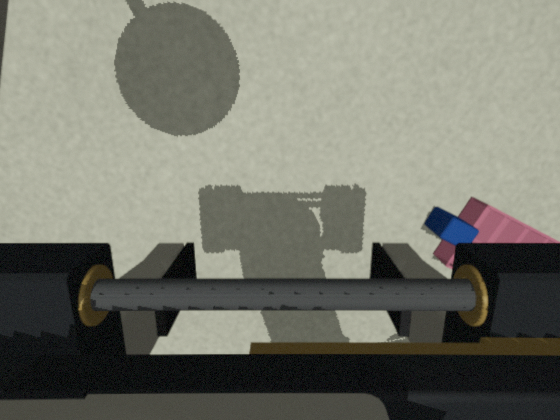

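```bash
python3 - <<'E'
from h import *
for c in['scene','side']:
  for l in ['filter1','mat','tray','case','valve_grip','valve_hinge','valve_stand','valve_handle']:
    try: print(c,l,[(np.round(d['at'],3),round(d['confidence'],2)) for d in finder.look_for(c,l)])
    except Exception as e: print(c,l,e)
print(status.observe()['clock'])
E
```

```text
scene filter1 [(array([ 0.489, -0.091,  0.04 ]), 0.87), (array([0.471, 0.066, 0.036]), 0.85), (array([0.446, 0.218, 0.036]), 0.79), (array([0.281, 0.272, 0.036]), 0.71)]
scene mat [(array([0.654, 0.04 , 0.006]), 0.97)]
scene tray [(array([ 0.226, -0.368,  0.024]), 0.94), (array([ 0.42 , -0.364,  0.025]), 0.55)]
scene case [(array([ 0.577, -0.464,  0.042]), 0.9)]
scene valve_grip [(array([0.472, 0.068, 0.037]), 0.67), (array([0.546, 0.393, 0.101]), 0.66)]
scene valve_hinge [(array([0.548, 0.388, 0.104]), 0.7)]
scene valve_stand [(array([0.584, 0.38 , 0.041]), 0.81)]
scene valve_handle [(array([0.546, 0.39 , 0.107]), 0.63)]
side filter1 [(array([0.429, 0.228, 0.039]), 0.87), (array([0.257, 0.295, 0.042]), 0.8), (array([ 0.476, -0.08 ,  0.038]), 0.77), (array([0.457, 0.08 , 0.035]), 0.74)]
side mat [(array([0.65 , 0.054, 0.004]), 0.84), (array([ 0.416, -0.36 ,  0.026]), 0.47)]
side tray [(array([ 0.416, -0.359,  0.028]), 0.65), (array([0.532, 0.396, 0.102]), 0.36)]
side case [(array([ 0.564, -0.463,  0.043]), 0.79), (array([0.431, 0.229, 0.037]), 0.33)]
side valve_grip [(array([0.528, 0.4  , 0.104]), 0.77), (array([0.749, 0.291, 0.028]), 0.53)]
side valve_hinge [(array([0.53 , 0.395, 0.103]), 0.71)]
side valve_stand [(array([0.558, 0.408, 0.051]), 0.91), (array([ 0.419, -0.36 ,  0.026]), 0.63)]
side valve_handle [(array([0.532, 0.394, 0.109]), 0.6), (array([ 0.563, -0.462,  0.042]), 0.44)]
0.95
```

```bash
cat >> h.py <<'E'
def proj(cam,P,C=None):
    C=C or eyes.calibration(cam); P=np.atleast_2d(np.asarray(P,float)); c=P@C['R'].T+C['t']
    s=c[:,:2]/c[:,2:]; s=s*(1+C['k1']*(s**2).sum(1,keepdims=True)); return s@C['mtx'][:2,:2].T+C['mtx'][:2,2]
def ray(cam,uv,C=None):
    C=C or eyes.calibration(cam); d=(np.array(uv,float)-C['mtx'][:2,2])/C['mtx'][0,0]; s=d.copy()
    for _ in range(20): s=d/(1+C['k1']*(s@s))
    v=C['R'].T@np.array([s[0],s[1],1]); return -C['R'].T@C['t'],v
def at(cam,uv,z,C=None):
    o,v=ray(cam,uv,C); return o+v*(z-o[2])/v[2]
def crop(im,x0,y0,x1,y1,fn,f=4):
    cv2.imwrite('pics/'+fn,cv2.cvtColor(cv2.resize(im[y0:y1,x0:x1],None,fx=f,fy=f,interpolation=cv2.INTER_CUBIC),cv2.COLOR_RGB2BGR))
E
python3 - <<'E'
from h import *
a=cv2.cvtColor(cv2.imread('pics/s0.png'),cv2.COLOR_BGR2RGB);b=cv2.cvtColor(cv2.imread('pics/d0.png'),cv2.COLOR_BGR2RGB)
crop(a,200,190,390,310,'c1.png');crop(a,370,170,480,310,'c2.png');crop(a,35,150,195,280,'c3.png')
E
```

```text
(no output)
```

View pics/c1.png

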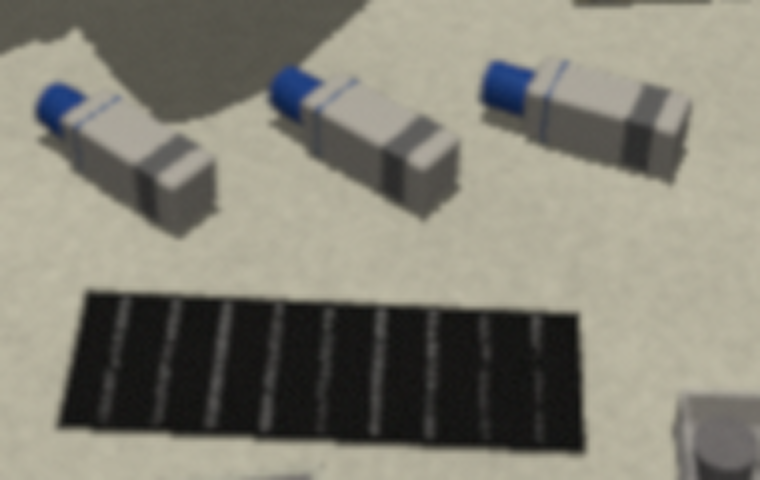

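View pics/c2.png

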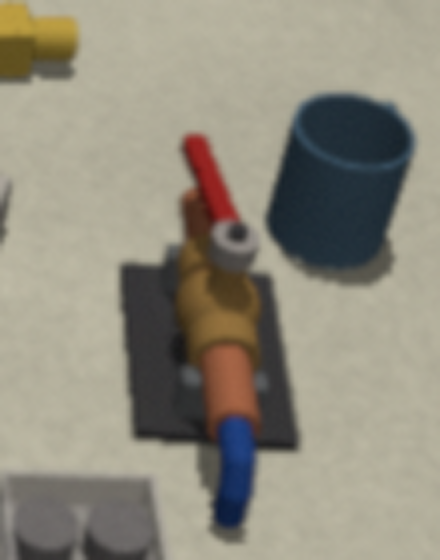

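View pics/c3.png

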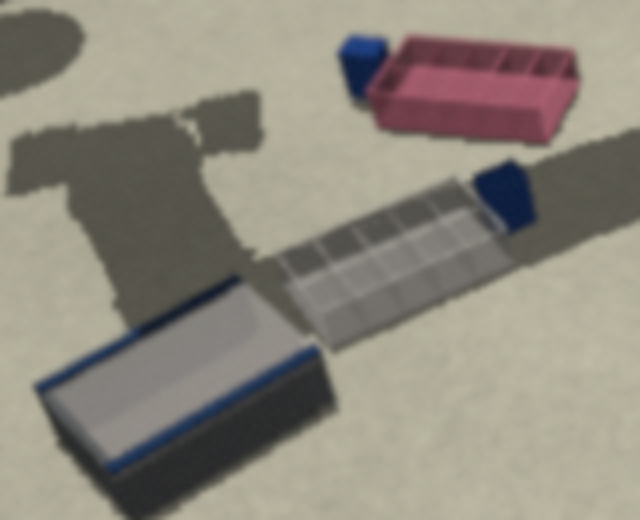

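```bash
python3 - <<'E'
from h import *
def P(cx,cy,z,o=(200,190)): return at('scene',(o[0]+cx/4,o[1]+cy/4),z)
for n,c in dict(A=[(68,125),(118,97),(165,190),(215,155)],B=[(303,108),(352,78),(410,180),(459,142)],C=[(527,95),(550,60),(668,132),(690,98)]).items():
    p=np.array([P(*q,.042)[:2] for q in c]); a=(p[0]+p[1])/2;b=(p[2]+p[3])/2
    d=(a-b);L=np.linalg.norm(d);d/=L
    print(n,'L',L,'W',np.linalg.norm(p[0]-p[1]),np.linalg.norm(p[2]-p[3]),'origin',(a+b)/2+d*.017,'yaw',np.degrees(np.arctan2(d[1],d[0])))
print('mat',[P(*q,.004)[:2].round(3) for q in [(87,290),(578,313),(583,452),(58,427)]])
h=P(236,232,.115,(370,170));t=P(193,138,.106,(370,170));print('hinge',h,'tip',t)
print('foot',[P(*q,.005,(370,170))[:2].round(3) for q in[(122,265),(270,275),(297,447),(134,437)]])
print('case roof',[P(*q,.048,(35,150))[:2].round(3) for q in[(237,275),(37,387),(110,470),(320,348)]])
print('tray top',[P(*q,.034,(35,150))[:2].round(3) for q in[(455,178),(275,260)]],'bot',[P(*q,.0,(35,150))[:2].round(3) for q in[(335,350),(515,262)]])
print('grip top',[P(*q,.05,(35,150))[:2].round(3) for q in[(473,182),(512,160),(528,178)]],)
E
```

```text
A L 0.09042355124915193 W 0.041566946164770725 0.044473345328593296 origin [ 0.47971388 -0.09858692] yaw -130.397241210189
B L 0.09619410520754365 W 0.04481582017798174 0.04863194710287244 origin [0.46272411 0.05823563] yaw -133.25770166512942
C L 0.09791909680030599 W 0.04081266257958602 0.0388716990390892 origin [0.43592789 0.20755875] yaw -112.32898213536453
mat [array([ 0.588, -0.113]), array([0.604, 0.193]), array([0.712, 0.187]), array([ 0.698, -0.118])]
hinge [0.57504574 0.3874604  0.115     ] tip [0.47748193 0.38266992 0.106     ]
foot [array([0.489, 0.351]), array([0.497, 0.449]), array([0.647, 0.431]), array([0.64 , 0.333])]
case roof [array([ 0.476, -0.465]), array([ 0.584, -0.562]), array([ 0.653, -0.489]), array([ 0.546, -0.389])]
tray top [array([ 0.355, -0.347]), array([ 0.445, -0.452])] bot [array([ 0.498, -0.403]), array([ 0.407, -0.299])]
grip top [array([ 0.379, -0.326]), array([ 0.354, -0.303]), array([ 0.374, -0.288])]
```

```bash
cat >> h.py <<'E'
from scipy.spatial.transform import Rotation as Ro
def pose():
    s=status.observe(); return s['tool_pos'],Ro.from_euler('xyz',s['orientation'])
def down(yaw): return Ro.from_euler('xyz',[-np.pi/2,0,np.radians(yaw)])
def rel(p,R,p0=None,R0=None):
    if p0 is None: p0,R0=pose()
    d=R0.inv().apply(np.asarray(p)-p0); w=np.degrees((R0.inv()*R).as_rotvec())
    print('d',d.round(4),'r',w.round(2),'rows>=',max(np.linalg.norm(d)/.0417,np.linalg.norm(w)/7.16).round(1)); return d,w
def gtcp(g,R): # grasp point -> tcp
    return np.asarray(g)-R.apply([0,.159,0])
E
python3 - <<'E'
from h import *
p,R=pose(); C=eyes.calibration('wrist'); c=-C['R'].T@C['t']
print('cam in tool',R.inv().apply(c-p),'look',R.inv().apply(C['R'][2]), 'right',R.inv().apply(C['R'][0]))
print('mug',at('scene',(453,233),0)[:2],'mug top c',at('scene',(456,200),.09)[:2],'tub top',at('scene',(139,291),.09)[:2])
a=(np.array([.58,-.12,.42]),down(10)); rel(*a,p,R)
b=(np.array([.48,.36,.42]),down(0)); rel(*b,*a)
E
```

```text
cam in tool [-0.0749254   0.01983308 -0.00069254] look [2.75713267e-01 9.61239893e-01 2.49749567e-04] right [-5.45858065e-04 -1.03251248e-04  9.99999846e-01]
mug [0.46945097 0.49824453] mug top c [0.43862532 0.49338789] tub top [ 0.7556316  -0.26690955]
d [ 0.5105 -0.0153  0.3746] r [ 0.    8.78 -0.  ] rows>= 15.2
d [-0.0151  0.      0.4901] r [ 0. 10. -0.] rows>= 11.8
```

{"fn": "drive_tool", "kwargs": {"plan": [{"dx": 0.51, "dy": -0.015, "dz": 0.375, "ry": 9}, {"dx": 0.51, "dy": -0.015, "dz": 0.375, "ry": 9}, {"dx": 0.51, "dy": -0.015, "dz": 0.375, "ry": 9}, {"dx": 0.51, "dy": -0.015, "dz": 0.375, "ry": 9}, {"dx": 0.51, "dy": -0.015, "dz": 0.375, "ry": 9}, {"dx": 0.51, "dy": -0.015, "dz": 0.375, "ry": 9}, {"dx": 0.51, "dy": -0.015, "dz": 0.375, "ry": 9}, {"dx": 0.51, "dy": -0.015, "dz": 0.375, "ry": 9}]}}

```text
invalid input at $.plan[0]: expected keys dx, dy, dz, rx, ry, rz
```

```bash
python3 - <<'E'
from h import *
s=status.observe();print(s['clock'],s['joints'].round(4),s['tool_pos'].round(4),s['orientation'].round(4))
rel(np.array([.48,.36,.42]),down(0))
E
```

```text
0.95 [-0.9549  0.3586  0.0119  0.     -1.2241 -0.2881] [ 0.2173 -0.639   0.4047] [-1.5708  0.      0.3278]
d [ 0.5703 -0.0154  0.8613] r [ 0.   18.78 -0.  ] rows>= 24.8
```

{"fn": "drive_tool", "kwargs": {"plan": [{"dx": 0.51, "dy": -0.015, "dz": 0.375, "rx": 0, "ry": 9, "rz": 0}, {"dx": 0.51, "dy": -0.015, "dz": 0.375, "rx": 0, "ry": 9, "rz": 0}, {"dx": 0.51, "dy": -0.015, "dz": 0.375, "rx": 0, "ry": 9, "rz": 0}, {"dx": 0.51, "dy": -0.015, "dz": 0.375, "rx": 0, "ry": 9, "rz": 0}, {"dx": 0.51, "dy": -0.015, "dz": 0.375, "rx": 0, "ry": 9, "rz": 0}, {"dx": 0.51, "dy": -0.015, "dz": 0.375, "rx": 0, "ry": 9, "rz": 0}, {"dx": 0.51, "dy": -0.015, "dz": 0.375, "rx": 0, "ry": 9, "rz": 0}, {"dx": 0.51, "dy": -0.015, "dz": 0.375, "rx": 0, "ry": 9, "rz": 0}]}}

```text
clock: 1.62
tool_pos: [0.4081, -0.3646, 0.413]
orientation: [-1.571, -0.001, 0.171]
wrist_force: [1.0, -0.5, 0.6]
finger_gap: 0.0876
```

```bash
cat > st.py <<'E'
from h import *
s=status.observe();print(s['clock'],s['joints'].round(4).tolist(),s['tool_pos'].round(4),s['orientation'].round(4),s['wrist_force'].round(1),s['finger_gap'])
open('log.txt','a').write(repr((s['joints'].tolist(),s['tool_pos'].tolist(),s['orientation'].tolist()))+'\n')
E
python3 - <<'E'
import st
from h import *
rel(np.array([.48,.36,.42]),down(0))
E
```

```text
1.6167 [-0.3711, 0.143, -0.259, 0.0, -1.168, -1.029] [ 0.4081 -0.3646  0.413 ] [-1.5713e+00 -7.0000e-04  1.7070e-01] [ 1.  -0.5  0.6] 0.08762709074487199
d [ 0.194  -0.0072  0.7019] r [0.02 9.78 0.04] rows>= 17.5
```

{"fn": "drive_tool", "kwargs": {"plan": [{"dx": 0.194, "dy": -0.007, "dz": 0.7, "rx": 0, "ry": 10, "rz": 0}, {"dx": 0.194, "dy": -0.007, "dz": 0.7, "rx": 0, "ry": 10, "rz": 0}, {"dx": 0.194, "dy": -0.007, "dz": 0.7, "rx": 0, "ry": 10, "rz": 0}, {"dx": 0.194, "dy": -0.007, "dz": 0.7, "rx": 0, "ry": 10, "rz": 0}, {"dx": 0.194, "dy": -0.007, "dz": 0.7, "rx": 0, "ry": 10, "rz": 0}, {"dx": 0.194, "dy": -0.007, "dz": 0.7, "rx": 0, "ry": 10, "rz": 0}, {"dx": 0.194, "dy": -0.007, "dz": 0.7, "rx": 0, "ry": 10, "rz": 0}, {"dx": 0.194, "dy": -0.007, "dz": 0.7, "rx": 0, "ry": 10, "rz": 0}]}}

```text
clock: 2.28
tool_pos: [0.4399, -0.0374, 0.4164]
orientation: [-1.571, -0.002, -0.004]
wrist_force: [1.7, 0.1, 0.4]
finger_gap: 0.0876
```

```bash
python3 - <<'E'
import st
from h import *
rel(np.array([.48,.36,.42]),down(0))
snap('wrist','w1.png')
print([(np.round(d['at'],3),round(d['confidence'],2)) for d in finder.look_for('wrist','filter1')])
E
```

```text
2.2833 [0.3648, -0.0475, -0.4544, 0.0007, -1.1618, -1.9397] [ 0.4399 -0.0374  0.4164] [-1.5707 -0.0021 -0.0038] [1.7 0.1 0.4] 0.08756655108110636
d [ 0.0385 -0.0034  0.3976] r [-0.01 -0.22  0.12] rows>= 9.6
[(array([0.426, 0.199, 0.043]), 0.84), (array([0.281, 0.217, 0.019]), 0.77), (array([0.45 , 0.059, 0.041]), 0.65), (array([ 0.474, -0.096,  0.046]), 0.6)]
```

View pics/w1.png

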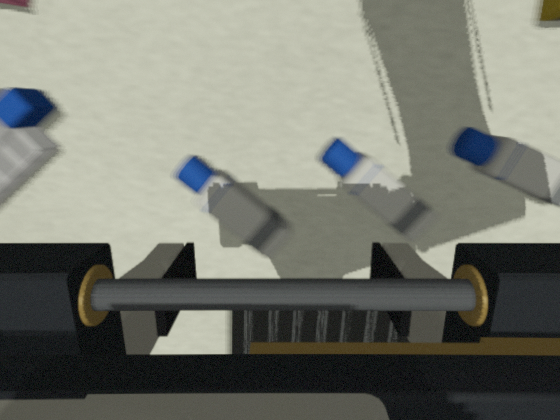

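{"fn": "drive_tool", "kwargs": {"plan": [{"dx": 0.11, "dy": 0, "dz": 0.4, "rx": 0, "ry": 0, "rz": 0}, {"dx": 0.11, "dy": 0, "dz": 0.4, "rx": 0, "ry": 0, "rz": 0}, {"dx": 0.11, "dy": 0, "dz": 0.4, "rx": 0, "ry": 0, "rz": 0}, {"dx": 0.11, "dy": 0, "dz": 0.4, "rx": 0, "ry": 0, "rz": 0}, {"dx": 0.11, "dy": 0, "dz": 0.4, "rx": 0, "ry": 0, "rz": 0}, {"dx": 0.11, "dy": 0, "dz": 0.4, "rx": 0, "ry": 0, "rz": 0}, {"dx": 0.11, "dy": 0, "dz": 0.4, "rx": 0, "ry": 0, "rz": 0}, {"dx": 0.11, "dy": 0, "dz": 0.4, "rx": 0, "ry": 0, "rz": 0}]}}

```text
clock: 3.05
tool_pos: [0.5278, 0.2841, 0.417]
orientation: [-1.57, -0.003, 0.003]
wrist_force: [1.9, -0.7, 0.1]
finger_gap: 0.0873
```

{"fn": "drive_tool", "kwargs": {"plan": [{"dx": 0.0, "dy": 0, "dz": 0.06, "rx": 0, "ry": 0, "rz": 0}, {"dx": 0.0, "dy": 0, "dz": 0.06, "rx": 0, "ry": 0, "rz": 0}, {"dx": 0.0, "dy": 0, "dz": 0.06, "rx": 0, "ry": 0, "rz": 0}]}}

```text
clock: 3.3
tool_pos: [0.5278, 0.3477, 0.4158]
orientation: [-1.571, -0.002, 0.005]
wrist_force: [0.0, -0.5, -0.5]
finger_gap: 0.0876
```

```bash
python3 - <<'E'
import st
from h import *
C=eyes.calibration('wrist');np.savez('Cw2.npz',**C)
snap('wrist','w2.png')
for l in['valve_grip','valve_hinge','valve_stand']:print([(np.round(d['at'],3),round(d['confidence'],2)) for d in finder.look_for('wrist',l)])
E
```

```text
3.3 [0.8915, 0.2814, -0.0742, 0.0019, -1.2136, -2.4578] [0.5278 0.3477 0.4158] [-1.5706 -0.0024  0.0052] [ 0.  -0.5 -0.5] 0.0876380529381963
[(array([0.525, 0.39 , 0.106]), 0.72), (array([0.439, 0.518, 0.052]), 0.43)]
[(array([0.525, 0.387, 0.109]), 0.61)]
[(array([0.549, 0.386, 0.048]), 0.72), (array([0.438, 0.517, 0.052]), 0.66)]
```

View pics/w2.png

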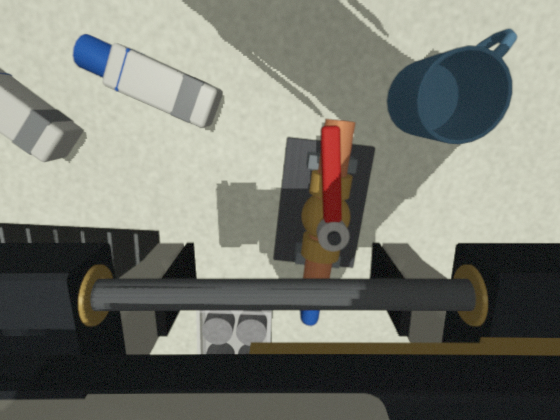

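```bash
python3 - <<'E'
from h import *
C=dict(np.load('Cw2.npz'));C['k1']=float(C['k1'])
A=lambda u,v,z:at('wrist',(u,v),z,C)[:2].round(4)
print('hinge',A(334,236,.115),'tip',A(331,126,.106))
print('foot',[A(u,v,.005) for u,v in[(287,137),(374,146),(353,267),(274,260)]])
print('mug top',A(475,97,.09))
print('filtC top: cap end',A(110,45,.042),A(113,88,.042)); 
pts=[A(u,v,.042) for u,v in[(120,47),(105,86),(222,88),(203,127)]];print(pts)
E
python3 -c "
import cv2
im=cv2.imread('pics/w2.png')[20:180,0:240];cv2.imwrite('pics/c4.png',cv2.resize(im,None,fx=3.3,fy=3.3,interpolation=2))"
```

```text
hinge [0.5633 0.392 ] tip [0.4701 0.3864]
foot [array([0.4883, 0.3516]), array([0.4978, 0.4496]), array([0.6476, 0.4354]), array([0.6387, 0.3369])]
mug top [0.4468 0.5088]
filtC top: cap end [0.4013 0.1844] [0.4394 0.182 ]
[array([0.4029, 0.1935]), array([0.4377, 0.1745]), array([0.4385, 0.2875]), array([0.4756, 0.2668])]
```

View pics/c4.png

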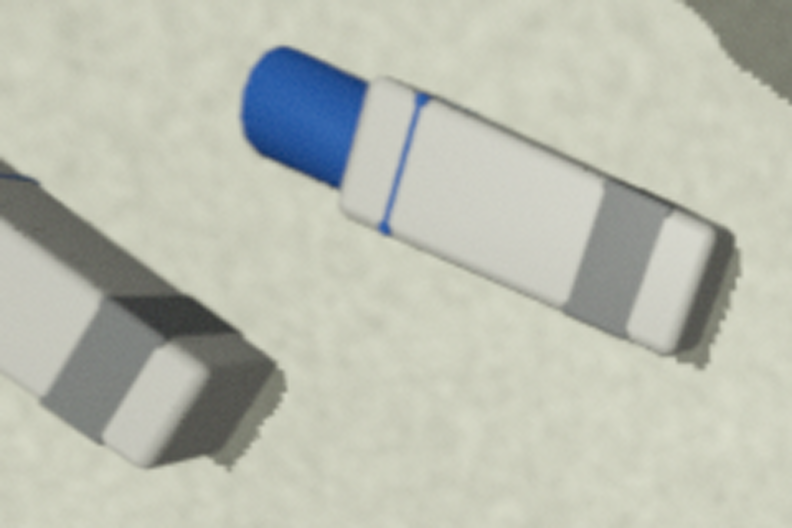

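```bash
cat >> h.py <<'E'
H=np.array([.5665,.3928])
def vt(az,r=.075,z=.100):
    a=np.radians(az); R=down(az-180); return gtcp([H[0]+r*np.cos(a),H[1]+r*np.sin(a),z],R),R
E
python3 - <<'E'
from h import *
p0=pose(); a=vt(183.4,z=.16);b=vt(183.4)
rel(*a,*p0);rel(*b,*a)
E
```

```text
d [-0.0362  0.098   0.0452] r [-0.03 -3.28  0.17] rows>= 2.7
d [ 0.    0.06 -0.  ] r [0. 0. 0.] rows>= 1.4
```

{"fn": "drive_tool", "kwargs": {"plan": [{"dx": -0.036, "dy": 0.098, "dz": 0.045, "rx": 0, "ry": -3.3, "rz": 0.1}, {"dx": -0.036, "dy": 0.098, "dz": 0.045, "rx": 0, "ry": -3.3, "rz": 0.1}, {"dx": -0.036, "dy": 0.098, "dz": 0.045, "rx": 0, "ry": -3.3, "rz": 0.1}, {"dx": -0.036, "dy": 0.098, "dz": 0.045, "rx": 0, "ry": -3.3, "rz": 0.1}, {"dx": -0.036, "dy": 0.098, "dz": 0.045, "rx": 0, "ry": -3.3, "rz": 0.1}], "hand": -0.2}}

```text
clock: 3.92
tool_pos: [0.4916, 0.3871, 0.3184]
orientation: [-1.572, 0.0, 0.06]
wrist_force: [0.5, -1.1, 1.5]
finger_gap: 0.0595
```

```bash
python3 - <<'E'
import st
from h import *
rel(*vt(183.4))
snap('wrist','w3.png')
E
```

```text
3.9167 [0.9788, 0.3448, -0.2168, 0.001, -1.0106, -2.4903] [0.4916 0.3871 0.3184] [-1.5724e+00  1.0000e-04  5.9900e-02] [ 0.5 -1.1  1.5] 0.059547772962559725
d [0.0001 0.0594 0.0013] r [ 0.09  0.03 -0.01] rows>= 1.4
```

View pics/w3.png

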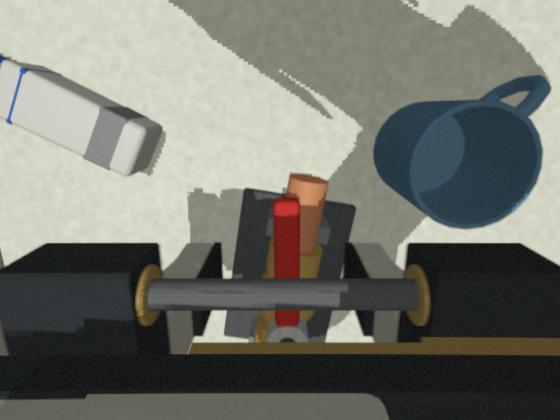

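Handle is centred between the jaws (column ~287, jaws 195–372), mug clear to the right. Descend, then close further.

{"fn": "drive_tool", "kwargs": {"plan": [{"dx": 0, "dy": 0.059, "dz": 0.001, "rx": 0, "ry": 0, "rz": 0}, {"dx": 0, "dy": 0.059, "dz": 0.001, "rx": 0, "ry": 0, "rz": 0}, {"dx": 0, "dy": 0.059, "dz": 0.001, "rx": 0, "ry": 0, "rz": 0}, {"dx": 0, "dy": 0.059, "dz": 0.001, "rx": 0, "ry": 0, "rz": 0}], "hand": -0.45, "grip_force": 10}}

```text
clock: 4.3
tool_pos: [0.4934, 0.388, 0.2625]
orientation: [-1.57, -0.003, 0.059]
wrist_force: [-0.2, 0.1, 1.1]
finger_gap: 0.0294
```

```bash
python3 - <<'E'
import st
from h import *
for a in range(190,247,7):rel(*vt(a))
E
```

```text
4.3 [0.9775, 0.4019, -0.275, 0.0026, -0.8913, -2.4909] [0.4934 0.388  0.2625] [-1.5699 -0.0032  0.059 ] [-0.2  0.1  1.1] 0.0293842801587573
d [-0.0013  0.0035 -0.0081] r [-0.04 -6.62  0.19] rows>= 0.9
d [ 0.0003  0.0035 -0.0171] r [ -0.03 -13.62   0.19] rows>= 1.9
d [ 0.003   0.0035 -0.0259] r [-2.000e-02 -2.062e+01  1.900e-01] rows>= 2.9
d [ 0.0067  0.0035 -0.0343] r [-1.000e-02 -2.762e+01  1.900e-01] rows>= 3.9
d [ 0.0115  0.0035 -0.0421] r [  0.   -34.62   0.19] rows>= 4.8
d [ 0.0171  0.0035 -0.0493] r [ 2.000e-02 -4.162e+01  1.900e-01] rows>= 5.8
d [ 0.0236  0.0036 -0.0558] r [ 3.000e-02 -4.862e+01  1.900e-01] rows>= 6.8
d [ 0.0308  0.0036 -0.0614] r [ 4.000e-02 -5.562e+01  1.900e-01] rows>= 7.8
d [ 0.0387  0.0036 -0.0661] r [ 5.000e-02 -6.262e+01  1.900e-01] rows>= 8.7
```

{"fn": "drive_tool", "kwargs": {"plan": [{"dx": -0.001, "dy": 0.003, "dz": -0.008, "rx": 0, "ry": -6.6, "rz": 0.2}, {"dx": 0, "dy": 0.003, "dz": -0.017, "rx": 0, "ry": -13.6, "rz": 0.2}, {"dx": 0.003, "dy": 0.003, "dz": -0.026, "rx": 0, "ry": -20.6, "rz": 0.2}, {"dx": 0.007, "dy": 0.003, "dz": -0.034, "rx": 0, "ry": -27.6, "rz": 0.2}, {"dx": 0.0115, "dy": 0.003, "dz": -0.042, "rx": 0, "ry": -34.6, "rz": 0.2}, {"dx": 0.017, "dy": 0.003, "dz": -0.049, "rx": 0, "ry": -41.6, "rz": 0.2}, {"dx": 0.0235, "dy": 0.003, "dz": -0.056, "rx": 0, "ry": -48.6, "rz": 0.2}, {"dx": 0.031, "dy": 0.003, "dz": -0.061, "rx": 0, "ry": -55.6, "rz": 0.2}]}}

```text
clock: 4.97
tool_pos: [0.529, 0.3289, 0.2631]
orientation: [-1.572, -0.004, 1.035]
wrist_force: [-1.8, 1.6, 0.2]
finger_gap: 0.024
```

```bash
python3 - <<'E'
import st
from h import *
for a in range(240,273,5):rel(*vt(a))
snap('wrist','w4.png')
E
```

```text
4.9667 [0.8695, 0.3941, -0.2855, 0.001, -0.8865, -1.4056] [0.529  0.3289 0.2631] [-1.5723 -0.0044  1.0354] [-1.8  1.6  0.2] 0.0239794281185641
d [-0.001   0.0041 -0.0005] r [ 0.09 -0.68  0.25] rows>= 0.1
d [-0.0006  0.0041 -0.0071] r [ 0.1  -5.68  0.25] rows>= 0.8
d [ 0.0003  0.0041 -0.0135] r [  0.11 -10.68   0.25] rows>= 1.5
d [ 0.0018  0.0041 -0.0199] r [  0.12 -15.68   0.24] rows>= 2.2
d [ 0.0039  0.0041 -0.0261] r [  0.13 -20.68   0.24] rows>= 2.9
d [ 0.0064  0.0042 -0.0321] r [  0.14 -25.68   0.23] rows>= 3.6
d [ 0.0095  0.0042 -0.0379] r [  0.15 -30.68   0.22] rows>= 4.3
```

View pics/w4.png

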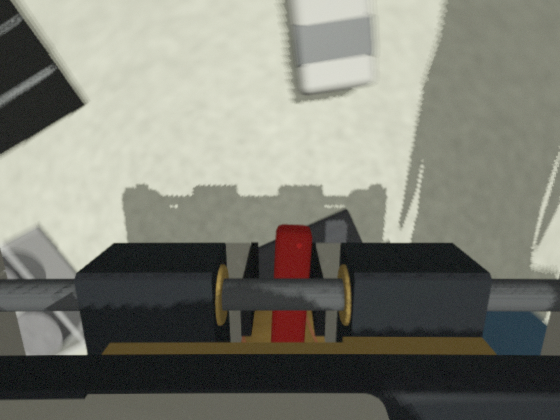

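{"fn": "drive_tool", "kwargs": {"plan": [{"dx": -0.0005, "dy": 0.004, "dz": -0.007, "rx": 0, "ry": -5.7, "rz": 0.2}, {"dx": 0, "dy": 0.004, "dz": -0.0135, "rx": 0, "ry": -10.7, "rz": 0.2}, {"dx": 0.002, "dy": 0.004, "dz": -0.02, "rx": 0, "ry": -15.7, "rz": 0.2}, {"dx": 0.004, "dy": 0.004, "dz": -0.026, "rx": 0, "ry": -20.7, "rz": 0.2}, {"dx": 0.0065, "dy": 0.004, "dz": -0.032, "rx": 0, "ry": -25.7, "rz": 0.2}, {"dx": 0.008, "dy": 0.004, "dz": -0.035, "rx": 0, "ry": -28, "rz": 0.2}, {"dx": 0.008, "dy": 0.004, "dz": -0.035, "rx": 0, "ry": -28, "rz": 0.2}]}}

```text
clock: 5.6
tool_pos: [0.5639, 0.3185, 0.2618]
orientation: [-1.573, -0.002, 1.532]
wrist_force: [-12.8, 4.4, 4.7]
finger_gap: 0.0243
```

```bash
python3 - <<'E'
import st
from h import *
for a in (268,271,273):rel(*vt(a))
snap('wrist','w5.png');im=snap('scene','s5.png'); crop(im,370,170,480,310,'c5.png',4)
E
```

```text
5.6 [0.815, 0.4308, -0.228, 0.0007, -0.909, -0.8542] [0.5639 0.3185 0.2618] [-1.5732 -0.0019  1.532 ] [-12.8   4.4   4.7] 0.02433457697864161
d [-0.0006  0.0028 -0.    ] r [ 0.14 -0.22  0.11] rows>= 0.1
d [-0.0005  0.0028 -0.004 ] r [ 0.14 -3.22  0.11] rows>= 0.5
d [-0.0003  0.0028 -0.0066] r [ 0.14 -5.22  0.1 ] rows>= 0.7
```

View pics/w5.png

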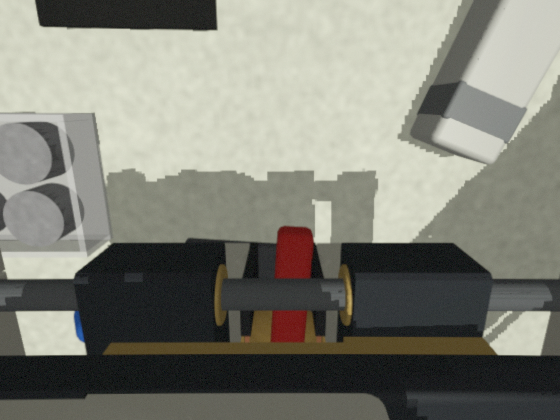

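```bash
python3 - <<'E'
from h import *
C=dict(np.load('Cw2.npz'));C['k1']=float(C['k1'])
p=np.array([at('wrist',q,.042,C)[:2] for q in[(114.5,43.6),(103.6,84.2),(216.7,88.2),(203,126.7)]])
a=(p[0]+p[1])/2;b=(p[2]+p[3])/2;d=a-b;L=np.linalg.norm(d);d/=L
print(L,np.linalg.norm(p[0]-p[1]),np.linalg.norm(p[2]-p[3]),(a+b)/2+d*.017,np.degrees(np.arctan2(d[1],d[0])))
E
```

```text
0.10126430920554182 0.039104433472323036 0.03981017908720004 [0.43099958 0.21212976] -112.61805446935121
```

{"fn": "drive_tool", "kwargs": {"plan": [{"dx": 0, "dy": -0.0, "dz": 0.004, "rx": 0, "ry": 0, "rz": 0}, {"dx": 0, "dy": -0.04, "dz": 0.004, "rx": 0, "ry": 0, "rz": 0}, {"dx": 0, "dy": -0.08, "dz": 0.004, "rx": 0, "ry": 0, "rz": 0}, {"dx": 0, "dy": -0.12, "dz": 0.004, "rx": 0, "ry": 0, "rz": 0}, {"dx": 0, "dy": -0.16, "dz": 0.004, "rx": 0, "ry": 0, "rz": 0}, {"dx": 0, "dy": -0.16, "dz": 0.004, "rx": 0, "ry": 0, "rz": 0}]}}

```text
clock: 6.2
tool_pos: [0.5606, 0.3185, 0.4346]
orientation: [-1.588, -0.012, 1.528]
wrist_force: [1.5, 0.1, 1.8]
finger_gap: 0.024
```

```bash
python3 - <<'E'
import st
from h import *
rel(np.array([.47,.2,.42]),down(60))
C=eyes.calibration('wrist');np.savez('Cw6.npz',**C)
snap('wrist','w6.png')
A=lambda u,v,z:at('wrist',(u,v),z,C)[:2].round(4)
E
```

```text
6.2 [0.8203, 0.2861, -0.0263, 0.0054, -1.2383, -0.8649] [0.5606 0.3185 0.4346] [-1.5878 -0.0121  1.528 ] [1.5 0.1 1.8] 0.023954517722375775
d [-0.1224  0.0116  0.0857] r [ 0.79 27.54  0.91] rows>= 3.9
```

View pics/w6.png

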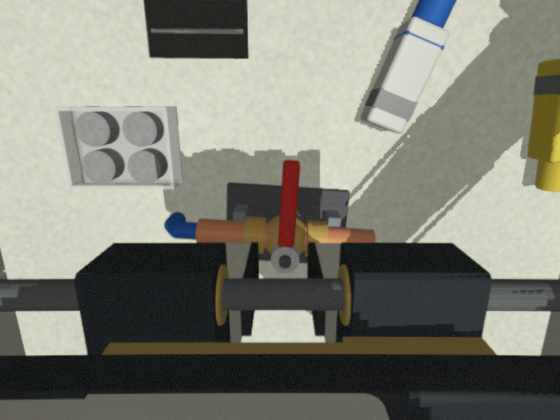

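```bash
python3 - <<'E'
from h import *
C=dict(np.load('Cw6.npz'));C['k1']=float(C['k1'])
A=lambda u,v,z:at('wrist',(u,v),z,C)[:2]
h=A(285,261,.115);t=A(292,163,.106);d=t-h;print(h,t,np.degrees(np.arctan2(d[1],d[0])))
q=[A(u,v,.045) for u,v in[(195,230),(372,237)]];print(q)
f=[A(u,v,.005) for u,v in[(229,183),(349,192)]];print(f,np.degrees(np.arctan2(*(f[1]-f[0])[::-1])))
E
```

```text
[0.56656736 0.38979734] [0.55659658 0.29745543] -96.16273830108636
[array([0.67044275, 0.38135056]), array([0.46781001, 0.39724576])]
[array([0.63396129, 0.33673113]), array([0.48786448, 0.35367412])] 173.38490212738114
```

```bash
python3 - <<'E'
import numpy as np
L=[eval(l) for l in open('log.txt')]
A=[];b=[]
for j,p,o in L:
    r2=np.hypot(p[0],p[1]); az=np.arctan2(p[1],p[0]); lat=r2*np.sin(j[0]-az)
    x=r2*np.cos(j[0]-az); P=j[1]-j[2]
    print(round(lat,4),round(x,4),round(p[2],4),round(j[1],3),round(P,3))
    A.append([np.sin(j[1]),np.cos(P),np.sin(P),1,0]);b.append(x)
    A.append([np.cos(j[1]),-np.sin(P),np.cos(P),0,1]);b.append(p[2])
s=np.linalg.lstsq(np.array(A),np.array(b),rcond=None);print(s[0],np.array(A)@s[0]-b)
E
```

```text
0.1918 0.5125 0.413 0.143 0.402
0.1919 0.3976 0.4164 -0.048 0.407
0.1922 0.6021 0.4158 0.281 0.356
0.192 0.5956 0.3184 0.345 0.562
0.1922 0.5976 0.2625 0.402 0.677
0.192 0.5926 0.2631 0.394 0.68
0.1919 0.6185 0.2618 0.431 0.659
0.1928 0.6153 0.4346 0.286 0.312
[ 6.06658352e-01  4.66729939e-01 -5.98057620e-03 -2.36449747e-04
  1.01828098e-03] [ 8.47887077e-04  4.31412917e-04 -4.33579035e-04  3.53723663e-04
  1.56172081e-03 -2.25681265e-05  1.11041632e-03  2.36939269e-05
 -4.03221844e-04 -1.90894510e-04 -6.58831655e-04  6.41503069e-05
  2.75555383e-07  3.97722080e-06 -2.02466723e-03 -6.63495399e-04]
```

```bash
cat >> h.py <<'E'
def tl(yaw,th): return down(yaw)*Ro.from_euler('z',th,degrees=True)
E
python3 - <<'E'
from h import *
g=np.array([.431,.212,.2]); R=tl(67.4,-25); print(gtcp(g,R)); rel(gtcp(g,R),R)
E
```

```text
[0.40517677 0.14996369 0.34410294]
d [-0.1758  0.0826  0.1485] r [ -3.76  19.91 -24.03] rows>= 5.9
```

{"fn": "drive_tool", "kwargs": {"plan": [{"dx": -0.176, "dy": 0.083, "dz": 0.1485, "rx": -3.8, "ry": 19.9, "rz": -24}, {"dx": -0.176, "dy": 0.083, "dz": 0.1485, "rx": -3.8, "ry": 19.9, "rz": -24}, {"dx": -0.176, "dy": 0.083, "dz": 0.1485, "rx": -3.8, "ry": 19.9, "rz": -24}, {"dx": -0.176, "dy": 0.083, "dz": 0.1485, "rx": -3.8, "ry": 19.9, "rz": -24}, {"dx": -0.176, "dy": 0.083, "dz": 0.1485, "rx": -3.8, "ry": 19.9, "rz": -24}, {"dx": -0.176, "dy": 0.083, "dz": 0.1485, "rx": -3.8, "ry": 19.9, "rz": -24}, {"dx": -0.176, "dy": 0.083, "dz": 0.1485, "rx": -3.8, "ry": 19.9, "rz": -24}, {"dx": -0.176, "dy": 0.083, "dz": 0.1485, "rx": -3.8, "ry": 19.9, "rz": -24}], "hand": 1}}

```text
clock: 6.92
tool_pos: [0.4042, 0.1483, 0.3451]
orientation: [-1.572, -0.438, 1.174]
wrist_force: [0.4, 1.3, 1.0]
finger_gap: 0.0718
```

```bash
python3 - <<'E'
import st
from h import *
g=np.array([.431,.212,.2]); R=tl(67.4,-25); rel(gtcp(g,R),R)
C=eyes.calibration('wrist');np.savez('Cw7.npz',**C);snap('wrist','w7.png')
E
```

```text
6.9167 [0.6921, -0.0818, -0.5794, -0.3073, -0.7022, -0.8907] [0.4042 0.1483 0.3451] [-1.5725 -0.4385  1.1743] [0.4 1.3 1. ] 0.07182244694543345
d [ 0.0013  0.0017 -0.0002] r [ 0.15 -0.11  0.12] rows>= 0.1
```

View pics/w7.png

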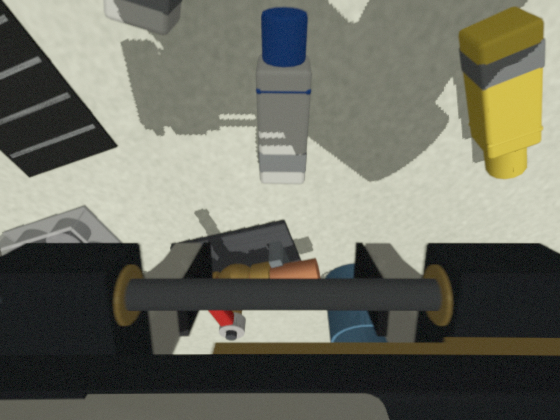

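```bash
cat > kin.py <<'E'
import numpy as np
from scipy.spatial.transform import Rotation as Ro
from scipy.optimize import least_squares
L2,L3,OFF=.6067,.4667,.192
def fk(j,d6,s4=1,s6=1):
    # arm frame: x fwd,y left,z up
    up=np.array([L2*np.sin(j[1]),0,L2*np.cos(j[1])]); P=j[1]-j[2]
    R=Ro.from_euler('y',P)            # forearm dir x pitched down by P
    w=up+R.apply([L3,0,0])
    R=R*Ro.from_euler('x',s4*j[3])*Ro.from_euler('y',-j[4])  # x = tool dir
    w=w+R.apply([d6,-OFF,0])
    B=Ro.from_euler('z',j[0]); R=B*R*Ro.from_euler('x',s6*j[5])
    return B.apply(w)+[0,0,d6+.001],R
E
python3 - <<'E'
from kin import *
L=[eval(l) for l in open('log.txt')]
j,p,o=L[-1]; Rm=Ro.from_euler('xyz',o)
for s4 in(1,-1):
  for d6 in(.08,.1,.12,.14,.16): 
    q,R=fk(j,d6,s4); print(s4,d6,(q-p).round(4),'dir',R.apply([1,0,0]).round(3),Rm.apply([0,1,0]).round(3))
for s6 in(1,-1):
  for j,p,o in L[-3:]: print(s6,(fk(j,.1,-1,s6)[1].inv()*Ro.from_euler('xyz',o)).as_matrix().round(2).tolist())
E
```

```text
1 0.08 [ 0.0447 -0.0343  0.0964] dir [ 0.415  0.09  -0.905] [ 0.166  0.391 -0.905]
1 0.1 [ 0.053  -0.0325  0.0983] dir [ 0.415  0.09  -0.905] [ 0.166  0.391 -0.905]
1 0.12 [ 0.0613 -0.0307  0.1002] dir [ 0.415  0.09  -0.905] [ 0.166  0.391 -0.905]
1 0.14 [ 0.0696 -0.0289  0.1021] dir [ 0.415  0.09  -0.905] [ 0.166  0.391 -0.905]
1 0.16 [ 0.0779 -0.0271  0.104 ] dir [ 0.415  0.09  -0.905] [ 0.166  0.391 -0.905]
-1 0.08 [-0.018  -0.0456 -0.0057] dir [ 0.166  0.391 -0.905] [ 0.166  0.391 -0.905]
-1 0.1 [-0.0147 -0.0378 -0.0038] dir [ 0.166  0.391 -0.905] [ 0.166  0.391 -0.905]
-1 0.12 [-0.0114 -0.0299 -0.0019] dir [ 0.166  0.391 -0.905] [ 0.166  0.391 -0.905]
-1 0.14 [-0.008  -0.0221  0.    ] dir [ 0.166  0.391 -0.905] [ 0.166  0.391 -0.905]
-1 0.16 [-0.0047 -0.0143  0.0019] dir [ 0.166  0.391 -0.905] [ 0.166  0.391 -0.905]
1 [[-0.0, 1.0, -0.0], [-0.14, 0.0, 0.99], [0.99, 0.0, 0.14]]
1 [[-0.0, 1.0, -0.0], [-0.16, 0.0, 0.99], [0.99, 0.0, 0.16]]
1 [[-0.0, 1.0, -0.0], [-0.21, 0.0, 0.98], [0.98, 0.0, 0.21]]
-1 [[-0.0, 1.0, -0.0], [1.0, 0.0, -0.0], [-0.0, -0.0, -1.0]]
-1 [[-0.0, 1.0, -0.0], [1.0, 0.0, -0.0], [-0.0, -0.0, -1.0]]
-1 [[-0.0, 1.0, -0.0], [1.0, 0.0, -0.0], [-0.0, -0.0, -1.0]]
```

```bash
cat >> kin.py <<'E'
D6=.192
M=Ro.from_matrix([[0,1,0],[1,0,0],[0,0,-1]])
LO=np.array([-3.07,-1.43,-1.02,-3.03,-3.05,-3.03])+.03;HI=np.array([3.07,2.12,1.25,1.67,-0.0,3.03])-.03
def FK(j):
    q,R=fk(j,D6,-1,-1); return q,R*M
def wend(j): # forearm end
    B=Ro.from_euler('z',j[0]);P=j[1]-j[2]
    return B.apply(np.array([L2*np.sin(j[1]),0,L2*np.cos(j[1])])+Ro.from_euler('y',P).apply([L3,0,0]))+[0,0,D6+.001]
def ik(p,R,seed):
    f=lambda j:np.r_[(FK(j)[0]-p)*5,(FK(j)[1].inv()*R).as_rotvec()]
    best=None
    s=least_squares(f,np.clip(seed,LO+.01,HI-.01),bounds=(LO,HI)); return s.x,np.abs(s.fun).max()
E
python3 - <<'E'
from kin import *
from h import *
L=[eval(l) for l in open('log.txt')]
for j,p,o in L[-3:]: q,R=FK(j);print((q-p).round(4),np.degrees((R.inv()*Ro.from_euler('xyz',o)).magnitude()).round(2))
seed=np.array(L[-1][0])
F=dict(A=(.478,-.098,-130.4),B=(.46,.059,-133),C=(.431,.212,-112.6))
for n,(x,y,a) in F.items():
  for th in(0,15,20,25,30):
    R=tl(a+180,-th);j,e=ik(gtcp([x,y,.026],R),R,seed);print(n,th,j.round(2),'err',e.round(4),'wend',wend(j).round(3))
for y in(-.09,-.03,.03):
  for psi in (-90,-60,-120):
   for th in(50,60,70):
    R=tl(psi+180,th);s=seed
    for k in range(0,7): s,e=ik(gtcp([.65,y,.074],tl(psi+180,th*k/6)),tl(psi+180,th*k/6),s)
    print('place',y,psi,th,s.round(2),'err',e.round(4),'wend',wend(s).round(3),'j5c',(gtcp([.65,y,.074],R)-R.apply([0,D6,0])).round(3))
E
```

```text
[0.0033 0.0032 0.0049] 0.0
[0.003  0.003  0.0061] 0.0
[ 0.0006 -0.0018  0.0049] 0.0
A 0 [ 0.2   0.32 -0.67 -0.   -0.58 -0.91] err 0.0 wend [0.439 0.09  0.377]
A 15 [ 0.03  0.3  -0.59 -0.39 -0.54 -0.41] err 0.0 wend [0.471 0.012 0.411]
A 20 [-0.06  0.3  -0.56 -0.54 -0.56 -0.21] err 0.0 wend [ 0.484 -0.029  0.42 ]
A 25 [-0.16  0.31 -0.52 -0.68 -0.61 -0.01] err 0.0 wend [ 0.493 -0.077  0.425]
A 30 [-0.25  0.33 -0.5  -0.81 -0.67  0.18] err 0.0 wend [ 0.496 -0.129  0.424]
B 0 [ 0.55  0.29 -0.72 -0.   -0.56 -1.3 ] err 0.0 wend [0.359 0.222 0.377]
B 15 [ 0.46  0.23 -0.76 -0.27 -0.35 -0.97] err 0.0 wend [0.353 0.177 0.393]
B 20 [ 0.4   0.22 -0.73 -0.45 -0.33 -0.74] err 0.0 wend [0.374 0.157 0.404]
B 25 [ 0.29  0.22 -0.68 -0.66 -0.35 -0.45] err 0.0 wend [0.404 0.122 0.417]
B 30 [ 0.16  0.23 -0.64 -0.88 -0.41 -0.14] err 0.0 wend [0.434 0.069 0.425]
C 0 [ 0.87  0.32 -0.68 -0.   -0.57 -1.26] err 0.0 wend [0.284 0.336 0.377]
C 15 [ 0.77  0.26 -0.71 -0.28 -0.37 -0.91] err 0.0 wend [0.299 0.291 0.395]
C 20 [ 0.7   0.25 -0.68 -0.46 -0.36 -0.69] err 0.0 wend [0.325 0.277 0.406]
C 25 [ 0.61  0.25 -0.6
[... 2522 characters left out ...]
[0.65  0.36  0.194]
place 0.03 -60 50 [ 0.53  0.52 -0.85  1.4  -0.89 -1.32] err 0.0 wend [0.339 0.197 0.262] j5c [0.516 0.263 0.3  ]
place 0.03 -60 60 [ 0.56  0.6  -0.87  1.47 -1.05 -1.46] err 0.0 wend [0.327 0.207 0.23 ] j5c [0.498 0.293 0.25 ]
place 0.03 -60 70 [ 0.6   0.69 -0.88  1.49 -1.22 -1.57] err 0.0 wend [0.319 0.22  0.194] j5c [0.485 0.316 0.194]
place 0.03 -120 50 [ 0.54  0.83 -0.02  0.38 -1.53 -1.24] err 0.0 wend [0.647 0.388 0.253] j5c [0.784 0.263 0.3  ]
place 0.03 -120 60 [ 0.56  0.92  0.03  0.42 -1.66 -1.27] err 0.0 wend [0.658 0.41  0.2  ] j5c [0.802 0.293 0.25 ]
place 0.03 -120 70 [ 0.57  1.    0.07  0.46 -1.79 -1.29] err 0.0 wend [0.665 0.424 0.143] j5c [0.815 0.316 0.194]
```

```bash
cat >> h.py <<'E'
def grasp(x,y,az,off=.008,z=.026,th=30):
    d=np.array([np.cos(np.radians(az)),np.sin(np.radians(az))]); R=tl(az+180,-th)
    return gtcp([x-d[0]*off,y-d[1]*off,z],R),R
E
python3 - <<'E'
from h import *
a=grasp(.431,.212,-112.6,z=.086);rel(*a);b=grasp(.431,.212,-112.6);rel(*b,*a)
C=dict(np.load('Cw7.npz'));C['k1']=float(C['k1'])
print(at('wrist',(285,62),.042,C),at('wrist',(283,175),.042,C),at('wrist',(258,70),.042,C),at('wrist',(310,70),.042,C))
E
```

```text
d [-0.0552  0.1086  0.0006] r [ 0.16 -0.03 -4.86] rows>= 2.9
d [-0.03   0.052 -0.   ] r [0. 0. 0.] rows>= 1.4
[0.41335748 0.17319214 0.042     ] [0.45335065 0.26512554 0.042     ] [0.4336755  0.17083971 0.042     ] [0.39872302 0.18546499 0.042     ]
```

{"fn": "drive_tool", "kwargs": {"plan": [{"dx": -0.055, "dy": 0.108, "dz": 0.0006, "rx": 0.2, "ry": 0, "rz": -4.9}, {"dx": -0.055, "dy": 0.108, "dz": 0.0006, "rx": 0.2, "ry": 0, "rz": -4.9}, {"dx": -0.055, "dy": 0.108, "dz": 0.0006, "rx": 0.2, "ry": 0, "rz": -4.9}, {"dx": -0.055, "dy": 0.108, "dz": 0.0006, "rx": 0.2, "ry": 0, "rz": -4.9}, {"dx": -0.055, "dy": 0.108, "dz": 0.0006, "rx": 0.2, "ry": 0, "rz": -4.9}]}}

```text
clock: 7.38
tool_pos: [0.4047, 0.1461, 0.2232]
orientation: [-1.565, -0.52, 1.171]
wrist_force: [0.3, -0.3, 1.1]
finger_gap: 0.0876
```

```bash
python3 - <<'E'
import st
from h import *
rel(*grasp(.430,.210,-112.8))
C=eyes.calibration('wrist');np.savez('Cw8.npz',**C);snap('wrist','w8.png')
E
```

```text
7.3833 [0.567, 0.125, -0.6132, -0.6604, -0.4862, -0.4282] [0.4047 0.1461 0.2232] [-1.5655 -0.5198  1.1714] [ 0.3 -0.3  1.1] 0.08757040903085955
d [-0.0319  0.0502  0.0012] r [-0.26 -0.07 -0.22] rows>= 1.4
```

View pics/w8.png

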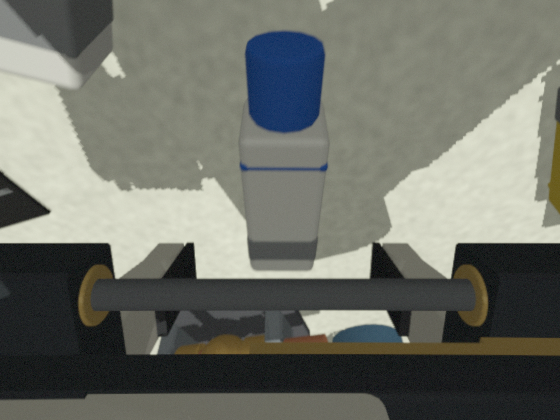

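{"fn": "drive_tool", "kwargs": {"plan": [{"dx": -0.016, "dy": 0.025, "dz": 0.001, "rx": -0.2, "ry": 0, "rz": -0.2}, {"dx": -0.032, "dy": 0.05, "dz": 0.001, "rx": -0.2, "ry": 0, "rz": -0.2}, {"dx": -0.032, "dy": 0.05, "dz": 0.001, "rx": -0.2, "ry": 0, "rz": -0.2}, {"dx": -0.032, "dy": 0.05, "dz": 0.001, "rx": -0.2, "ry": 0, "rz": -0.2}]}}

```text
clock: 7.77
tool_pos: [0.4044, 0.1445, 0.168]
orientation: [-1.573, -0.528, 1.173]
wrist_force: [0.0, 0.1, 0.1]
finger_gap: 0.0878
```

{"fn": "drive_tool", "kwargs": {"plan": [{"dx": 0, "dy": 0, "dz": 0, "rx": 0, "ry": 0, "rz": 0}, {"dx": 0, "dy": 0, "dz": 0, "rx": 0, "ry": 0, "rz": 0}, {"dx": 0, "dy": 0, "dz": 0, "rx": 0, "ry": 0, "rz": 0}, {"dx": 0, "dy": 0, "dz": 0, "rx": 0, "ry": 0, "rz": 0}, {"dx": 0, "dy": 0, "dz": 0, "rx": 0, "ry": 0, "rz": 0}, {"dx": 0, "dy": 0, "dz": 0, "rx": 0, "ry": 0, "rz": 0}], "hand": -1, "grip_force": 35}}

```text
clock: 8.27
tool_pos: [0.4044, 0.1446, 0.1685]
orientation: [-1.574, -0.529, 1.174]
wrist_force: [0.3, 0.3, -0.9]
finger_gap: 0.0533
```

```bash
cat >> h.py <<'E'
def place(x,y,h,psi=-90,th=60):
    R=tl(psi+180,th); return gtcp([x,y,h],R),R
E
python3 - <<'E'
import st
from h import *
p,R=pose()
# up 120 mm
rel(p+[0.03,-0.0,.12],R)
E
```

```text
8.2667 [0.4939, 0.2427, -0.6006, -0.8446, -0.4348, -0.1658] [0.4044 0.1446 0.1685] [-1.5739 -0.5289  1.1741] [ 0.3  0.3 -0.9] 0.05331631382450309
d [ 0.0706 -0.0977 -0.028 ] r [0. 0. 0.] rows>= 3.0
```

{"fn": "drive_tool", "kwargs": {"plan": [{"dx": 0, "dy": 0, "dz": 0, "rx": 0, "ry": 0, "rz": 0}, {"dx": 0, "dy": 0, "dz": 0, "rx": 0, "ry": 0, "rz": 0}, {"dx": 0, "dy": 0, "dz": 0, "rx": 0, "ry": 0, "rz": 0}, {"dx": 0, "dy": 0, "dz": 0, "rx": 0, "ry": 0, "rz": 0}]}}

```text
clock: 8.6
tool_pos: [0.4042, 0.1446, 0.1686]
orientation: [-1.573, -0.529, 1.174]
wrist_force: [-3.3, -0.5, 4.9]
finger_gap: 0.0417
```

{"fn": "drive_tool", "kwargs": {"plan": [{"dx": 0.024, "dy": -0.033, "dz": -0.01, "rx": 0, "ry": 0, "rz": 0}, {"dx": 0.047, "dy": -0.065, "dz": -0.019, "rx": 0, "ry": 0, "rz": 0}, {"dx": 0.07, "dy": -0.098, "dz": -0.028, "rx": 0, "ry": 0, "rz": 0}, {"dx": 0.07, "dy": -0.098, "dz": -0.028, "rx": 0, "ry": 0, "rz": 0}]}}

```text
clock: 8.93
tool_pos: [0.4373, 0.1449, 0.2958]
orientation: [-1.584, -0.536, 1.181]
wrist_force: [2.3, 0.3, -2.0]
finger_gap: 0.0418
```

```bash
python3 - <<'E'
import st
from h import *
from kin import ik,FK
a=place(.645,-.08,.2);rel(*a)
p,R=pose();s=status.observe()['joints']
for k in range(0,13):
    t=k/12; w=(R.inv()*a[1]).as_rotvec(); j,e=ik(p+(a[0]-p)*t,R*Ro.from_rotvec(w*t),s); s=j; print(t,j.round(2),e.round(4),(R*Ro.from_rotvec(w*t)).apply([0,1,0]).round(2))
E
```

```text
8.9333 [0.5572, 0.0429, -0.5294, -0.5271, -0.6082, -0.5736] [0.4373 0.1449 0.2958] [-1.5841 -0.5362  1.1808] [ 2.3  0.3 -2. ] 0.041815569426525874
d [-0.0098  0.0162 -0.2251] r [ -5.69 -24.62  89.29] rows>= 13.0
0.0 [ 0.56  0.05 -0.53 -0.53 -0.6  -0.57] 0.0 [ 0.21  0.47 -0.86]
0.08333333333333333 [ 0.6   0.08 -0.55 -0.35 -0.62 -0.71] 0.0 [ 0.17  0.36 -0.92]
0.16666666666666666 [ 0.62  0.11 -0.56 -0.19 -0.65 -0.81] 0.0 [ 0.14  0.24 -0.96]
0.25 [ 0.62  0.15 -0.56 -0.05 -0.7  -0.89] 0.0 [ 0.11  0.11 -0.99]
0.3333333333333333 [ 0.62  0.19 -0.56  0.08 -0.76 -0.95] 0.0 [ 0.08 -0.01 -1.  ]
0.4166666666666667 [ 0.62  0.23 -0.56  0.2  -0.83 -1.  ] 0.0 [ 0.06 -0.14 -0.99]
0.5 [ 0.61  0.28 -0.55  0.31 -0.9  -1.03] 0.0 [ 0.03 -0.27 -0.96]
0.5833333333333334 [ 0.6   0.32 -0.54  0.41 -0.97 -1.06] 0.0 [ 0.02 -0.39 -0.92]
0.6666666666666666 [ 0.59  0.37 -0.54  0.51 -1.04 -1.08] 0.0 [ 0.   -0.5  -0.86]
0.75 [ 0.57  0.41 -0.53  0.61 -1.11 -1.1 ] 0.0 [-0.   -0.61 -0.79]
0.8333333333333334 [ 0.56  0.46 -0.53  0.7  -1.18 -1.11] 0.0 [-0.01 -0.71 -0.71]
0.9166666666666666 [ 0.54  0.5  -0.52  0.79 -1.26 -1.12] 0.0 [-0.01 -0.79 -0.61]
1.0 [ 0.51  0.55 -0.52  0.89 -1.34 -1.12] 0.0 [-0.   -0.87 -0.5 ]
```

{"fn": "drive_tool", "kwargs": {"plan": [{"dx": 0.01, "dy": -0.01, "dz": -0.03, "rx": -0.8, "ry": -3.5, "rz": 6}, {"dx": 0.01, "dy": -0.01, "dz": -0.06, "rx": -1, "ry": -5, "rz": 12}, {"dx": 0.01, "dy": -0.01, "dz": -0.09, "rx": -1.5, "ry": -7, "rz": 19}, {"dx": 0.01, "dy": 0.0, "dz": -0.12, "rx": -2, "ry": -8.5, "rz": 26}, {"dx": 0.0, "dy": 0.01, "dz": -0.15, "rx": -2.5, "ry": -10, "rz": 33}, {"dx": 0.0, "dy": 0.01, "dz": -0.18, "rx": -3, "ry": -12, "rz": 40}, {"dx": -0.005, "dy": 0.01, "dz": -0.21, "rx": -3.5, "ry": -14, "rz": 47}, {"dx": -0.01, "dy": 0.016, "dz": -0.225, "rx": -4, "ry": -15.5, "rz": 53}]}}

```text
clock: 9.6
tool_pos: [0.6475, 0.0568, 0.2789]
orientation: [-1.676, 0.412, 1.39]
wrist_force: [0.9, -0.0, -1.3]
finger_gap: 0.0416
```

```bash
python3 - <<'E'
import st
from h import *
a=place(.645,-.08,.15);rel(*a)
E
```

```text
9.6 [0.4759, 0.4386, -0.3906, 0.477, -0.9719, -0.9526] [0.6475 0.0568 0.2789] [-1.6756  0.412   1.3901] [ 0.9 -0.  -1.3] 0.04157587960686726
d [0.0202 0.0445 0.0073] r [-1.23 -9.73 35.81] rows>= 5.2
```

{"fn": "drive_tool", "kwargs": {"plan": [{"dx": 0.0, "dy": 0.005, "dz": 0.002, "rx": -0.2, "ry": -1.9, "rz": 7}, {"dx": 0.005, "dy": 0.015, "dz": 0.003, "rx": -0.5, "ry": -3.8, "rz": 14}, {"dx": 0.01, "dy": 0.025, "dz": 0.004, "rx": -0.8, "ry": -5.7, "rz": 21}, {"dx": 0.015, "dy": 0.035, "dz": 0.006, "rx": -1, "ry": -7.6, "rz": 28}, {"dx": 0.02, "dy": 0.0445, "dz": 0.0073, "rx": -1.2, "ry": -9.7, "rz": 35.8}, {"dx": 0.02, "dy": 0.0445, "dz": 0.0073, "rx": -1.2, "ry": -9.7, "rz": 35.8}, {"dx": 0.02, "dy": 0.0445, "dz": 0.0073, "rx": -1.2, "ry": -9.7, "rz": 35.8}]}}

```text
clock: 10.18
tool_pos: [0.6446, 0.0574, 0.227]
orientation: [-1.561, 1.048, 1.578]
wrist_force: [-0.1, -0.5, -2.2]
finger_gap: 0.0419
```

```bash
python3 - <<'E'
import st
from h import *
a=place(.645,-.08,.085);rel(*a)
im=snap('scene','s9.png');crop(im,180,150,380,300,'c9.png',4); im=snap('side','d9.png')
E
```

```text
10.1833 [0.5186, 0.6182, -0.5327, 0.8982, -1.2869, -1.1883] [0.6446 0.0574 0.227 ] [-1.5612  1.0476  1.5784] [-0.1 -0.5 -2.2] 0.041945435683833104
d [ 0.0543  0.031  -0.0007] r [-0.17  0.22 -0.03] rows>= 1.5
```

View pics/c9.png

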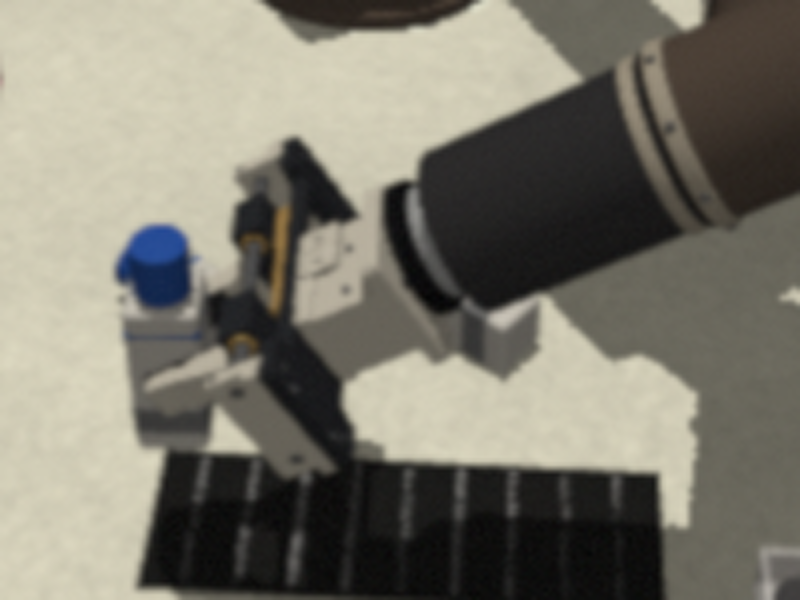

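View pics/d9.png

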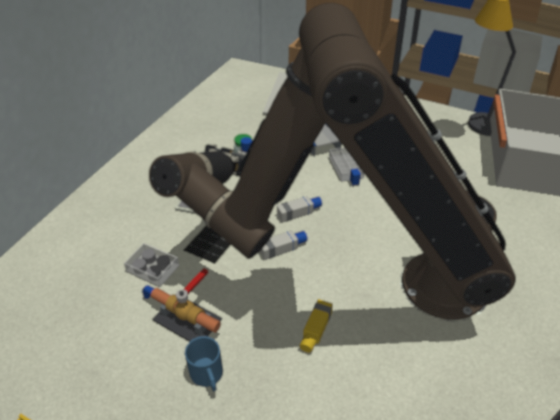

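{"fn": "drive_tool", "kwargs": {"plan": [{"dx": 0.027, "dy": 0.0155, "dz": -0.0005, "rx": -0.2, "ry": 0.2, "rz": 0}, {"dx": 0.054, "dy": 0.031, "dz": -0.0007, "rx": -0.2, "ry": 0.2, "rz": 0}, {"dx": 0.058, "dy": 0.0335, "dz": -0.0007, "rx": -0.2, "ry": 0.2, "rz": 0}, {"dx": 0.0585, "dy": 0.034, "dz": -0.0007, "rx": -0.2, "ry": 0.2, "rz": 0}, {"dx": 0.0585, "dy": 0.034, "dz": -0.0007, "rx": -0.2, "ry": 0.2, "rz": 0}]}}

```text
clock: 10.7
tool_pos: [0.6465, 0.0575, 0.1635]
orientation: [-1.584, 1.041, 1.558]
wrist_force: [0.3, 0.0, -2.4]
finger_gap: 0.042
```

```bash
python3 - <<'E'
import st
from h import *
for h in(.074,.070,.066,.062):rel(*place(.645,-.08,h))
im=snap('scene','s10.png');crop(im,180,150,380,300,'c10.png',4)
E
```

```text
10.7 [0.5078, 0.7001, -0.5613, 0.9402, -1.2092, -1.2897] [0.6465 0.0575 0.1635] [-1.5841  1.0415  1.5582] [ 0.3  0.  -2.4] 0.04199480485574221
d [0.0087 0.0049 0.0015] r [ 0.14 -0.37  0.32] rows>= 0.2
d [0.0122 0.0069 0.0016] r [ 0.14 -0.37  0.32] rows>= 0.3
d [0.0156 0.0089 0.0016] r [ 0.14 -0.37  0.32] rows>= 0.4
d [0.0191 0.0109 0.0016] r [ 0.14 -0.37  0.32] rows>= 0.5
```

View pics/c10.png

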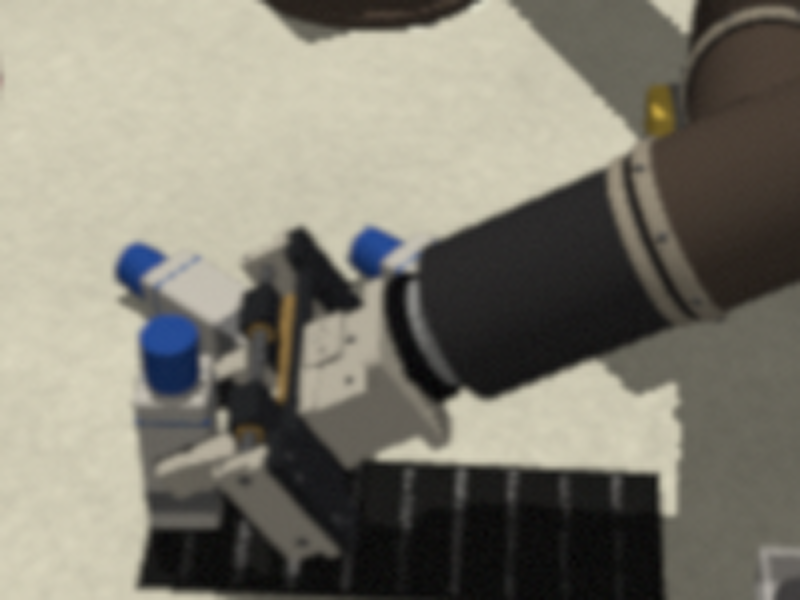

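```bash
python3 - <<'E'
from h import *
for h in(.078,.070,.066,.062):rel(*place(.646,-.066,h))
E
```

```text
d [ 0.0126 -0.0089  0.0006] r [ 0.18 -0.4   0.34] rows>= 0.4
d [ 0.0195 -0.0048  0.0007] r [ 0.18 -0.4   0.34] rows>= 0.5
d [ 0.023  -0.0028  0.0007] r [ 0.18 -0.4   0.34] rows>= 0.6
d [ 0.0265 -0.0008  0.0008] r [ 0.18 -0.4   0.34] rows>= 0.6
```

{"fn": "drive_tool", "kwargs": {"plan": [{"dx": 0.0126, "dy": -0.0089, "dz": 0.0006, "rx": 0.2, "ry": -0.4, "rz": 0.3}, {"dx": 0.016, "dy": -0.007, "dz": 0.0006, "rx": 0.2, "ry": -0.4, "rz": 0.3}, {"dx": 0.0195, "dy": -0.005, "dz": 0.0006, "rx": 0.2, "ry": -0.4, "rz": 0.3}, {"dx": 0.0195, "dy": -0.005, "dz": 0.0006, "rx": 0.2, "ry": -0.4, "rz": 0.3}]}}

```text
clock: 11.08
tool_pos: [0.6461, 0.0722, 0.1496]
orientation: [-1.571, 1.046, 1.571]
wrist_force: [-0.4, 0.3, -2.0]
finger_gap: 0.0419
```

```bash
python3 - <<'E'
import st
from h import *
for h in(.068,.066,.062,.058):rel(*place(.646,-.066,h))
E
```

```text
11.0833 [0.5313, 0.7265, -0.5478, 0.9222, -1.2121, -1.2985] [0.6461 0.0722 0.1496] [-1.5709  1.0461  1.5707] [-0.4  0.3 -2. ] 0.04193875606709501
d [0.0016 0.0015 0.0001] r [ 0.01 -0.    0.06] rows>= 0.1
d [0.0033 0.0025 0.0001] r [ 0.01 -0.    0.06] rows>= 0.1
d [0.0068 0.0045 0.0001] r [ 0.01 -0.    0.06] rows>= 0.2
d [0.0102 0.0065 0.0001] r [ 0.01 -0.    0.06] rows>= 0.3
```

{"fn": "drive_tool", "kwargs": {"plan": [{"dx": 0.0016, "dy": 0.0015, "dz": 0, "rx": 0, "ry": 0, "rz": 0}, {"dx": 0.0033, "dy": 0.0025, "dz": 0, "rx": 0, "ry": 0, "rz": 0}, {"dx": 0.0033, "dy": 0.0025, "dz": 0, "rx": 0, "ry": 0, "rz": 0}]}}

```text
clock: 11.33
tool_pos: [0.6461, 0.0716, 0.1459]
orientation: [-1.571, 1.047, 1.57]
wrist_force: [0.2, 0.4, 1.4]
finger_gap: 0.0418
```

{"fn": "drive_tool", "kwargs": {"plan": [{"dx": 0.0017, "dy": 0.001, "dz": 0, "rx": 0, "ry": 0, "rz": 0}, {"dx": 0.0017, "dy": 0.001, "dz": 0, "rx": 0, "ry": 0, "rz": 0}]}}

```text
clock: 11.5
tool_pos: [0.6463, 0.0715, 0.1451]
orientation: [-1.573, 1.049, 1.569]
wrist_force: [-1.1, -0.2, 4.6]
finger_gap: 0.0421
```

{"fn": "drive_tool", "kwargs": {"plan": [{"dx": 0.0017, "dy": 0.001, "dz": 0, "rx": 0, "ry": 0, "rz": 0}, {"dx": 0.0017, "dy": 0.001, "dz": 0, "rx": 0, "ry": 0, "rz": 0}]}}

```text
clock: 11.67
tool_pos: [0.6463, 0.0713, 0.1439]
orientation: [-1.574, 1.051, 1.567]
wrist_force: [-2.1, 2.6, 5.5]
finger_gap: 0.0418
```

{"fn": "drive_tool", "kwargs": {"plan": [{"dx": -0.0015, "dy": 0, "dz": 0, "rx": 0, "ry": 0, "rz": 0}, {"dx": -0.0015, "dy": 0, "dz": 0, "rx": 0, "ry": 0, "rz": 0}, {"dx": -0.0015, "dy": 0, "dz": 0, "rx": 0, "ry": 0, "rz": 0}, {"dx": -0.0015, "dy": 0, "dz": 0, "rx": 0, "ry": 0, "rz": 0}, {"dx": -0.0015, "dy": 0, "dz": 0, "rx": 0, "ry": 0, "rz": 0}], "hand": 1}}

```text
clock: 12.08
tool_pos: [0.6463, 0.0705, 0.1451]
orientation: [-1.574, 1.051, 1.568]
wrist_force: [-0.1, 0.7, -0.2]
finger_gap: 0.0695
```

{"fn": "drive_tool", "kwargs": {"plan": [{"dx": 0, "dy": -0.03, "dz": 0, "rx": 0, "ry": 0, "rz": 0}, {"dx": 0, "dy": -0.06, "dz": 0, "rx": 0, "ry": 0, "rz": 0}, {"dx": 0, "dy": -0.09, "dz": 0, "rx": 0, "ry": 0, "rz": 0}, {"dx": 0, "dy": -0.12, "dz": 0, "rx": 0, "ry": 0, "rz": 0}, {"dx": 0, "dy": -0.12, "dz": 0, "rx": 0, "ry": 0, "rz": 0}]}}

```text
clock: 12.5
tool_pos: [0.6475, 0.1799, 0.2076]
orientation: [-1.584, 1.048, 1.565]
wrist_force: [1.1, 0.7, 0.4]
finger_gap: 0.0876
```

```bash
python3 - <<'E'
import st
from h import *
im=snap('scene','s11.png');crop(im,180,150,380,300,'c11.png',4)
print(1)
E
```

```text
12.5 [0.6914, 0.7064, -0.3793, 0.7536, -1.3826, -1.2012] [0.6475 0.1799 0.2076] [-1.5838  1.0478  1.5646] [1.1 0.7 0.4] 0.08762535403011171
1
```

View pics/c11.png

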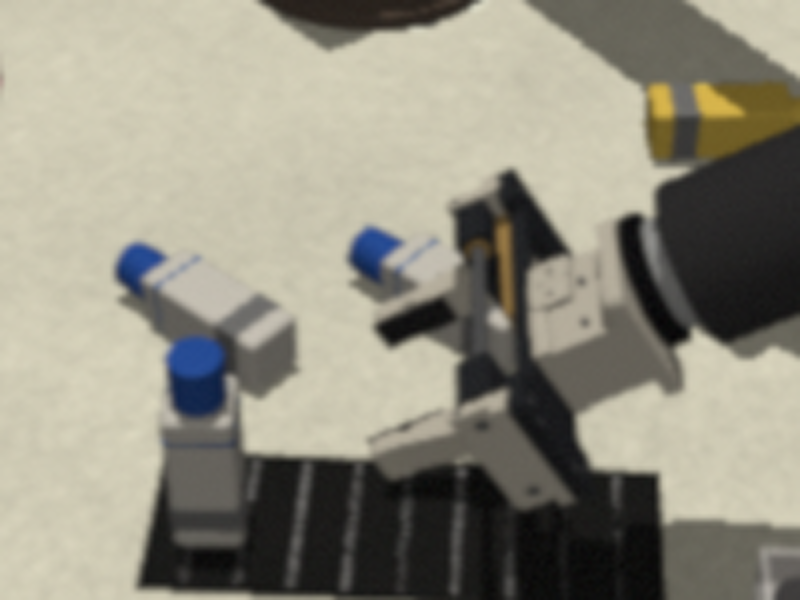

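```bash
cat >> kin.py <<'E'
def path(p,R,p1,R1,seed,n=10):
    w=(R.inv()*R1).as_rotvec(); s=seed; J=[]
    for k in range(n+1):
        t=k/n; s,e=ik(p+(p1-p)*t,R*Ro.from_rotvec(w*t),s); J.append(s)
        if e>.002: print('  bad',t,e)
    print('  joints end',s.round(2),'minmax j3',min(q[2] for q in J).round(2),'j4',min(q[3] for q in J).round(2),max(q[3] for q in J).round(2),'j5 max',max(q[4] for q in J).round(2),'wend zmin',min(wend(q)[2] for q in J).round(2)); return s
E
python3 - <<'E'
from h import *
from kin import path
a=grasp(.46,.059,-132,z=.2,th=25);p,R=pose();rel(*a);path(p,R,*a,status.observe()['joints'])
E
```

```text
d [-0.2014  0.0711  0.2263] r [ 14.17  43.92 -80.8 ] rows>= 13.0
  joints end [ 0.4  -0.1  -0.61 -0.29 -0.68 -0.94] minmax j3 -0.64 j4 -0.29 0.76 j5 max -0.68 wend zmin 0.24
```

{"fn": "drive_tool", "kwargs": {"plan": [{"dx": -0.025, "dy": 0.0, "dz": 0.02, "rx": 1, "ry": 3.3, "rz": -6.1}, {"dx": -0.05, "dy": 0.0, "dz": 0.04, "rx": 2.2, "ry": 6.6, "rz": -12.3}, {"dx": -0.075, "dy": 0.005, "dz": 0.06, "rx": 3.3, "ry": 10, "rz": -18.5}, {"dx": -0.1, "dy": 0.01, "dz": 0.08, "rx": 4.3, "ry": 13.5, "rz": -24.8}, {"dx": -0.125, "dy": 0.02, "dz": 0.1, "rx": 5.5, "ry": 17, "rz": -31}, {"dx": -0.15, "dy": 0.03, "dz": 0.12, "rx": 6.5, "ry": 20.3, "rz": -37.3}, {"dx": -0.17, "dy": 0.04, "dz": 0.14, "rx": 7.6, "ry": 23.6, "rz": -43.5}, {"dx": -0.18, "dy": 0.05, "dz": 0.16, "rx": 8.7, "ry": 27, "rz": -49.7}]}}

```text
clock: 13.22
tool_pos: [0.4854, 0.0424, 0.3379]
orientation: [-1.712, 0.124, 1.091]
wrist_force: [0.8, -0.9, 0.4]
finger_gap: 0.0878
```

```bash
python3 - <<'E'
import st
from h import *
rel(*grasp(.46,.059,-132,z=.2,th=25))
E
```

```text
13.2167 [0.5631, 0.0933, -0.6026, 0.2314, -0.923, -1.1782] [0.4854 0.0424 0.3379] [-1.7118  0.1235  1.0915] [ 0.8 -0.9  0.4] 0.08779346623652742
d [-0.0547 -0.0058  0.0447] r [  5.53  16.76 -30.81] rows>= 5.0
```

{"fn": "drive_tool", "kwargs": {"plan": [{"dx": -0.011, "dy": -0.001, "dz": 0.009, "rx": 1.1, "ry": 3.3, "rz": -6.2}, {"dx": -0.022, "dy": -0.002, "dz": 0.018, "rx": 2.2, "ry": 6.7, "rz": -12.3}, {"dx": -0.033, "dy": -0.004, "dz": 0.027, "rx": 3.3, "ry": 10, "rz": -18.5}, {"dx": -0.044, "dy": -0.005, "dz": 0.036, "rx": 4.4, "ry": 13.4, "rz": -24.6}, {"dx": -0.055, "dy": -0.006, "dz": 0.045, "rx": 5.5, "ry": 16.8, "rz": -30.8}, {"dx": -0.055, "dy": -0.006, "dz": 0.045, "rx": 5.5, "ry": 16.8, "rz": -30.8}, {"dx": -0.055, "dy": -0.006, "dz": 0.045, "rx": 5.5, "ry": 16.8, "rz": -30.8}]}}

```text
clock: 13.8
tool_pos: [0.4191, 0.0134, 0.3446]
orientation: [-1.572, -0.437, 0.834]
wrist_force: [0.6, 0.1, 0.2]
finger_gap: 0.0877
```

```bash
python3 - <<'E'
import st
from h import *
C=eyes.calibration('wrist');np.savez('Cw12.npz',**C);snap('wrist','w12.png')
print([(np.round(d['at'],3),round(d['confidence'],2)) for d in finder.look_for('wrist','filter1')])
E
```

```text
13.8 [0.3924, -0.1066, -0.6099, -0.2878, -0.6881, -0.9412] [0.4191 0.0134 0.3446] [-1.5716 -0.4371  0.8342] [0.6 0.1 0.2] 0.08770113735433788
[(array([ 0.505, -0.056,  0.044]), 0.79), (array([0.443, 0.049, 0.043]), 0.63)]
```

View pics/w12.png

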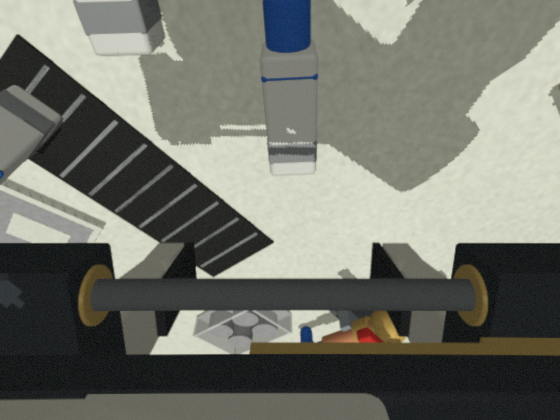

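```bash
cat >> h.py <<'E'
def axis(C,cap,foot,z=.042):
    a=at('wrist',cap,z,C)[:2];b=at('wrist',foot,z,C)[:2];d=a-b;L=np.linalg.norm(d);d/=L;o=(a+b)/2+d*.017
    az=np.degrees(np.arctan2(d[1],d[0])); print('L',L,'o',o,'az',az); return o,az
def ld(f):
    C=dict(np.load(f));C['k1']=float(C['k1']);return C
E
python3 - <<'E'
from h import *
from kin import path
C=ld('Cw12.npz'); o,az=axis(C,(290,46),(293,165))
a=grasp(*o,az,z=.086);rel(*a);path(*pose(),*a,status.observe()['joints'])
E
```

```text
L 0.09981677878256642 o [0.44701784 0.05291038] az -129.8502907039945
d [-0.0731  0.0989  0.0033] r [ 1.1  -1.92 -5.12] rows>= 3.0
  joints end [ 0.22  0.09 -0.65 -0.69 -0.5  -0.35] minmax j3 -0.66 j4 -0.69 -0.29 j5 max -0.5 wend zmin 0.48
```

{"fn": "drive_tool", "kwargs": {"plan": [{"dx": -0.037, "dy": 0.05, "dz": 0.0015, "rx": 0.5, "ry": -1, "rz": -2.5}, {"dx": -0.073, "dy": 0.099, "dz": 0.003, "rx": 1.1, "ry": -1.9, "rz": -5.1}, {"dx": -0.073, "dy": 0.099, "dz": 0.003, "rx": 1.1, "ry": -1.9, "rz": -5.1}, {"dx": -0.073, "dy": 0.099, "dz": 0.003, "rx": 1.1, "ry": -1.9, "rz": -5.1}, {"dx": -0.073, "dy": 0.099, "dz": 0.003, "rx": 1.1, "ry": -1.9, "rz": -5.1}]}}

```text
clock: 14.32
tool_pos: [0.4006, -0.0028, 0.22]
orientation: [-1.564, -0.516, 0.871]
wrist_force: [0.1, 0.7, -0.1]
finger_gap: 0.0876
```

```bash
python3 - <<'E'
import st
from h import *
rel(*grasp(.447,.0529,-129.9))
C=eyes.calibration('wrist');np.savez('Cw13.npz',**C);snap('wrist','w13.png')
E
```

```text
14.3167 [0.2125, 0.0929, -0.6537, -0.6845, -0.507, -0.3574] [ 0.4006 -0.0028  0.22  ] [-1.5645 -0.5159  0.8713] [ 0.1  0.7 -0.1] 0.08756991353903763
d [-0.0269  0.0495 -0.0002] r [-0.27 -0.16 -0.44] rows>= 1.4
```

View pics/w13.png

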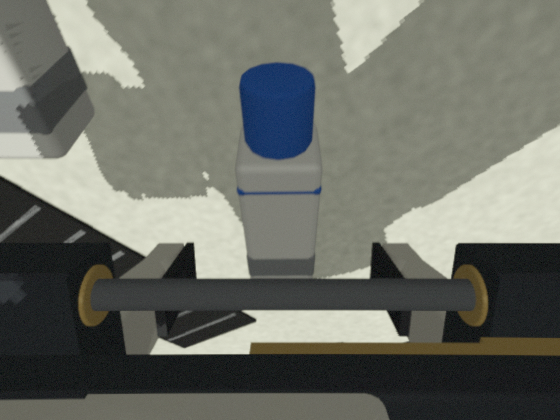

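```bash
python3 - <<'E'
from h import *
l=at('wrist',(284,166),.042,ld('Cw8.npz'))[:2]; d=np.array([np.cos(np.radians(-112.8)),np.sin(np.radians(-112.8))]); k=(l-[.43,.21])@d; print(l,'k',k)
C=ld('Cw13.npz'); l=at('wrist',(280,191),.042,C)[:2]; l1=at('wrist',(279,240),.042,C)[:2];print(l, np.degrees(np.arctan2(*(l-l1)[::-1])))
az=np.radians(-129.9);d=np.array([np.cos(az),np.sin(az)]);o=l-d*k;print('o',o)
rel(*grasp(*o,-129.9))
E
```

```text
[0.42237283 0.19193496] k 0.019609140802649257
[0.44062757 0.04414389] -131.0365734524092
o [0.45320584 0.05918734]
d [-0.0211  0.0551 -0.0001] r [-0.17 -0.07 -0.31] rows>= 1.4
```

{"fn": "drive_tool", "kwargs": {"plan": [{"dx": -0.01, "dy": 0.027, "dz": -0.0005, "rx": -0.2, "ry": 0.3, "rz": -0.3}, {"dx": -0.021, "dy": 0.055, "dz": -0.001, "rx": -0.2, "ry": 0.5, "rz": -0.3}, {"dx": -0.021, "dy": 0.055, "dz": -0.001, "rx": -0.2, "ry": 0.5, "rz": -0.3}, {"dx": -0.021, "dy": 0.055, "dz": -0.001, "rx": -0.2, "ry": 0.5, "rz": -0.3}]}}

```text
clock: 14.7
tool_pos: [0.4087, 0.0036, 0.1636]
orientation: [-1.563, -0.521, 0.862]
wrist_force: [1.2, -0.5, 0.9]
finger_gap: 0.0877
```

{"fn": "drive_tool", "kwargs": {"plan": [{"dx": 0, "dy": 0, "dz": 0, "rx": 0, "ry": 0, "rz": 0}, {"dx": 0, "dy": 0, "dz": 0, "rx": 0, "ry": 0, "rz": 0}, {"dx": 0, "dy": 0, "dz": 0, "rx": 0, "ry": 0, "rz": 0}, {"dx": 0, "dy": 0, "dz": 0, "rx": 0, "ry": 0, "rz": 0}, {"dx": 0, "dy": 0, "dz": 0, "rx": 0, "ry": 0, "rz": 0}, {"dx": 0, "dy": 0, "dz": 0, "rx": 0, "ry": 0, "rz": 0}, {"dx": 0, "dy": 0, "dz": 0, "rx": 0, "ry": 0, "rz": 0}, {"dx": 0, "dy": 0, "dz": 0, "rx": 0, "ry": 0, "rz": 0}], "hand": -1, "grip_force": 35}}

```text
clock: 15.37
tool_pos: [0.4085, 0.0037, 0.1638]
orientation: [-1.563, -0.521, 0.862]
wrist_force: [-3.3, -0.0, 6.4]
finger_gap: 0.0419
```

{"fn": "drive_tool", "kwargs": {"plan": [{"dx": 0, "dy": 0, "dz": 0, "rx": 0, "ry": 0, "rz": 0}, {"dx": 0, "dy": 0, "dz": 0, "rx": 0, "ry": 0, "rz": 0}]}}

```text
clock: 15.53
tool_pos: [0.4085, 0.0037, 0.1638]
orientation: [-1.563, -0.521, 0.862]
wrist_force: [-1.4, 0.9, 2.5]
finger_gap: 0.0418
```

```bash
python3 - <<'E'
import st
from h import *
p,R=pose()
rel(p+[0.03,-0.0,.12],R)
E
```

```text
15.5333 [0.1525, 0.2329, -0.6291, -0.8646, -0.4492, -0.1166] [0.4085 0.0037 0.1638] [-1.5626 -0.521   0.8617] [-1.4  0.9  2.5] 0.04184932189428512
d [ 0.0767 -0.0945 -0.022 ] r [0. 0. 0.] rows>= 3.0
```

{"fn": "drive_tool", "kwargs": {"plan": [{"dx": 0.025, "dy": -0.032, "dz": -0.007, "rx": 0, "ry": 0, "rz": 0}, {"dx": 0.05, "dy": -0.063, "dz": -0.015, "rx": 0, "ry": 0, "rz": 0}, {"dx": 0.077, "dy": -0.095, "dz": -0.022, "rx": 0, "ry": 0, "rz": 0}, {"dx": 0.077, "dy": -0.095, "dz": -0.022, "rx": 0, "ry": 0, "rz": 0}]}}

```text
clock: 15.87
tool_pos: [0.4418, 0.004, 0.2913]
orientation: [-1.573, -0.528, 0.868]
wrist_force: [1.3, 0.1, -3.1]
finger_gap: 0.0417
```

```bash
cat >> h.py <<'E'
def interp(p1,R1,n,m=8,lift=None):
    p,R=pose(); w=(R.inv()*R1).as_rotvec(); v=R.inv().apply(p1-p); u=R.inv().apply([0,0,1])
    for k in range(1,min(n,m)+1):
        t=k/n; d=v*t+u*(lift or 0)*4*t*(1-t); print('{"dx": %.3f, "dy": %.3f, "dz": %.3f, "rx": %.1f, "ry": %.1f, "rz": %.1f}'%(*d,*np.degrees(w*t)))
E
python3 - <<'E'
import st
from h import *
from kin import path
a=place(.649,-.01,.15);rel(*a);path(*pose(),*a,status.observe()['joints']); interp(*a,14,8,lift=.05)
E
```

```text
15.8667 [0.2561, 0.0203, -0.5634, -0.5288, -0.6071, -0.5786] [0.4418 0.004  0.2913] [-1.573  -0.5283  0.8682] [ 1.3  0.1 -3.1] 0.041738637365436586
d [ 0.166   0.1686 -0.0778] r [-11.34 -43.17  86.14] rows>= 13.6
  joints end [ 0.61  0.64 -0.46  0.81 -1.35 -1.18] minmax j3 -0.65 j4 -0.53 0.81 j5 max -0.56 wend zmin 0.26
{"dx": 0.019, "dy": 0.001, "dz": -0.006, "rx": -0.8, "ry": -3.1, "rz": 6.2}
{"dx": 0.036, "dy": 0.003, "dz": -0.011, "rx": -1.6, "ry": -6.2, "rz": 12.3}
{"dx": 0.053, "dy": 0.007, "dz": -0.017, "rx": -2.4, "ry": -9.3, "rz": 18.5}
{"dx": 0.068, "dy": 0.013, "dz": -0.022, "rx": -3.2, "ry": -12.3, "rz": 24.6}
{"dx": 0.082, "dy": 0.021, "dz": -0.028, "rx": -4.0, "ry": -15.4, "rz": 30.8}
{"dx": 0.096, "dy": 0.030, "dz": -0.033, "rx": -4.9, "ry": -18.5, "rz": 36.9}
{"dx": 0.108, "dy": 0.041, "dz": -0.039, "rx": -5.7, "ry": -21.6, "rz": 43.1}
{"dx": 0.120, "dy": 0.054, "dz": -0.045, "rx": -6.5, "ry": -24.7, "rz": 49.2}
```

```bash
python3 - <<'E'
from h import *
from kin import path
a=place(.649,.05,.16);rel(*a);path(*pose(),*a,status.observe()['joints']); interp(*a,14,8,lift=.05)
E
```

```text
d [ 0.2106  0.183  -0.039 ] r [-11.34 -43.17  86.14] rows>= 13.6
  joints end [ 0.69  0.67 -0.37  0.74 -1.42 -1.16] minmax j3 -0.64 j4 -0.53 0.74 j5 max -0.56 wend zmin 0.27
{"dx": 0.022, "dy": 0.002, "dz": -0.003, "rx": -0.8, "ry": -3.1, "rz": 6.2}
{"dx": 0.042, "dy": 0.005, "dz": -0.006, "rx": -1.6, "ry": -6.2, "rz": 12.3}
{"dx": 0.062, "dy": 0.010, "dz": -0.008, "rx": -2.4, "ry": -9.3, "rz": 18.5}
{"dx": 0.081, "dy": 0.017, "dz": -0.011, "rx": -3.2, "ry": -12.3, "rz": 24.6}
{"dx": 0.098, "dy": 0.026, "dz": -0.014, "rx": -4.0, "ry": -15.4, "rz": 30.8}
{"dx": 0.115, "dy": 0.036, "dz": -0.017, "rx": -4.9, "ry": -18.5, "rz": 36.9}
{"dx": 0.130, "dy": 0.048, "dz": -0.020, "rx": -5.7, "ry": -21.6, "rz": 43.1}
{"dx": 0.145, "dy": 0.062, "dz": -0.022, "rx": -6.5, "ry": -24.7, "rz": 49.2}
```

{"fn": "drive_tool", "kwargs": {"plan": [{"dx": 0.022, "dy": 0.002, "dz": -0.003, "rx": -0.8, "ry": -3.1, "rz": 6.2}, {"dx": 0.042, "dy": 0.005, "dz": -0.006, "rx": -1.6, "ry": -6.2, "rz": 12.3}, {"dx": 0.062, "dy": 0.01, "dz": -0.008, "rx": -2.4, "ry": -9.3, "rz": 18.5}, {"dx": 0.081, "dy": 0.017, "dz": -0.011, "rx": -3.2, "ry": -12.3, "rz": 24.6}, {"dx": 0.098, "dy": 0.026, "dz": -0.014, "rx": -4, "ry": -15.4, "rz": 30.8}, {"dx": 0.115, "dy": 0.036, "dz": -0.017, "rx": -4.9, "ry": -18.5, "rz": 36.9}, {"dx": 0.13, "dy": 0.048, "dz": -0.02, "rx": -5.7, "ry": -21.6, "rz": 43.1}, {"dx": 0.145, "dy": 0.062, "dz": -0.022, "rx": -6.5, "ry": -24.7, "rz": 49.2}]}}

```text
clock: 16.53
tool_pos: [0.5604, 0.1098, 0.3104]
orientation: [-1.727, 0.376, 1.221]
wrist_force: [-0.2, -1.6, -3.8]
finger_gap: 0.0417
```

```bash
python3 - <<'E'
import st
from h import *
a=place(.649,.05,.16);rel(*a); interp(*a,6,8,lift=0)
E
```

```text
16.5333 [0.6337, 0.3069, -0.4842, 0.3917, -1.0454, -1.1974] [0.5604 0.1098 0.3104] [-1.7267  0.376   1.221 ] [-0.2 -1.6 -3.8] 0.041684942908618294
d [ 0.1223  0.0364 -0.0516] r [ -4.79 -18.34  36.66] rows>= 5.8
{"dx": 0.020, "dy": 0.006, "dz": -0.009, "rx": -0.8, "ry": -3.1, "rz": 6.1}
{"dx": 0.041, "dy": 0.012, "dz": -0.017, "rx": -1.6, "ry": -6.1, "rz": 12.2}
{"dx": 0.061, "dy": 0.018, "dz": -0.026, "rx": -2.4, "ry": -9.2, "rz": 18.3}
{"dx": 0.082, "dy": 0.024, "dz": -0.034, "rx": -3.2, "ry": -12.2, "rz": 24.4}
{"dx": 0.102, "dy": 0.030, "dz": -0.043, "rx": -4.0, "ry": -15.3, "rz": 30.6}
{"dx": 0.122, "dy": 0.036, "dz": -0.052, "rx": -4.8, "ry": -18.3, "rz": 36.7}
```

{"fn": "drive_tool", "kwargs": {"plan": [{"dx": 0.02, "dy": 0.006, "dz": -0.009, "rx": -0.8, "ry": -3.1, "rz": 6.1}, {"dx": 0.041, "dy": 0.012, "dz": -0.017, "rx": -1.6, "ry": -6.1, "rz": 12.2}, {"dx": 0.061, "dy": 0.018, "dz": -0.026, "rx": -2.4, "ry": -9.2, "rz": 18.3}, {"dx": 0.082, "dy": 0.024, "dz": -0.034, "rx": -3.2, "ry": -12.2, "rz": 24.4}, {"dx": 0.102, "dy": 0.03, "dz": -0.043, "rx": -4, "ry": -15.3, "rz": 30.6}, {"dx": 0.122, "dy": 0.036, "dz": -0.052, "rx": -4.8, "ry": -18.3, "rz": 36.7}, {"dx": 0.122, "dy": 0.036, "dz": -0.052, "rx": -4.8, "ry": -18.3, "rz": 36.7}, {"dx": 0.122, "dy": 0.036, "dz": -0.052, "rx": -4.8, "ry": -18.3, "rz": 36.7}]}}

```text
clock: 17.2
tool_pos: [0.6493, 0.1877, 0.2354]
orientation: [-1.56, 1.05, 1.579]
wrist_force: [-0.0, -0.8, -3.3]
finger_gap: 0.0417
```

```bash
python3 - <<'E'
import st
from h import *
a=place(.649,-.004,.09);rel(*a)
im=snap('scene','s17.png');crop(im,180,150,380,300,'c17.png',4)
E
```

```text
17.2 [0.7006, 0.6837, -0.3428, 0.7308, -1.4354, -1.1551] [0.6493 0.1877 0.2354] [-1.5605  1.05    1.5794] [-0.  -0.8 -3.3] 0.041695992394893376
d [ 0.0303  0.0796 -0.0001] r [-0.16  0.25 -0.16] rows>= 2.0
```

View pics/c17.png

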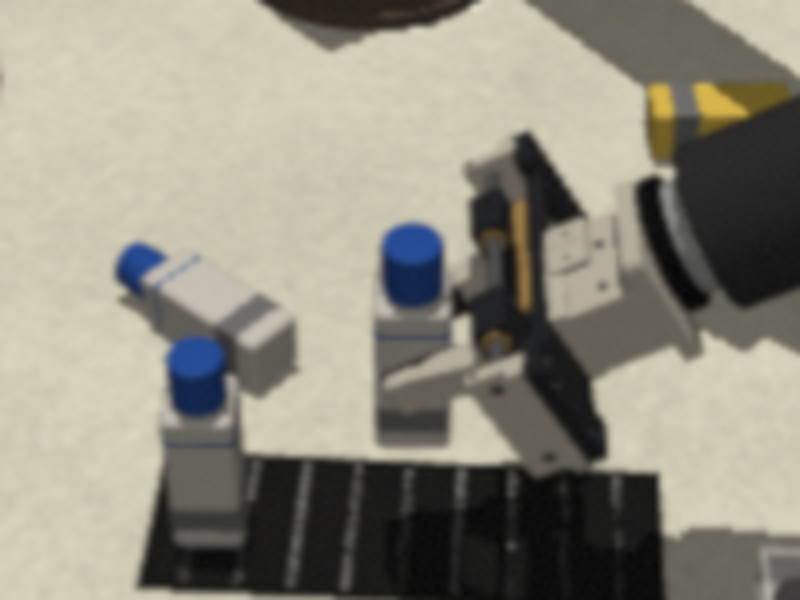

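{"fn": "drive_tool", "kwargs": {"plan": [{"dx": 0.015, "dy": 0.04, "dz": 0, "rx": -0.2, "ry": 0.2, "rz": -0.2}, {"dx": 0.03, "dy": 0.079, "dz": 0, "rx": -0.2, "ry": 0.2, "rz": -0.2}, {"dx": 0.03, "dy": 0.079, "dz": 0, "rx": -0.2, "ry": 0.2, "rz": -0.2}, {"dx": 0.03, "dy": 0.079, "dz": 0, "rx": -0.2, "ry": 0.2, "rz": -0.2}]}}

```text
clock: 17.58
tool_pos: [0.6477, 0.1307, 0.1712]
orientation: [-1.571, 1.043, 1.567]
wrist_force: [1.2, 1.0, -3.0]
finger_gap: 0.0415
```

```bash
python3 - <<'E'
import st
from h import *
for h in (.078,.072,.068,.066):rel(*place(.649,-.004,h))
E
```

```text
17.5833 [0.6225, 0.7263, -0.4579, 0.8157, -1.2921, -1.2476] [0.6477 0.1307 0.1712] [-1.571   1.0435  1.5666] [ 1.2  1.  -3. ] 0.041534853961934855
d [ 0.0134  0.0043 -0.0013] r [-0.19 -0.12  0.21] rows>= 0.3
d [ 0.0185  0.0073 -0.0013] r [-0.19 -0.12  0.21] rows>= 0.5
d [ 0.022   0.0094 -0.0013] r [-0.19 -0.12  0.21] rows>= 0.6
d [ 0.0237  0.0104 -0.0013] r [-0.19 -0.12  0.21] rows>= 0.6
```

{"fn": "drive_tool", "kwargs": {"plan": [{"dx": 0.0134, "dy": 0.0043, "dz": -0.0013, "rx": -0.2, "ry": -0.1, "rz": 0.2}, {"dx": 0.0185, "dy": 0.0073, "dz": -0.0013, "rx": -0.2, "ry": -0.1, "rz": 0.2}, {"dx": 0.022, "dy": 0.0094, "dz": -0.0013, "rx": -0.2, "ry": -0.1, "rz": 0.2}, {"dx": 0.022, "dy": 0.0094, "dz": -0.0013, "rx": -0.2, "ry": -0.1, "rz": 0.2}]}}

```text
clock: 17.92
tool_pos: [0.649, 0.1343, 0.1475]
orientation: [-1.572, 1.047, 1.57]
wrist_force: [-0.3, 0.1, -2.9]
finger_gap: 0.0419
```

{"fn": "drive_tool", "kwargs": {"plan": [{"dx": 0.0017, "dy": 0.001, "dz": 0, "rx": 0, "ry": 0, "rz": 0}, {"dx": 0.0017, "dy": 0.001, "dz": 0, "rx": 0, "ry": 0, "rz": 0}]}}

```text
clock: 18.08
tool_pos: [0.6489, 0.1347, 0.147]
orientation: [-1.574, 1.05, 1.568]
wrist_force: [-3.2, 1.1, 6.2]
finger_gap: 0.0416
```

{"fn": "drive_tool", "kwargs": {"plan": [{"dx": 0.0017, "dy": 0.001, "dz": 0, "rx": 0, "ry": 0, "rz": 0}, {"dx": 0.0017, "dy": 0.001, "dz": 0, "rx": 0, "ry": 0, "rz": 0}]}}

```text
clock: 18.25
tool_pos: [0.6487, 0.135, 0.1467]
orientation: [-1.577, 1.052, 1.567]
wrist_force: [-3.5, -0.0, 5.7]
finger_gap: 0.0416
```

```bash
python3 - <<'E'
import st
from h import *
for h in (.066,.064,.062):rel(*place(.649,-.004,h))
im=snap('scene','s18.png');crop(im,180,150,380,300,'c18.png',4)
E
```

```text
18.25 [0.6256, 0.7627, -0.4613, 0.8297, -1.2723, -1.2811] [0.6487 0.135  0.1467] [-1.5765  1.0519  1.5665] [-3.5 -0.   5.7] 0.04162515337886619
d [ 0.0004  0.0017 -0.0003] r [ 0.12 -0.12 -0.27] rows>= 0.0
d [ 0.0021  0.0027 -0.0002] r [ 0.12 -0.12 -0.27] rows>= 0.1
d [ 0.0038  0.0037 -0.0002] r [ 0.12 -0.12 -0.27] rows>= 0.1
```

View pics/c18.png

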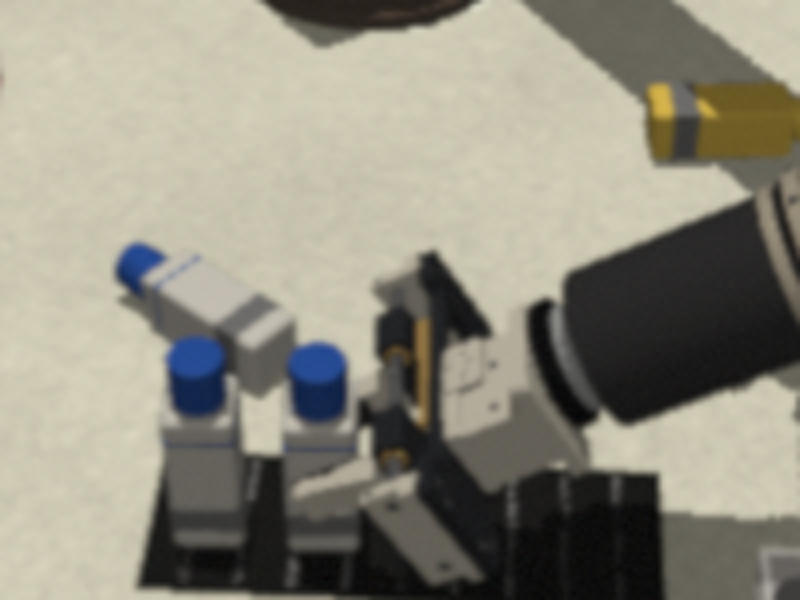

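Contact reached; release and retreat.

{"fn": "drive_tool", "kwargs": {"plan": [{"dx": -0.001, "dy": 0, "dz": 0, "rx": 0, "ry": 0, "rz": 0}, {"dx": -0.001, "dy": 0, "dz": 0, "rx": 0, "ry": 0, "rz": 0}, {"dx": -0.001, "dy": 0, "dz": 0, "rx": 0, "ry": 0, "rz": 0}, {"dx": -0.001, "dy": 0, "dz": 0, "rx": 0, "ry": 0, "rz": 0}, {"dx": -0.001, "dy": 0, "dz": 0, "rx": 0, "ry": 0, "rz": 0}], "hand": 1}}

```text
clock: 18.72
tool_pos: [0.6488, 0.1346, 0.1476]
orientation: [-1.577, 1.052, 1.566]
wrist_force: [-0.5, -0.3, 0.3]
finger_gap: 0.0697
```

{"fn": "drive_tool", "kwargs": {"plan": [{"dx": 0, "dy": -0.03, "dz": 0, "rx": 0, "ry": 0, "rz": 0}, {"dx": 0, "dy": -0.06, "dz": 0, "rx": 0, "ry": 0, "rz": 0}, {"dx": 0, "dy": -0.09, "dz": 0, "rx": 0, "ry": 0, "rz": 0}, {"dx": 0, "dy": -0.12, "dz": 0, "rx": 0, "ry": 0, "rz": 0}, {"dx": 0, "dy": -0.12, "dz": 0, "rx": 0, "ry": 0, "rz": 0}]}}

```text
clock: 19.13
tool_pos: [0.6496, 0.2442, 0.2101]
orientation: [-1.587, 1.048, 1.563]
wrist_force: [0.3, 0.5, -0.2]
finger_gap: 0.0873
```

```bash
python3 - <<'E'
import st
from h import *
from kin import path
im=snap('scene','s19.png');crop(im,180,150,380,300,'c19.png',4)
a=grasp(.476,-.098,-130.4,z=.2,th=25);p,R=pose();rel(*a);path(p,R,*a,status.observe()['joints']);interp(*a,14,8,lift=.06)
E
```

```text
19.1333 [0.766, 0.7471, -0.2699, 0.688, -1.4586, -1.1844] [0.6496 0.2442 0.2101] [-1.5867  1.0484  1.5632] [ 0.3  0.5 -0.2] 0.08733039359396952
d [-0.31    0.2649  0.2122] r [ 13.76  42.29 -81.12] rows>= 12.9
  joints end [-0.08  0.03 -0.43 -0.45 -0.9  -0.38] minmax j3 -0.62 j4 -0.45 0.7 j5 max -0.75 wend zmin 0.24
{"dx": -0.036, "dy": 0.011, "dz": 0.015, "rx": 1.0, "ry": 3.0, "rz": -5.8}
{"dx": -0.070, "dy": 0.023, "dz": 0.030, "rx": 2.0, "ry": 6.0, "rz": -11.6}
{"dx": -0.101, "dy": 0.037, "dz": 0.045, "rx": 2.9, "ry": 9.1, "rz": -17.4}
{"dx": -0.131, "dy": 0.051, "dz": 0.060, "rx": 3.9, "ry": 12.1, "rz": -23.2}
{"dx": -0.159, "dy": 0.067, "dz": 0.075, "rx": 4.9, "ry": 15.1, "rz": -29.0}
{"dx": -0.184, "dy": 0.084, "dz": 0.091, "rx": 5.9, "ry": 18.1, "rz": -34.8}
{"dx": -0.207, "dy": 0.103, "dz": 0.106, "rx": 6.9, "ry": 21.1, "rz": -40.6}
{"dx": -0.228, "dy": 0.122, "dz": 0.121, "rx": 7.9, "ry": 24.2, "rz": -46.4}
```

View pics/c19.png

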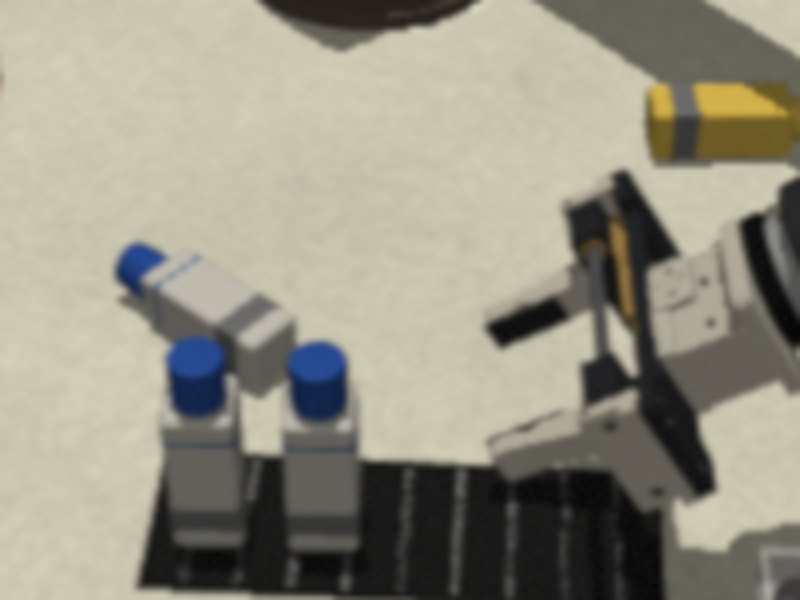

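{"fn": "drive_tool", "kwargs": {"plan": [{"dx": -0.04, "dy": -0.005, "dz": 0.015, "rx": 1, "ry": 3, "rz": -5.8}, {"dx": -0.08, "dy": -0.005, "dz": 0.035, "rx": 2, "ry": 6, "rz": -11.6}, {"dx": -0.12, "dy": 0.0, "dz": 0.055, "rx": 2.9, "ry": 9.1, "rz": -17.4}, {"dx": -0.155, "dy": 0.01, "dz": 0.075, "rx": 3.9, "ry": 12.1, "rz": -23.2}, {"dx": -0.185, "dy": 0.03, "dz": 0.09, "rx": 4.9, "ry": 15.1, "rz": -29}, {"dx": -0.21, "dy": 0.055, "dz": 0.105, "rx": 5.9, "ry": 18.1, "rz": -34.8}, {"dx": -0.235, "dy": 0.08, "dz": 0.12, "rx": 6.9, "ry": 21.1, "rz": -40.6}, {"dx": -0.255, "dy": 0.105, "dz": 0.135, "rx": 7.9, "ry": 24.2, "rz": -46.4}]}}

```text
clock: 19.85
tool_pos: [0.5123, 0.021, 0.3775]
orientation: [-1.713, 0.188, 1.132]
wrist_force: [1.4, -0.5, 0.3]
finger_gap: 0.0878
```

```bash
python3 - <<'E'
import st
from h import *
from kin import path
a=grasp(.476,-.098,-130.4,z=.2,th=25);p,R=pose();rel(*a);path(p,R,*a,status.observe()['joints']);interp(*a,6,8,lift=.03)
E
```

```text
19.85 [0.5062, 0.1054, -0.5052, 0.2616, -1.0437, -1.0729] [0.5123 0.021  0.3775] [-1.7134  0.1879  1.1322] [ 1.4 -0.5  0.3] 0.08776386638727281
d [-0.1709  0.0661  0.0074] r [  5.94  17.9  -34.38] rows>= 5.5
  joints end [-0.08  0.03 -0.43 -0.45 -0.9  -0.38] minmax j3 -0.54 j4 -0.45 0.26 j5 max -0.84 wend zmin 0.52
{"dx": -0.032, "dy": -0.005, "dz": -0.001, "rx": 1.0, "ry": 3.0, "rz": -5.7}
{"dx": -0.062, "dy": -0.004, "dz": -0.001, "rx": 2.0, "ry": 6.0, "rz": -11.5}
{"dx": -0.091, "dy": 0.004, "dz": -0.001, "rx": 3.0, "ry": 9.0, "rz": -17.2}
{"dx": -0.119, "dy": 0.018, "dz": 0.001, "rx": 4.0, "ry": 11.9, "rz": -22.9}
{"dx": -0.146, "dy": 0.039, "dz": 0.004, "rx": 4.9, "ry": 14.9, "rz": -28.6}
{"dx": -0.171, "dy": 0.066, "dz": 0.007, "rx": 5.9, "ry": 17.9, "rz": -34.4}
```

{"fn": "drive_tool", "kwargs": {"plan": [{"dx": -0.032, "dy": -0.005, "dz": 0, "rx": 1, "ry": 3, "rz": -5.7}, {"dx": -0.062, "dy": -0.004, "dz": 0, "rx": 2, "ry": 6, "rz": -11.5}, {"dx": -0.091, "dy": 0.004, "dz": 0, "rx": 3, "ry": 9, "rz": -17.2}, {"dx": -0.119, "dy": 0.018, "dz": 0.001, "rx": 4, "ry": 11.9, "rz": -22.9}, {"dx": -0.146, "dy": 0.039, "dz": 0.004, "rx": 4.9, "ry": 14.9, "rz": -28.6}, {"dx": -0.171, "dy": 0.066, "dz": 0.007, "rx": 5.9, "ry": 17.9, "rz": -34.4}, {"dx": -0.171, "dy": 0.066, "dz": 0.007, "rx": 5.9, "ry": 17.9, "rz": -34.4}, {"dx": -0.171, "dy": 0.066, "dz": 0.007, "rx": 5.9, "ry": 17.9, "rz": -34.4}]}}

```text
clock: 20.52
tool_pos: [0.4357, -0.1475, 0.3428]
orientation: [-1.568, -0.436, 0.854]
wrist_force: [-0.1, -0.8, 0.7]
finger_gap: 0.0878
```

```bash
python3 - <<'E'
import st
from h import *
C=eyes.calibration('wrist');np.savez('Cw20.npz',**C);snap('wrist','w20.png')
E
```

```text
20.5167 [-0.0996, 0.0301, -0.4174, -0.4516, -0.9139, -0.3759] [ 0.4357 -0.1475  0.3428] [-1.5681 -0.4357  0.8536] [-0.1 -0.8  0.7] 0.08777819482244602
```

View pics/w20.png

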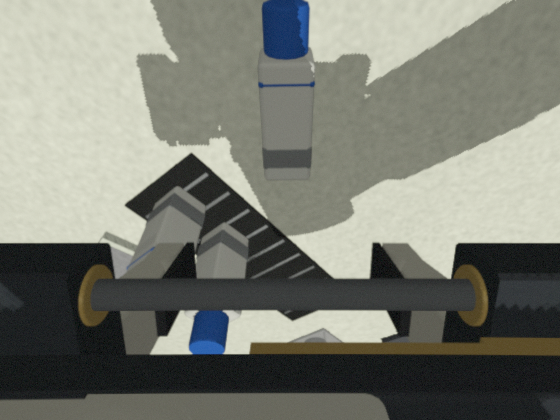

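```bash
python3 - <<'E'
from h import *
def f(C,a,b):
    a=at('wrist',a,.042,C)[:2];b=at('wrist',b,.042,C)[:2];d=(a-b)/np.linalg.norm(a-b);return a-d*.0196,np.degrees(np.arctan2(d[1],d[0]))
print(f(ld('Cw12.npz'),(290,77),(293,160)))
o,az=f(ld('Cw20.npz'),(286.5,84),(288,168));print(o,az)
a=grasp(*o,az,z=.086);rel(*a)
E
```

```text
(array([0.45257941, 0.05896703]), np.float64(-129.31381593769913))
[ 0.47242857 -0.09957878] -129.5687844229855
d [-0.0625  0.1032  0.0016] r [ 0.52 -1.08 -5.08] rows>= 2.9
```

{"fn": "drive_tool", "kwargs": {"plan": [{"dx": -0.031, "dy": 0.052, "dz": 0.001, "rx": 0.3, "ry": -0.5, "rz": -2.5}, {"dx": -0.0625, "dy": 0.103, "dz": 0.0016, "rx": 0.5, "ry": -1.1, "rz": -5.1}, {"dx": -0.0625, "dy": 0.103, "dz": 0.0016, "rx": 0.5, "ry": -1.1, "rz": -5.1}, {"dx": -0.0625, "dy": 0.103, "dz": 0.0016, "rx": 0.5, "ry": -1.1, "rz": -5.1}, {"dx": -0.0625, "dy": 0.103, "dz": 0.0016, "rx": 0.5, "ry": -1.1, "rz": -5.1}]}}

```text
clock: 20.98
tool_pos: [0.4269, -0.1539, 0.2229]
orientation: [-1.566, -0.52, 0.88]
wrist_force: [1.6, 0.1, 1.5]
finger_gap: 0.0875
```

```bash
python3 - <<'E'
import st
from h import *
rel(*grasp(.4724,-.0996,-129.6))
C=eyes.calibration('wrist');np.savez('Cw21.npz',**C);snap('wrist','w21.png')
E
```

```text
20.9833 [-0.2184, 0.2126, -0.4775, -0.7003, -0.7621, 0.0177] [ 0.4269 -0.1539  0.2229] [-1.566  -0.5203  0.8804] [1.6 0.1 1.5] 0.08746233115268534
d [-0.03    0.051  -0.0007] r [-0.3   0.04 -0.19] rows>= 1.4
```

View pics/w21.png

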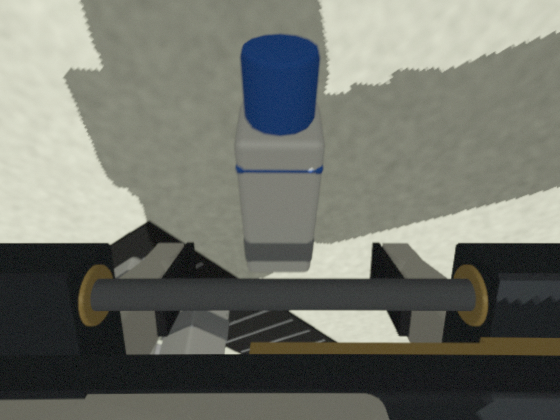

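Matches the earlier good grasp (line row 169, column 280). Descend and close.

{"fn": "drive_tool", "kwargs": {"plan": [{"dx": -0.015, "dy": 0.025, "dz": -0.001, "rx": -0.3, "ry": 0, "rz": -0.2}, {"dx": -0.03, "dy": 0.051, "dz": -0.0015, "rx": -0.3, "ry": 0, "rz": -0.2}, {"dx": -0.03, "dy": 0.051, "dz": -0.0015, "rx": -0.3, "ry": 0, "rz": -0.2}, {"dx": -0.03, "dy": 0.051, "dz": -0.0015, "rx": -0.3, "ry": 0, "rz": -0.2}]}}

```text
clock: 21.37
tool_pos: [0.4295, -0.155, 0.1671]
orientation: [-1.576, -0.525, 0.885]
wrist_force: [-0.1, -0.2, -0.1]
finger_gap: 0.0877
```

{"fn": "drive_tool", "kwargs": {"plan": [{"dx": 0, "dy": 0, "dz": 0, "rx": 0, "ry": 0, "rz": 0}, {"dx": 0, "dy": 0, "dz": 0, "rx": 0, "ry": 0, "rz": 0}, {"dx": 0, "dy": 0, "dz": 0, "rx": 0, "ry": 0, "rz": 0}, {"dx": 0, "dy": 0, "dz": 0, "rx": 0, "ry": 0, "rz": 0}, {"dx": 0, "dy": 0, "dz": 0, "rx": 0, "ry": 0, "rz": 0}, {"dx": 0, "dy": 0, "dz": 0, "rx": 0, "ry": 0, "rz": 0}, {"dx": 0, "dy": 0, "dz": 0, "rx": 0, "ry": 0, "rz": 0}, {"dx": 0, "dy": 0, "dz": 0, "rx": 0, "ry": 0, "rz": 0}], "hand": -1, "grip_force": 35}}

```text
clock: 22.03
tool_pos: [0.4291, -0.1548, 0.1671]
orientation: [-1.575, -0.525, 0.885]
wrist_force: [-2.1, -0.3, 5.2]
finger_gap: 0.0416
```

{"fn": "drive_tool", "kwargs": {"plan": [{"dx": 0, "dy": 0, "dz": 0, "rx": 0, "ry": 0, "rz": 0}, {"dx": 0, "dy": 0, "dz": 0, "rx": 0, "ry": 0, "rz": 0}]}}

```text
clock: 22.2
tool_pos: [0.4291, -0.1548, 0.1671]
orientation: [-1.574, -0.526, 0.884]
wrist_force: [-1.6, 0.5, 3.0]
finger_gap: 0.0418
```

```bash
python3 - <<'E'
import st
from h import *
p,R=pose()
rel(p+[-0.01,.06,.16],R)
E
```

```text
22.2 [-0.2509, 0.3205, -0.4865, -0.7967, -0.6866, 0.1742] [ 0.4291 -0.1548  0.1671] [-1.5744 -0.5255  0.8844] [-1.6  0.5  3. ] 0.04176735108961193
d [ 0.1149 -0.1185  0.0453] r [0. 0. 0.] rows>= 4.1
```

{"fn": "drive_tool", "kwargs": {"plan": [{"dx": 0.02, "dy": -0.033, "dz": 0.005, "rx": 0, "ry": 0, "rz": 0}, {"dx": 0.045, "dy": -0.06, "dz": 0.015, "rx": 0, "ry": 0, "rz": 0}, {"dx": 0.07, "dy": -0.09, "dz": 0.025, "rx": 0, "ry": 0, "rz": 0}, {"dx": 0.095, "dy": -0.115, "dz": 0.035, "rx": 0, "ry": 0, "rz": 0}, {"dx": 0.115, "dy": -0.1185, "dz": 0.045, "rx": 0, "ry": 0, "rz": 0}, {"dx": 0.115, "dy": -0.1185, "dz": 0.045, "rx": 0, "ry": 0, "rz": 0}]}}

```text
clock: 22.7
tool_pos: [0.4197, -0.0933, 0.3308]
orientation: [-1.58, -0.53, 0.889]
wrist_force: [0.1, 0.1, -4.0]
finger_gap: 0.0421
```

```bash
python3 - <<'E'
import st
from h import *
from kin import path
a=place(.60,.115,.18);rel(*a);path(*pose(),*a,status.observe()['joints']); interp(*a,14,8,lift=.05)
E
```

```text
22.7 [-0.0216, -0.0201, -0.4808, -0.5569, -0.8392, -0.3417] [ 0.4197 -0.0933  0.3308] [-1.5804 -0.5298  0.8889] [ 0.1  0.1 -4. ] 0.04211807930103795
d [0.2938 0.254  0.0805] r [-10.66 -42.25  86.3 ] rows>= 13.5
  joints end [ 0.82  0.64 -0.34  0.63 -1.51 -1.18] minmax j3 -0.66 j4 -0.56 0.63 j5 max -0.69 wend zmin 0.29
{"dx": 0.028, "dy": 0.007, "dz": 0.006, "rx": -0.8, "ry": -3.0, "rz": 6.2}
{"dx": 0.054, "dy": 0.015, "dz": 0.011, "rx": -1.5, "ry": -6.0, "rz": 12.3}
{"dx": 0.080, "dy": 0.025, "dz": 0.017, "rx": -2.3, "ry": -9.1, "rz": 18.5}
{"dx": 0.105, "dy": 0.037, "dz": 0.023, "rx": -3.0, "ry": -12.1, "rz": 24.7}
{"dx": 0.128, "dy": 0.051, "dz": 0.028, "rx": -3.8, "ry": -15.1, "rz": 30.8}
{"dx": 0.151, "dy": 0.067, "dz": 0.034, "rx": -4.6, "ry": -18.1, "rz": 37.0}
{"dx": 0.172, "dy": 0.084, "dz": 0.040, "rx": -5.3, "ry": -21.1, "rz": 43.2}
{"dx": 0.193, "dy": 0.103, "dz": 0.046, "rx": -6.1, "ry": -24.1, "rz": 49.3}
```

{"fn": "drive_tool", "kwargs": {"plan": [{"dx": 0.028, "dy": 0.007, "dz": 0.006, "rx": -0.8, "ry": -3, "rz": 6.2}, {"dx": 0.054, "dy": 0.015, "dz": 0.011, "rx": -1.5, "ry": -6, "rz": 12.3}, {"dx": 0.08, "dy": 0.025, "dz": 0.017, "rx": -2.3, "ry": -9.1, "rz": 18.5}, {"dx": 0.105, "dy": 0.037, "dz": 0.023, "rx": -3, "ry": -12.1, "rz": 24.7}, {"dx": 0.128, "dy": 0.051, "dz": 0.028, "rx": -3.8, "ry": -15.1, "rz": 30.8}, {"dx": 0.151, "dy": 0.067, "dz": 0.034, "rx": -4.6, "ry": -18.1, "rz": 37}, {"dx": 0.172, "dy": 0.084, "dz": 0.04, "rx": -5.3, "ry": -21.1, "rz": 43.2}, {"dx": 0.193, "dy": 0.103, "dz": 0.046, "rx": -6.1, "ry": -24.1, "rz": 49.3}]}}

```text
clock: 23.37
tool_pos: [0.5229, 0.1062, 0.3381]
orientation: [-1.725, 0.377, 1.229]
wrist_force: [0.1, -1.3, -2.8]
finger_gap: 0.0414
```

```bash
python3 - <<'E'
import st
from h import *
from kin import path
a=place(.65,.115,.16);rel(*a);path(*pose(),*a,status.observe()['joints']); interp(*a,6,8,lift=.0)
E
```

```text
23.3667 [0.6738, 0.2227, -0.5238, 0.3712, -1.0966, -1.2019] [0.5229 0.1062 0.3381] [-1.7253  0.3771  1.2295] [ 0.1 -1.3 -2.8] 0.04143399467618197
d [ 0.2042  0.0358 -0.066 ] r [ -4.54 -17.93  36.67] rows>= 5.7
  joints end [ 0.77  0.71 -0.26  0.67 -1.5  -1.15] minmax j3 -0.54 j4 0.38 0.67 j5 max -1.08 wend zmin 0.27
{"dx": 0.034, "dy": 0.006, "dz": -0.011, "rx": -0.8, "ry": -3.0, "rz": 6.1}
{"dx": 0.068, "dy": 0.012, "dz": -0.022, "rx": -1.5, "ry": -6.0, "rz": 12.2}
{"dx": 0.102, "dy": 0.018, "dz": -0.033, "rx": -2.3, "ry": -9.0, "rz": 18.3}
{"dx": 0.136, "dy": 0.024, "dz": -0.044, "rx": -3.0, "ry": -12.0, "rz": 24.4}
{"dx": 0.170, "dy": 0.030, "dz": -0.055, "rx": -3.8, "ry": -14.9, "rz": 30.6}
{"dx": 0.204, "dy": 0.036, "dz": -0.066, "rx": -4.5, "ry": -17.9, "rz": 36.7}
```

{"fn": "drive_tool", "kwargs": {"plan": [{"dx": 0.034, "dy": 0.006, "dz": -0.011, "rx": -0.8, "ry": -3, "rz": 6.1}, {"dx": 0.068, "dy": 0.012, "dz": -0.022, "rx": -1.5, "ry": -6, "rz": 12.2}, {"dx": 0.102, "dy": 0.018, "dz": -0.033, "rx": -2.3, "ry": -9, "rz": 18.3}, {"dx": 0.136, "dy": 0.024, "dz": -0.044, "rx": -3, "ry": -12, "rz": 24.4}, {"dx": 0.17, "dy": 0.03, "dz": -0.055, "rx": -3.8, "ry": -14.9, "rz": 30.6}, {"dx": 0.204, "dy": 0.036, "dz": -0.066, "rx": -4.5, "ry": -17.9, "rz": 36.7}, {"dx": 0.204, "dy": 0.036, "dz": -0.066, "rx": -4.5, "ry": -17.9, "rz": 36.7}, {"dx": 0.204, "dy": 0.036, "dz": -0.066, "rx": -4.5, "ry": -17.9, "rz": 36.7}]}}

```text
clock: 24.03
tool_pos: [0.6501, 0.253, 0.2305]
orientation: [-1.549, 1.055, 1.589]
wrist_force: [-0.4, -0.8, -2.3]
finger_gap: 0.0419
```

```bash
python3 - <<'E'
import st
from h import *
from kin import *
a=place(.651,.06,.085);rel(*a);j=path(*pose(),*a,status.observe()['joints']);print(wend(j))
im=snap('scene','s23.png');crop(im,180,150,380,300,'c23.png',4)
E
```

```text
24.0333 [0.775, 0.7364, -0.2337, 0.6669, -1.51, -1.1449] [0.6501 0.253  0.2305] [-1.5492  1.0546  1.589 ] [-0.4 -0.8 -2.3] 0.04193332565573345
d [ 0.0301  0.0806 -0.0016] r [-0.33  0.51 -0.43] rows>= 2.1
  joints end [ 0.7   0.76 -0.38  0.75 -1.35 -1.24] minmax j3 -0.38 j4 0.67 0.75 j5 max -1.35 wend zmin 0.21
[0.46947962 0.3952573  0.20631732]
```

View pics/c23.png

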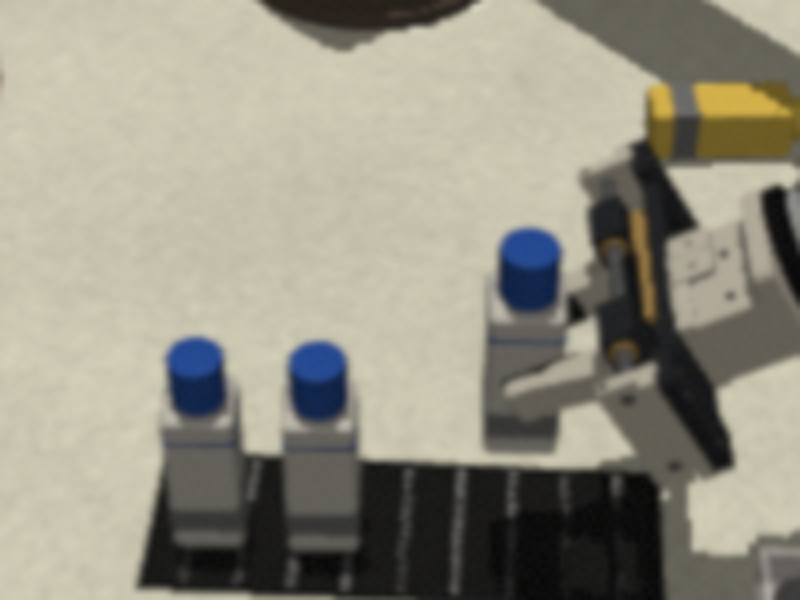

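{"fn": "drive_tool", "kwargs": {"plan": [{"dx": 0.015, "dy": 0.04, "dz": -0.001, "rx": -0.3, "ry": 0.5, "rz": -0.4}, {"dx": 0.03, "dy": 0.08, "dz": -0.0016, "rx": -0.3, "ry": 0.5, "rz": -0.4}, {"dx": 0.03, "dy": 0.08, "dz": -0.0016, "rx": -0.3, "ry": 0.5, "rz": -0.4}, {"dx": 0.03, "dy": 0.08, "dz": -0.0016, "rx": -0.3, "ry": 0.5, "rz": -0.4}]}}

```text
clock: 24.42
tool_pos: [0.6499, 0.1939, 0.168]
orientation: [-1.573, 1.044, 1.563]
wrist_force: [0.0, 0.8, -2.4]
finger_gap: 0.0418
```

```bash
python3 - <<'E'
import st
from h import *
for h in (.078,.072,.068,.066):rel(*place(.651,.06,h))
im=snap('side','d24.png')
E
```

```text
24.4167 [0.7047, 0.7675, -0.3586, 0.7354, -1.3573, -1.2318] [0.6499 0.1939 0.168 ] [-1.5733  1.0437  1.5629] [ 0.   0.8 -2.4] 0.04177692756171705
d [ 0.011  0.002 -0.001] r [-0.25 -0.23  0.2 ] rows>= 0.3
d [ 0.0162  0.005  -0.001 ] r [-0.25 -0.23  0.2 ] rows>= 0.4
d [ 0.0197  0.007  -0.001 ] r [-0.25 -0.23  0.2 ] rows>= 0.5
d [ 0.0214  0.008  -0.001 ] r [-0.25 -0.23  0.2 ] rows>= 0.5
```

View pics/d24.png

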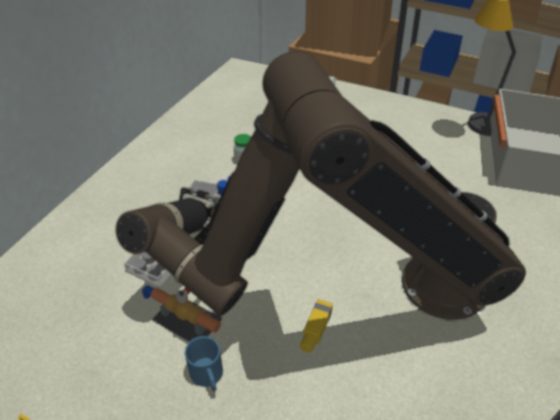

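{"fn": "drive_tool", "kwargs": {"plan": [{"dx": 0.011, "dy": 0.002, "dz": -0.001, "rx": -0.2, "ry": -0.2, "rz": 0.2}, {"dx": 0.016, "dy": 0.005, "dz": -0.001, "rx": -0.2, "ry": -0.2, "rz": 0.2}, {"dx": 0.0197, "dy": 0.007, "dz": -0.001, "rx": -0.2, "ry": -0.2, "rz": 0.2}, {"dx": 0.0197, "dy": 0.007, "dz": -0.001, "rx": -0.2, "ry": -0.2, "rz": 0.2}]}}

```text
clock: 24.8
tool_pos: [0.6517, 0.1999, 0.1486]
orientation: [-1.576, 1.046, 1.568]
wrist_force: [-0.2, 0.4, -3.4]
finger_gap: 0.0416
```

{"fn": "drive_tool", "kwargs": {"plan": [{"dx": 0.0017, "dy": 0.001, "dz": 0, "rx": 0, "ry": 0, "rz": 0}, {"dx": 0.0017, "dy": 0.001, "dz": 0, "rx": 0, "ry": 0, "rz": 0}]}}

```text
clock: 24.97
tool_pos: [0.6516, 0.2003, 0.1464]
orientation: [-1.575, 1.045, 1.569]
wrist_force: [0.4, 0.4, -3.4]
finger_gap: 0.0416
```

{"fn": "drive_tool", "kwargs": {"plan": [{"dx": 0.0017, "dy": 0.001, "dz": 0, "rx": 0, "ry": 0, "rz": 0}, {"dx": 0.0017, "dy": 0.001, "dz": 0, "rx": 0, "ry": 0, "rz": 0}]}}

```text
clock: 25.13
tool_pos: [0.6516, 0.2006, 0.1456]
orientation: [-1.577, 1.048, 1.568]
wrist_force: [-1.9, -0.2, 4.3]
finger_gap: 0.0418
```

```bash
python3 - <<'E'
import st
from h import *
for h in (.066,.064,.062):rel(*place(.651,.06,h))
im=snap('scene','s25.png');crop(im,180,150,380,300,'c25.png',4)
E
```

```text
25.1333 [0.7104, 0.8006, -0.3562, 0.7442, -1.3376, -1.2543] [0.6516 0.2006 0.1456] [-1.5768  1.0478  1.568 ] [-1.9 -0.2  4.3] 0.04179086035923823
d [-0.0014  0.0026  0.0006] r [ 0.2  -0.08 -0.03] rows>= 0.1
d [0.0004 0.0036 0.0006] r [ 0.2  -0.08 -0.03] rows>= 0.1
d [0.0021 0.0046 0.0006] r [ 0.2  -0.08 -0.03] rows>= 0.1
```

View pics/c25.png

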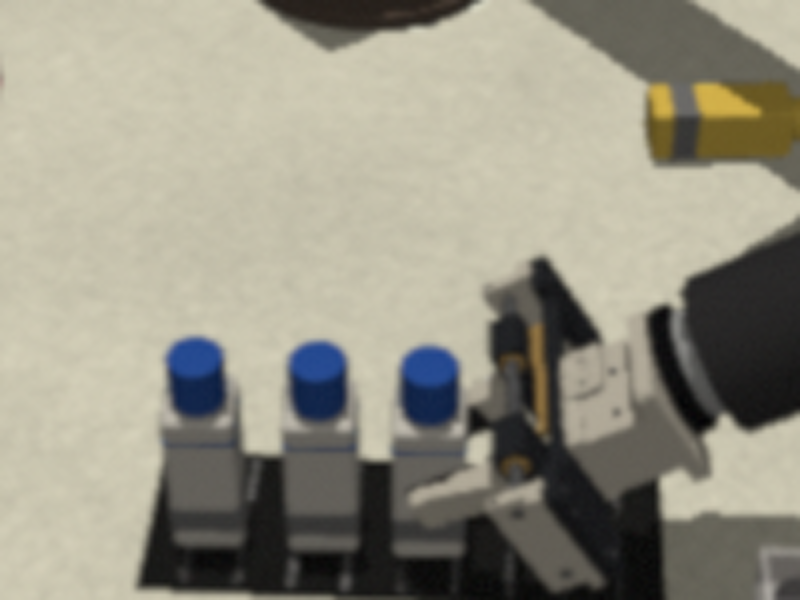

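{"fn": "drive_tool", "kwargs": {"plan": [{"dx": -0.0005, "dy": 0, "dz": 0, "rx": 0, "ry": 0, "rz": 0}, {"dx": -0.0005, "dy": 0, "dz": 0, "rx": 0, "ry": 0, "rz": 0}, {"dx": -0.0005, "dy": 0, "dz": 0, "rx": 0, "ry": 0, "rz": 0}, {"dx": -0.0005, "dy": 0, "dz": 0, "rx": 0, "ry": 0, "rz": 0}, {"dx": -0.0005, "dy": 0, "dz": 0, "rx": 0, "ry": 0, "rz": 0}, {"dx": -0.0005, "dy": 0, "dz": 0, "rx": 0, "ry": 0, "rz": 0}], "hand": 1}}

```text
clock: 25.68
tool_pos: [0.6516, 0.2003, 0.146]
orientation: [-1.577, 1.047, 1.568]
wrist_force: [-0.3, 0.8, 0.2]
finger_gap: 0.0764
```

{"fn": "drive_tool", "kwargs": {"plan": [{"dx": 0, "dy": -0.03, "dz": 0, "rx": 0, "ry": 0, "rz": 0}, {"dx": 0, "dy": -0.06, "dz": 0, "rx": 0, "ry": 0, "rz": 0}, {"dx": -0.03, "dy": -0.09, "dz": 0, "rx": 0, "ry": 0, "rz": 0}, {"dx": -0.06, "dy": -0.1, "dz": 0, "rx": 0, "ry": 0, "rz": 0}, {"dx": -0.09, "dy": -0.11, "dz": 0, "rx": 0, "ry": 0, "rz": 0}, {"dx": -0.12, "dy": -0.11, "dz": 0, "rx": 0, "ry": 0, "rz": 0}]}}

```text
clock: 26.18
tool_pos: [0.6512, 0.2372, 0.307]
orientation: [-1.58, 1.047, 1.568]
wrist_force: [1.4, 0.0, 0.3]
finger_gap: 0.0876
```

```bash
python3 - <<'E'
import st
from h import *
im=snap('scene','s26.png');crop(im,180,150,380,300,'c26.png',4);crop(im,30,150,200,280,'c27.png',4)
E
```

```text
26.1833 [0.7574, 0.6425, -0.2208, 0.6859, -1.5741, -1.0805] [0.6512 0.2372 0.307 ] [-1.5798  1.0466  1.5676] [1.4 0.  0.3] 0.08759420319228878
```

View pics/s26.png

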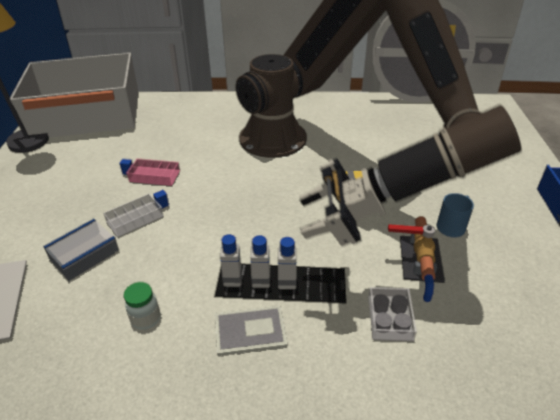

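View pics/c27.png

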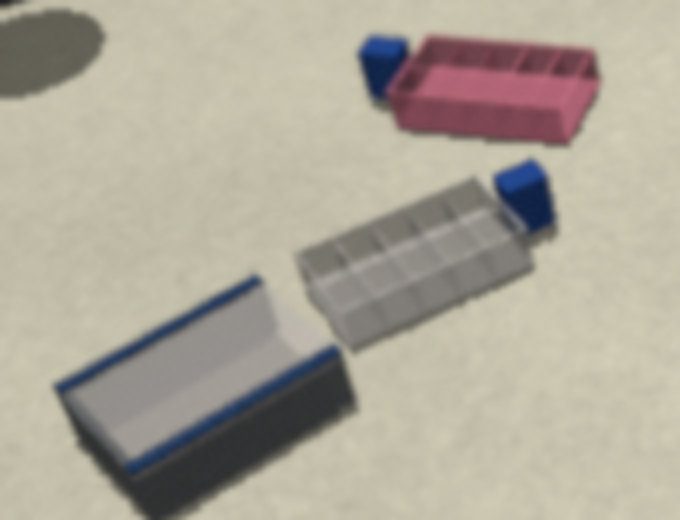

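```bash
python3 - <<'E'
from h import *
from kin import path
a=(np.array([.52,.05,.45]),down(20));rel(*a);s=path(*pose(),*a,status.observe()['joints']); interp(*a,13,8,lift=.03)
b=(np.array([.58,-.47,.44]),down(-42));rel(*b,*a);path(*a,*b,s)
E
```

```text
d [-0.2125  0.0892  0.1307] r [ 36.78  63.05 -51.62] rows>= 12.5
  joints end [ 0.47  0.08 -0.26 -0.   -1.23 -1.69] minmax j3 -0.26 j4 -0.0 0.69 j5 max -1.23 wend zmin 0.33
{"dx": -0.024, "dy": 0.003, "dz": 0.010, "rx": 2.8, "ry": 4.9, "rz": -4.0}
{"dx": -0.046, "dy": 0.006, "dz": 0.020, "rx": 5.7, "ry": 9.7, "rz": -7.9}
{"dx": -0.067, "dy": 0.010, "dz": 0.030, "rx": 8.5, "ry": 14.6, "rz": -11.9}
{"dx": -0.087, "dy": 0.015, "dz": 0.040, "rx": 11.3, "ry": 19.4, "rz": -15.9}
{"dx": -0.106, "dy": 0.020, "dz": 0.050, "rx": 14.1, "ry": 24.3, "rz": -19.9}
{"dx": -0.124, "dy": 0.026, "dz": 0.060, "rx": 17.0, "ry": 29.1, "rz": -23.8}
{"dx": -0.140, "dy": 0.033, "dz": 0.070, "rx": 19.8, "ry": 34.0, "rz": -27.8}
{"dx": -0.155, "dy": 0.041, "dz": 0.080, "rx": 22.6, "ry": 38.8, "rz": -31.8}
d [-0.1215  0.01   -0.5092] r [ 0. 62. -0.] rows>= 12.6
  joints end [-0.42  0.46  0.23  0.   -1.34 -1.88] minmax j3 -0.26 j4 -0.0 0.0 j5 max -1.23 wend zmin 0.63
```

{"fn": "drive_tool", "kwargs": {"plan": [{"dx": -0.024, "dy": 0.003, "dz": 0.01, "rx": 2.8, "ry": 4.9, "rz": -4}, {"dx": -0.046, "dy": 0.006, "dz": 0.02, "rx": 5.7, "ry": 9.7, "rz": -7.9}, {"dx": -0.067, "dy": 0.01, "dz": 0.03, "rx": 8.5, "ry": 14.6, "rz": -11.9}, {"dx": -0.087, "dy": 0.015, "dz": 0.04, "rx": 11.3, "ry": 19.4, "rz": -15.9}, {"dx": -0.106, "dy": 0.02, "dz": 0.05, "rx": 14.1, "ry": 24.3, "rz": -19.9}, {"dx": -0.124, "dy": 0.026, "dz": 0.06, "rx": 17, "ry": 29.1, "rz": -23.8}, {"dx": -0.14, "dy": 0.033, "dz": 0.07, "rx": 19.8, "ry": 34, "rz": -27.8}, {"dx": -0.155, "dy": 0.041, "dz": 0.08, "rx": 22.6, "ry": 38.8, "rz": -31.8}]}}

```text
clock: 26.9
tool_pos: [0.5703, 0.1201, 0.4256]
orientation: [-1.745, 0.381, 0.741]
wrist_force: [1.4, -1.9, -0.7]
finger_gap: 0.0876
```

```bash
python3 - <<'E'
import st
from h import *
a=(np.array([.52,.0,.45]),down(10));rel(*a); interp(*a,7,8,lift=.0)
E
```

```text
26.9 [0.6146, 0.2852, -0.1737, 0.2206, -1.472, -1.473] [0.5703 0.1201 0.4256] [-1.7447  0.3811  0.7407] [ 1.4 -1.9 -0.7] 0.08761604796216803
d [-0.1188  0.0304 -0.0502] r [ 15.77  33.86 -18.43] rows>= 5.8
{"dx": -0.017, "dy": 0.004, "dz": -0.007, "rx": 2.3, "ry": 4.8, "rz": -2.6}
{"dx": -0.034, "dy": 0.009, "dz": -0.014, "rx": 4.5, "ry": 9.7, "rz": -5.3}
{"dx": -0.051, "dy": 0.013, "dz": -0.022, "rx": 6.8, "ry": 14.5, "rz": -7.9}
{"dx": -0.068, "dy": 0.017, "dz": -0.029, "rx": 9.0, "ry": 19.4, "rz": -10.5}
{"dx": -0.085, "dy": 0.022, "dz": -0.036, "rx": 11.3, "ry": 24.2, "rz": -13.2}
{"dx": -0.102, "dy": 0.026, "dz": -0.043, "rx": 13.5, "ry": 29.0, "rz": -15.8}
{"dx": -0.119, "dy": 0.030, "dz": -0.050, "rx": 15.8, "ry": 33.9, "rz": -18.4}
```

{"fn": "drive_tool", "kwargs": {"plan": [{"dx": -0.017, "dy": 0.004, "dz": -0.007, "rx": 2.3, "ry": 4.8, "rz": -2.6}, {"dx": -0.034, "dy": 0.009, "dz": -0.014, "rx": 4.5, "ry": 9.7, "rz": -5.3}, {"dx": -0.051, "dy": 0.013, "dz": -0.022, "rx": 6.8, "ry": 14.5, "rz": -7.9}, {"dx": -0.068, "dy": 0.017, "dz": -0.029, "rx": 9, "ry": 19.4, "rz": -10.5}, {"dx": -0.085, "dy": 0.022, "dz": -0.036, "rx": 11.3, "ry": 24.2, "rz": -13.2}, {"dx": -0.102, "dy": 0.026, "dz": -0.043, "rx": 13.5, "ry": 29, "rz": -15.8}, {"dx": -0.119, "dy": 0.03, "dz": -0.05, "rx": 15.8, "ry": 33.9, "rz": -18.4}, {"dx": -0.119, "dy": 0.03, "dz": -0.05, "rx": 15.8, "ry": 33.9, "rz": -18.4}]}}

```text
clock: 27.57
tool_pos: [0.5181, -0.0023, 0.4521]
orientation: [-1.568, -0.005, 0.166]
wrist_force: [-0.1, -1.2, -0.2]
finger_gap: 0.0874
```

```bash
python3 - <<'E'
import st
from h import *
b=(np.array([.58,-.47,.44]),down(-42));rel(*b)
E
```

```text
27.5667 [0.3738, 0.0678, -0.2537, -0.0024, -1.2441, -1.7775] [ 0.5181 -0.0023  0.4521] [-1.5676 -0.0045  0.1664] [-0.1 -1.2 -0.2] 0.08741394751893822
d [-0.0165  0.0105 -0.4715] r [-0.29 51.53  0.16] rows>= 11.3
```

{"fn": "drive_tool", "kwargs": {"plan": [{"dx": 0, "dy": 0, "dz": -0.04, "rx": 0, "ry": 5, "rz": 0}, {"dx": 0, "dy": 0, "dz": -0.08, "rx": 0, "ry": 10, "rz": 0}, {"dx": 0, "dy": 0, "dz": -0.12, "rx": 0, "ry": 15, "rz": 0}, {"dx": 0, "dy": 0, "dz": -0.16, "rx": 0, "ry": 20, "rz": 0}, {"dx": 0, "dy": 0, "dz": -0.2, "rx": 0, "ry": 25, "rz": 0}, {"dx": 0, "dy": 0, "dz": -0.24, "rx": 0, "ry": 30, "rz": 0}, {"dx": 0, "dy": 0.005, "dz": -0.28, "rx": 0, "ry": 35, "rz": 0}, {"dx": 0, "dy": 0.005, "dz": -0.32, "rx": 0, "ry": 40, "rz": 0}]}}

```text
clock: 28.23
tool_pos: [0.5711, -0.3196, 0.4449]
orientation: [-1.566, 0.0, -0.535]
wrist_force: [1.2, 0.5, -0.0]
finger_gap: 0.0877
```

```bash
python3 - <<'E'
import st
from h import *
b=(np.array([.58,-.47,.44]),down(-42));rel(*b)
E
```

```text
28.2333 [-0.2144, 0.3042, 0.0267, -0.0052, -1.2921, -1.8904] [ 0.5711 -0.3196  0.4449] [-1.5657e+00  5.0000e-04 -5.3540e-01] [ 1.2  0.5 -0. ] 0.08774084000852285
d [ 0.0844  0.0042 -0.1248] r [-0.29 11.32 -0.06] rows>= 3.6
```

{"fn": "drive_tool", "kwargs": {"plan": [{"dx": 0.03, "dy": 0.004, "dz": -0.04, "rx": 0, "ry": 5, "rz": 0}, {"dx": 0.06, "dy": 0.004, "dz": -0.08, "rx": -0.3, "ry": 11.3, "rz": 0}, {"dx": 0.084, "dy": 0.004, "dz": -0.125, "rx": -0.3, "ry": 11.3, "rz": 0}, {"dx": 0.084, "dy": 0.004, "dz": -0.125, "rx": -0.3, "ry": 11.3, "rz": 0}, {"dx": 0.084, "dy": 0.004, "dz": -0.125, "rx": -0.3, "ry": 11.3, "rz": 0}]}}

```text
clock: 28.65
tool_pos: [0.5788, -0.475, 0.4373]
orientation: [-1.573, 0.004, -0.736]
wrist_force: [-1.0, 1.9, -0.4]
finger_gap: 0.0877
```

```bash
python3 - <<'E'
import st
from h import *
C=eyes.calibration('wrist');np.savez('Cw28.npz',**C);snap('wrist','w28.png')
for l in['tray','case']:print([(np.round(d['at'],3),round(d['confidence'],2)) for d in finder.look_for('wrist',l)])
E
```

```text
28.65 [-0.4279, 0.4684, 0.2541, 0.0011, -1.3613, -1.8795] [ 0.5788 -0.475   0.4373] [-1.5732  0.0042 -0.7364] [-1.   1.9 -0.4] 0.08771236476061639
[(array([ 0.442, -0.405,  0.002]), 0.86)]
[(array([ 0.558, -0.47 ,  0.048]), 0.84)]
```

View pics/w28.png

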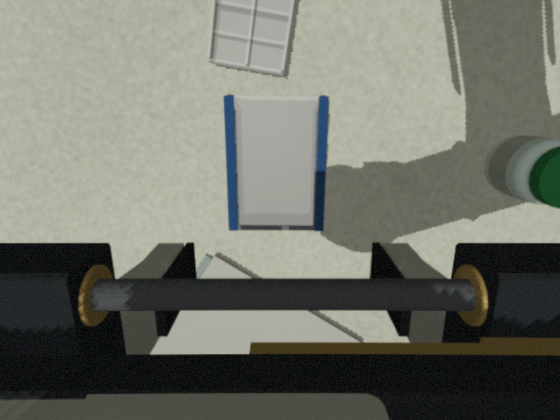

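```bash
python3 - <<'E'
from h import *
C=ld('Cw28.npz');A=lambda u,v,z:at('wrist',(u,v),z,C)[:2]
m0=(A(224,96,.048)+A(328,97,.048))/2;m1=(A(229,230,.048)+A(324.5,231,.048))/2
print('w',np.linalg.norm(A(224,96,.048)-A(328,97,.048)),np.linalg.norm(A(229,230,.048)-A(324.5,231,.048)),'L',np.linalg.norm(m1-m0))
d=(m1-m0)/np.linalg.norm(m1-m0);print('mouth',m0,'back',m1,'az',np.degrees(np.arctan2(d[1],d[0])),'origin',m0+d*.07)
c=A(210,61,.034),A(286,75,.034);print(c,np.linalg.norm(c[0]-c[1])); e=c[1]-c[0];n=np.array([-e[1],e[0]])/np.linalg.norm(e);print('tray x az',np.degrees(np.arctan2(*n[::-1])))
l=A(210,61,.034)-A(217,3,.034);print('left side az',np.degrees(np.arctan2(l[1],l[0])))
l=A(286,75,.034)-A(295,0,.034);print('right side az',np.degrees(np.arctan2(l[1],l[0])))
E
```

```text
w 0.10652112018190271 0.10895953153938305 L 0.14582721850863742
mouth [ 0.51067548 -0.42485171] back [ 0.61882876 -0.52267015] az -42.12753674289117 origin [ 0.56259123 -0.47180653]
(array([ 0.43862273, -0.45185761]), array([ 0.5013989 , -0.40259694])) 0.07979637091241855
tray x az 128.1214000678909
left side az -52.9907251705617
right side az -49.31976193901819
```

```bash
python3 - <<'E'
from h import *
from kin import path
a=(np.array([.3723,-.3043,.30]),down(-51.5));rel(*a);path(*pose(),*a,status.observe()['joints'])
E
```

```text
d [-0.2646  0.1398 -0.0154] r [ 0.06  9.5  -0.15] rows>= 7.2
  joints end [-0.27  0.14 -0.56 -0.   -0.87 -2.2 ] minmax j3 -0.56 j4 -0.0 -0.0 j5 max -0.87 wend zmin 0.49
```

{"fn": "drive_tool", "kwargs": {"plan": [{"dx": -0.265, "dy": 0.12, "dz": -0.015, "rx": 0, "ry": 9.5, "rz": 0}, {"dx": -0.265, "dy": 0.14, "dz": -0.015, "rx": 0, "ry": 9.5, "rz": 0}, {"dx": -0.265, "dy": 0.14, "dz": -0.015, "rx": 0, "ry": 9.5, "rz": 0}, {"dx": -0.265, "dy": 0.14, "dz": -0.015, "rx": 0, "ry": 9.5, "rz": 0}, {"dx": -0.265, "dy": 0.14, "dz": -0.015, "rx": 0, "ry": 9.5, "rz": 0}, {"dx": -0.265, "dy": 0.14, "dz": -0.015, "rx": 0, "ry": 9.5, "rz": 0}, {"dx": -0.265, "dy": 0.14, "dz": -0.015, "rx": 0, "ry": 9.5, "rz": 0}, {"dx": -0.265, "dy": 0.14, "dz": -0.015, "rx": 0, "ry": 9.5, "rz": 0}]}}

```text
clock: 29.47
tool_pos: [0.3663, -0.2996, 0.297]
orientation: [-1.574, 0.009, -0.898]
wrist_force: [-1.6, 0.5, -0.6]
finger_gap: 0.0876
```

{"fn": "drive_tool", "kwargs": {"plan": [{"dx": 0, "dy": 0, "dz": 0, "rx": 0, "ry": 0, "rz": 0}]}}

```text
clock: 29.55
tool_pos: [0.3644, -0.2974, 0.2968]
orientation: [-1.574, 0.009, -0.895]
wrist_force: [0.2, -0.3, -0.2]
finger_gap: 0.0877
```

```bash
python3 - <<'E'
import st
from h import *
C=eyes.calibration('wrist');np.savez('Cw29.npz',**C);snap('wrist','w29.png')
E
```

```text
29.55 [-0.2659, 0.1284, -0.57, -0.0039, -0.8817, -2.1977] [ 0.3644 -0.2974  0.2968] [-1.5739  0.0094 -0.8954] [ 0.2 -0.3 -0.2] 0.08772067526930026
```

View pics/w29.png

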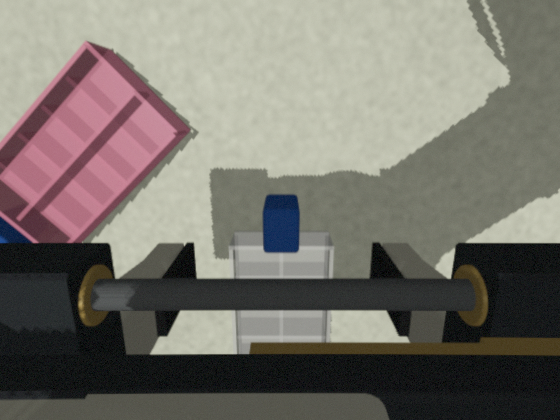

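```bash
python3 - <<'E'
from h import *
C=ld('Cw29.npz');A=lambda u,v,z:at('wrist',(u,v),z,C)[:2]
f=A(281.5,251,.05);print(f, np.linalg.norm(A(264,251,.05)-A(299,251,.05)),'back',A(282,207,.05), A(282,196,.004))
p,R=pose();print('yaw',np.degrees(status.observe()['orientation'][2]))
x=R.apply([1,0,0])[:2];x/=np.linalg.norm(x)
g=f-.017*x;print('grip c',g)
a=(gtcp([*g,.032],down(-51.3)),down(-51.3));rel(*a)
E
```

```text
[ 0.37749321 -0.31736216] 0.024967585549603766 back [ 0.35735596 -0.29165878] [ 0.35954142 -0.2947745 ]
yaw -51.32336253238477
grip c [ 0.3668695  -0.30409051]
d [ 0.0074  0.106  -0.002 ] r [ 0.17 -0.02 -0.55] rows>= 2.5
```

{"fn": "drive_tool", "kwargs": {"plan": [{"dx": 0.0074, "dy": 0.04, "dz": -0.002, "rx": 0.2, "ry": 0, "rz": -0.5}, {"dx": 0.0074, "dy": 0.08, "dz": -0.002, "rx": 0.2, "ry": 0, "rz": -0.5}, {"dx": 0.0074, "dy": 0.106, "dz": -0.002, "rx": 0.2, "ry": 0, "rz": -0.5}, {"dx": 0.0074, "dy": 0.106, "dz": -0.002, "rx": 0.2, "ry": 0, "rz": -0.5}, {"dx": 0.0074, "dy": 0.106, "dz": -0.002, "rx": 0.2, "ry": 0, "rz": -0.5}]}}

```text
clock: 30.02
tool_pos: [0.3679, -0.3042, 0.1909]
orientation: [-1.572, 0.003, -0.895]
wrist_force: [0.3, -0.5, 0.5]
finger_gap: 0.0877
```

{"fn": "drive_tool", "kwargs": {"plan": [{"dx": 0, "dy": 0, "dz": 0, "rx": 0, "ry": 0, "rz": 0}, {"dx": 0, "dy": 0, "dz": 0, "rx": 0, "ry": 0, "rz": 0}, {"dx": 0, "dy": 0, "dz": 0, "rx": 0, "ry": 0, "rz": 0}, {"dx": 0, "dy": 0, "dz": 0, "rx": 0, "ry": 0, "rz": 0}, {"dx": 0, "dy": 0, "dz": 0, "rx": 0, "ry": 0, "rz": 0}, {"dx": 0, "dy": 0, "dz": 0, "rx": 0, "ry": 0, "rz": 0}, {"dx": 0, "dy": 0, "dz": 0, "rx": 0, "ry": 0, "rz": 0}, {"dx": 0, "dy": 0, "dz": 0, "rx": 0, "ry": 0, "rz": 0}], "hand": -1, "grip_force": 30}}

```text
clock: 30.68
tool_pos: [0.3679, -0.3043, 0.191]
orientation: [-1.572, 0.002, -0.895]
wrist_force: [-0.3, 0.4, -1.4]
finger_gap: 0.0398
```

{"fn": "drive_tool", "kwargs": {"plan": [{"dx": 0, "dy": 0, "dz": 0, "rx": 0, "ry": 0, "rz": 0}, {"dx": 0, "dy": 0, "dz": 0, "rx": 0, "ry": 0, "rz": 0}, {"dx": 0, "dy": 0, "dz": 0, "rx": 0, "ry": 0, "rz": 0}]}}

```text
clock: 30.93
tool_pos: [0.3679, -0.3043, 0.191]
orientation: [-1.572, 0.002, -0.895]
wrist_force: [-1.3, 0.7, 1.1]
finger_gap: 0.0256
```

```bash
cat >> h.py <<'E'
CO=np.array([.5626,-.4718]);CA=-42.1
def tray(along,z,lat=0,da=0): # pose with grip centre at 'along' (home=-.087) in case frame
    a=np.radians(CA);d=np.array([np.cos(a),np.sin(a)]);n=np.array([-d[1],d[0]])
    R=down(CA+da); return gtcp([*(CO+along*d+lat*n),z],R),R
E
python3 - <<'E'
import st
from h import *
p,R=pose();g=(p+R.apply([0,.159,0]));a=np.radians(CA);d=np.array([np.cos(a),np.sin(a)]);v=g[:2]-CO
print(g,'along',v@d,'lat',v@[-d[1],d[0]])
rel(*tray(-.255,g[2]+.001))
E
```

```text
30.9333 [-0.2779, 0.2977, -0.674, -0.001, -0.6015, -2.1867] [ 0.3679 -0.3043  0.191 ] [-1.5718  0.0024 -0.8947] [-1.3  0.7  1.1] 0.025638939580961233
[ 0.36749216 -0.3040801   0.03200306] along -0.2572091882404838 lat -0.006361379476609368
d [ 0.0008 -0.001   0.0065] r [ 0.04 -9.16 -0.14] rows>= 1.3
```

{"fn": "drive_tool", "kwargs": {"plan": [{"dx": 0, "dy": -0.0005, "dz": 0.003, "rx": 0, "ry": -4.5, "rz": 0}, {"dx": 0, "dy": -0.0005, "dz": 0.0065, "rx": 0, "ry": -9.2, "rz": 0}, {"dx": 0, "dy": -0.0005, "dz": 0.0065, "rx": 0, "ry": -9.2, "rz": 0}, {"dx": 0, "dy": -0.0005, "dz": 0.0065, "rx": 0, "ry": -9.2, "rz": 0}]}}

```text
clock: 31.27
tool_pos: [0.3728, -0.3001, 0.1913]
orientation: [-1.572, 0.003, -0.736]
wrist_force: [0.1, -0.7, -1.9]
finger_gap: 0.026
```

```bash
python3 - <<'E'
import st
from h import *
for al in(-.24,-.2,-.16,-.12,-.087):rel(*tray(al,.032))
im=snap('scene','s31.png');crop(im,30,150,200,280,'c31.png',4)
E
```

```text
31.2667 [-0.2657, 0.299, -0.6708, -0.0012, -0.6041, -2.0403] [ 0.3728 -0.3001  0.1913] [-1.5716  0.0031 -0.7363] [ 0.1 -0.7 -1.9] 0.02599589095879853
d [ 0.0159  0.0002 -0.0001] r [ 0.04 -0.08 -0.18] rows>= 0.4
d [ 0.0559  0.0001 -0.0001] r [ 0.04 -0.08 -0.18] rows>= 1.3
d [ 0.0959 -0.     -0.    ] r [ 0.04 -0.08 -0.18] rows>= 2.3
d [ 0.1359 -0.0002  0.    ] r [ 0.04 -0.08 -0.18] rows>= 3.3
d [ 1.689e-01 -3.000e-04  1.000e-04] r [ 0.04 -0.08 -0.18] rows>= 4.1
```

View pics/c31.png

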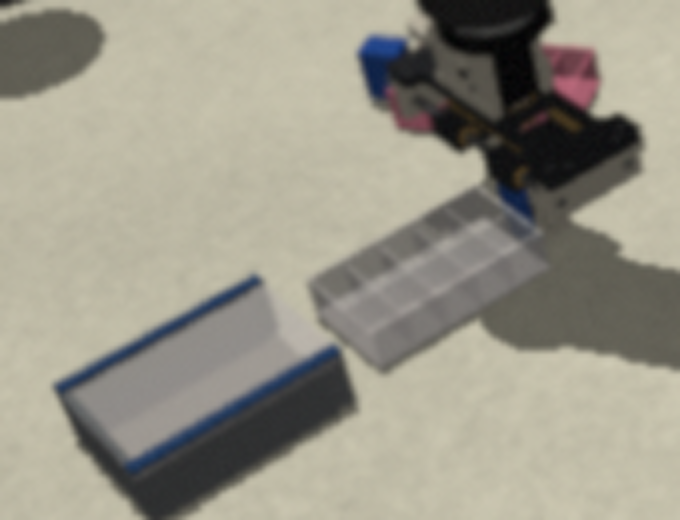

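```bash
python3 - <<'E'
from h import *
a=np.radians(CA);d=np.array([np.cos(a),np.sin(a)]);n=np.array([-d[1],d[0]])
def q(cx,cy,z): v=at('scene',(30+cx/4,150+cy/4),z)[:2]-CO; return (v@d).round(4),(v@n).round(4)
print('tray front',q(385,372,0),q(320,320,0),'top',q(310,283,.034),'backright bot',q(548,265,0))
print('case roof',q(258,276,.048),q(340,348,.048),q(57,387,.048),q(130,470,.048))
print('case floor',q(356,407,0),q(150,520,0))
E
```

```text
tray front (np.float64(-0.0961), np.float64(0.0405)) (np.float64(-0.0936), np.float64(-0.0365)) top (np.float64(-0.0946), np.float64(-0.0356)) backright bot (np.float64(-0.2361), np.float64(0.0333))
case roof (np.float64(-0.0681), np.float64(-0.0516)) (np.float64(-0.0682), np.float64(0.0502)) (np.float64(0.0767), np.float64(-0.0527)) (np.float64(0.0787), np.float64(0.0483))
case floor (np.float64(-0.0646), np.float64(0.0545)) (np.float64(0.0792), np.float64(0.0444))
```

{"fn": "drive_tool", "kwargs": {"plan": [{"dx": 0.01, "dy": 0, "dz": 0, "rx": 0, "ry": 0.6, "rz": 0}, {"dx": 0.02, "dy": 0, "dz": -0.001, "rx": 0, "ry": 0.6, "rz": 0}, {"dx": 0.03, "dy": 0, "dz": -0.001, "rx": 0, "ry": 0.6, "rz": 0}, {"dx": 0.04, "dy": 0, "dz": -0.001, "rx": 0, "ry": 0.6, "rz": 0}, {"dx": 0.048, "dy": 0, "dz": -0.001, "rx": 0, "ry": 0.6, "rz": 0}, {"dx": 0.048, "dy": 0, "dz": -0.001, "rx": 0, "ry": 0.6, "rz": 0}]}}

```text
clock: 31.82
tool_pos: [0.4054, -0.3317, 0.1898]
orientation: [-1.573, 0.013, -0.75]
wrist_force: [-7.0, 18.8, 11.6]
finger_gap: 0.0257
```

```bash
python3 - <<'E'
import st
from h import *
for al in(-.2,-.18,-.16,-.12,-.087):rel(*tray(al,.032,-.001))
im=snap('scene','s32.png');crop(im,30,150,200,280,'c32.png',4)
E
```

```text
31.8167 [-0.3123, 0.3622, -0.5654, -0.0056, -0.6563, -2.0039] [ 0.4054 -0.3317  0.1898] [-1.5733  0.0133 -0.7498] [-7.  18.8 11.6] 0.02573890622661877
d [ 0.0105 -0.0013  0.0006] r [ 0.14 -0.86 -0.77] rows>= 0.3
d [ 0.0305 -0.0016  0.0009] r [ 0.14 -0.86 -0.77] rows>= 0.7
d [ 0.0505 -0.0018  0.0012] r [ 0.14 -0.86 -0.77] rows>= 1.2
d [ 0.0905 -0.0024  0.0018] r [ 0.14 -0.86 -0.77] rows>= 2.2
d [ 0.1235 -0.0028  0.0023] r [ 0.14 -0.86 -0.77] rows>= 3.0
```

View pics/c32.png

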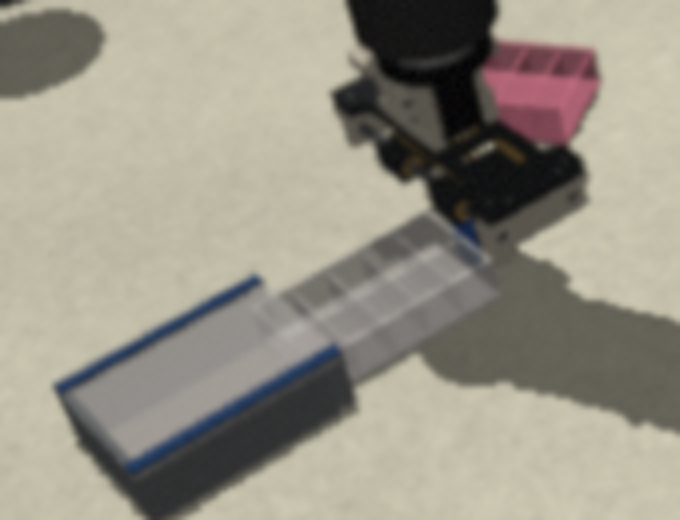

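```bash
python3 - <<'E'
from h import *
a=np.radians(CA);d=np.array([np.cos(a),np.sin(a)]);n=np.array([-d[1],d[0]])
def q(cx,cy,z): v=at('scene',(30+cx/4,150+cy/4),z)[:2]-CO; return (v@d).round(4),(v@n).round(4)
print(q(358,383,0),q(498,293,0),'top',q(428,212,.034),q(490,263,.034),q(283,292,.034))
p,R=pose();g=(p+R.apply([0,.159,0]))[:2]-CO;print('grip',g@d,g@n)
E
```

```text
(np.float64(-0.0779), np.float64(0.0362)) (np.float64(-0.1944), np.float64(0.0315)) top (np.float64(-0.1927), np.float64(-0.0397)) (np.float64(-0.1906), np.float64(0.038)) (np.float64(-0.0771), np.float64(-0.0413))
grip -0.21267463630577033 -0.0017754884351433885
```

{"fn": "drive_tool", "kwargs": {"plan": [{"dx": -0.003, "dy": -0.001, "dz": 0.001, "rx": 0, "ry": 0, "rz": -0.5}, {"dx": -0.003, "dy": -0.0015, "dz": 0.002, "rx": 0, "ry": -0.9, "rz": -0.7}, {"dx": 0.003, "dy": -0.0015, "dz": 0.002, "rx": 0, "ry": -0.9, "rz": -0.7}, {"dx": 0.008, "dy": -0.0015, "dz": 0.002, "rx": 0, "ry": -0.9, "rz": -0.7}, {"dx": 0.008, "dy": -0.0015, "dz": 0.002, "rx": 0, "ry": -0.9, "rz": -0.7}]}}

```text
clock: 32.28
tool_pos: [0.4141, -0.3368, 0.1914]
orientation: [-1.573, -0.001, -0.734]
wrist_force: [0.5, -0.3, -2.7]
finger_gap: 0.0259
```

```bash
cat > g.py <<'E'
import st
from h import *
a=np.radians(CA);d=np.array([np.cos(a),np.sin(a)]);n=np.array([-d[1],d[0]])
p,R=pose();g=(p+R.apply([0,.159,0]));v=g[:2]-CO;print('grip along',(v@d).round(4),'lat',(v@n).round(4),'z',g[2].round(4),'yaw',np.degrees(status.observe()['orientation'][2]).round(2))
f=status.observe()['wrist_force'];print('F along',(f[:2]@d).round(1),'lat',(f[:2]@n).round(1),'z',f[2].round(1))
E
python3 g.py
```

```text
32.2833 [-0.3142, 0.3686, -0.5524, 0.004, -0.6494, -1.9934] [ 0.4141 -0.3368  0.1914] [-1.5728e+00 -1.4000e-03 -7.3370e-01] [ 0.5 -0.3 -2.7] 0.02593442235048693
grip along -0.2005 lat 0.0003 z 0.0324 yaw -42.04
F along 0.6 lat 0.1 z -2.7
```

{"fn": "drive_tool", "kwargs": {"plan": [{"dx": 0.01, "dy": 0.0005, "dz": 0, "rx": 0, "ry": 0, "rz": 0}, {"dx": 0.02, "dy": 0.0005, "dz": 0, "rx": 0, "ry": 0, "rz": 0}, {"dx": 0.03, "dy": 0.0005, "dz": 0, "rx": 0, "ry": 0, "rz": 0}, {"dx": 0.03, "dy": 0.0005, "dz": 0, "rx": 0, "ry": 0, "rz": 0}]}}

```text
clock: 32.62
tool_pos: [0.4384, -0.3584, 0.191]
orientation: [-1.573, -0.003, -0.734]
wrist_force: [0.6, 0.2, -1.2]
finger_gap: 0.0257
```

```bash
python3 g.py
```

```text
32.6167 [-0.3387, 0.4096, -0.4804, 0.0046, -0.6786, -1.9695] [ 0.4384 -0.3584  0.191 ] [-1.5726 -0.0032 -0.7337] [ 0.6  0.2 -1.2] 0.025710559635144428
grip along -0.1677 lat 0.0006 z 0.032 yaw -42.04
F along 0.3 lat 0.6 z -1.2
```

{"fn": "drive_tool", "kwargs": {"plan": [{"dx": 0.015, "dy": 0, "dz": 0, "rx": 0, "ry": 0, "rz": 0}, {"dx": 0.03, "dy": 0, "dz": 0, "rx": 0, "ry": 0, "rz": 0}, {"dx": 0.045, "dy": 0, "dz": 0, "rx": 0, "ry": 0, "rz": 0}, {"dx": 0.06, "dy": 0, "dz": 0, "rx": 0, "ry": 0, "rz": 0}, {"dx": 0.065, "dy": 0, "dz": 0, "rx": 0, "ry": 0, "rz": 0}, {"dx": 0.065, "dy": 0, "dz": 0, "rx": 0, "ry": 0, "rz": 0}]}}

```text
clock: 33.12
tool_pos: [0.4871, -0.4026, 0.1907]
orientation: [-1.573, -0.003, -0.734]
wrist_force: [0.8, -0.7, -1.9]
finger_gap: 0.0259
```

```bash
python3 g.py
```

```text
33.1167 [-0.3814, 0.4925, -0.3269, 0.0042, -0.7491, -1.927] [ 0.4871 -0.4026  0.1907] [-1.5727 -0.0031 -0.7345] [ 0.8 -0.7 -1.9] 0.025931130309046584
grip along -0.1019 lat 0.0004 z 0.0318 yaw -42.08
F along 1.0 lat 0.0 z -1.9
```

Now the last ~15 mm, step by step until the back wall.

{"fn": "drive_tool", "kwargs": {"plan": [{"dx": 0.006, "dy": 0, "dz": 0, "rx": 0, "ry": 0, "rz": 0}, {"dx": 0.011, "dy": 0, "dz": 0, "rx": 0, "ry": 0, "rz": 0}, {"dx": 0.011, "dy": 0, "dz": 0, "rx": 0, "ry": 0, "rz": 0}]}}

```text
clock: 33.37
tool_pos: [0.4958, -0.4103, 0.1908]
orientation: [-1.573, -0.004, -0.734]
wrist_force: [-0.4, -0.7, -2.8]
finger_gap: 0.026
```

{"fn": "drive_tool", "kwargs": {"plan": [{"dx": 0.003, "dy": 0, "dz": 0, "rx": 0, "ry": 0, "rz": 0}, {"dx": 0.003, "dy": 0, "dz": 0, "rx": 0, "ry": 0, "rz": 0}, {"dx": 0.003, "dy": 0, "dz": 0, "rx": 0, "ry": 0, "rz": 0}]}}

```text
clock: 33.62
tool_pos: [0.4979, -0.4123, 0.1908]
orientation: [-1.573, -0.003, -0.734]
wrist_force: [-0.8, -1.0, -2.1]
finger_gap: 0.0263
```

```bash
python3 g.py
```

```text
33.6167 [-0.3893, 0.5105, -0.2923, 0.0044, -0.7654, -1.919] [ 0.4979 -0.4123  0.1908] [-1.5728 -0.0034 -0.7344] [-0.8 -1.  -2.1] 0.026272315503547205
grip along -0.0874 lat 0.0005 z 0.0318 yaw -42.08
F along 0.1 lat -1.3 z -2.1
```

{"fn": "drive_tool", "kwargs": {"plan": [{"dx": 0.0025, "dy": 0.0005, "dz": 0, "rx": 0, "ry": 0, "rz": 0}, {"dx": 0.0025, "dy": 0.0005, "dz": 0, "rx": 0, "ry": 0, "rz": 0}, {"dx": 0.0025, "dy": 0.0005, "dz": 0, "rx": 0, "ry": 0, "rz": 0}]}}

```text
clock: 33.87
tool_pos: [0.4984, -0.4131, 0.1898]
orientation: [-1.573, 0.001, -0.735]
wrist_force: [-4.0, 3.6, -1.3]
finger_gap: 0.0259
```

{"fn": "drive_tool", "kwargs": {"plan": [{"dx": 0.0025, "dy": 0, "dz": 0, "rx": 0, "ry": 0, "rz": 0}, {"dx": 0.0025, "dy": 0, "dz": 0, "rx": 0, "ry": 0, "rz": 0}, {"dx": 0.0025, "dy": 0, "dz": 0, "rx": 0, "ry": 0, "rz": 0}]}}

```text
clock: 34.12
tool_pos: [0.4989, -0.4135, 0.1897]
orientation: [-1.574, 0.005, -0.735]
wrist_force: [-4.7, 8.1, 3.4]
finger_gap: 0.026
```

```bash
python3 g.py
```

```text
34.1167 [-0.3912, 0.516, -0.2843, 0.0017, -0.7758, -1.9162] [ 0.4989 -0.4135  0.1897] [-1.5737  0.0045 -0.7355] [-4.7  8.1  3.4] 0.025993232724957013
grip along -0.087 lat 0.0001 z 0.0307 yaw -42.14
F along -8.9 lat 2.9 z 3.4
```

{"fn": "drive_tool", "kwargs": {"plan": [{"dx": 0, "dy": 0, "dz": 0, "rx": 0, "ry": 0, "rz": 0}, {"dx": 0, "dy": 0, "dz": 0, "rx": 0, "ry": 0, "rz": 0}, {"dx": 0, "dy": 0, "dz": 0, "rx": 0, "ry": 0, "rz": 0}, {"dx": 0, "dy": 0, "dz": 0, "rx": 0, "ry": 0, "rz": 0}, {"dx": 0, "dy": 0, "dz": 0, "rx": 0, "ry": 0, "rz": 0}, {"dx": 0, "dy": 0, "dz": 0, "rx": 0, "ry": 0, "rz": 0}], "hand": 1}}

```text
clock: 34.62
tool_pos: [0.4991, -0.4136, 0.1898]
orientation: [-1.574, 0.004, -0.735]
wrist_force: [-0.6, 1.0, 0.3]
finger_gap: 0.06
```

{"fn": "drive_tool", "kwargs": {"plan": [{"dx": 0, "dy": -0.04, "dz": 0, "rx": 0, "ry": 0, "rz": 0}, {"dx": 0.0, "dy": -0.08, "dz": 0, "rx": 0, "ry": 0, "rz": 0}, {"dx": 0.03, "dy": -0.12, "dz": 0, "rx": 0, "ry": 0, "rz": 0}, {"dx": 0.06, "dy": -0.16, "dz": 0, "rx": 0, "ry": 0, "rz": 0}, {"dx": 0.09, "dy": -0.2, "dz": 0, "rx": 0, "ry": 0, "rz": 0}, {"dx": 0.11, "dy": -0.23, "dz": 0, "rx": 0, "ry": 0, "rz": 0}, {"dx": 0.11, "dy": -0.23, "dz": 0, "rx": 0, "ry": 0, "rz": 0}, {"dx": 0.11, "dy": -0.23, "dz": 0, "rx": 0, "ry": 0, "rz": 0}]}}

```text
clock: 35.28
tool_pos: [0.5834, -0.4896, 0.424]
orientation: [-1.573, -0.003, -0.736]
wrist_force: [-0.3, 0.9, 0.4]
finger_gap: 0.0875
```

```bash
python3 - <<'E'
import st
from h import *
C=eyes.calibration('wrist');np.savez('Cw34.npz',**C);im=snap('wrist','w34.png')
im=snap('scene','s34.png')
E
```

```text
35.2833 [-0.4427, 0.4931, 0.2638, 0.0033, -1.339, -1.8645] [ 0.5834 -0.4896  0.424 ] [-1.5732 -0.0033 -0.7356] [-0.3  0.9  0.4] 0.0875354632800536
```

View pics/w34.png

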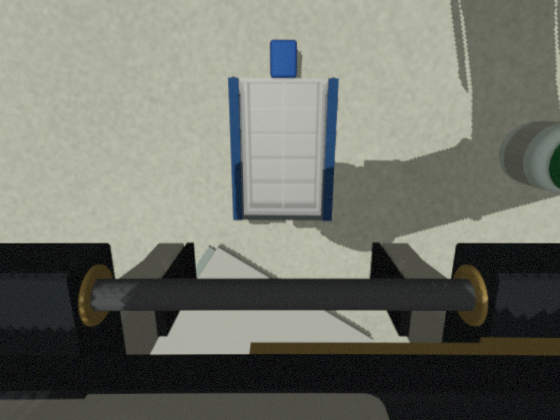

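View pics/s34.png

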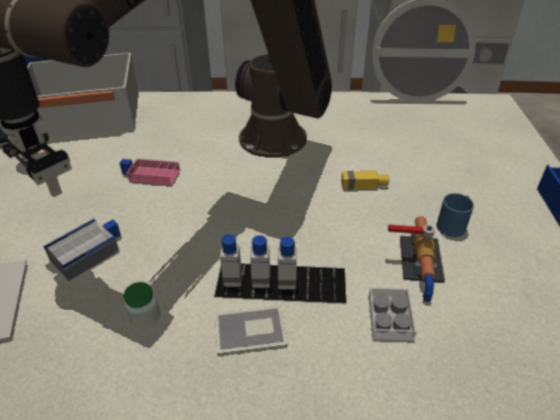

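```bash
python3 - <<'E'
from h import *
C=ld('Cw34.npz');a=np.radians(CA);d=np.array([np.cos(a),np.sin(a)]);n=np.array([-d[1],d[0]])
def q(u,v,z): w=at('wrist',(u,v),z,C)[:2]-CO; return (w@d).round(4),(w@n).round(4)
print('grip',q(284,40,.05),q(284,69,.05),q(270,55,.05),q(297,55,.05),'mouth',q(234,79,.048),q(332,80,.048),'back',q(238,219,.048),q(328,220,.048))
from kin import path
b=(np.array([.52,-.02,.45]),down(10));rel(*b);s=path(*pose(),*b,status.observe()['joints'])
E
```

```text
grip (np.float64(-0.1039), np.float64(0.0004)) (np.float64(-0.0786), np.float64(0.0004)) (np.float64(-0.091), np.float64(-0.0129)) (np.float64(-0.091), np.float64(0.0128)) mouth (np.float64(-0.0698), np.float64(-0.0482)) (np.float64(-0.0688), np.float64(0.0471)) back (np.float64(0.0739), np.float64(-0.0496)) (np.float64(0.075), np.float64(0.0486))
d [-0.36   -0.0301  0.3052] r [ 2.000e-02 -5.216e+01 -2.500e-01] rows>= 11.3
  joints end [ 0.34  0.07 -0.27 -0.   -1.23 -1.74] minmax j3 -0.27 j4 -0.0 0.0 j5 max -1.22 wend zmin 0.61
```

{"fn": "drive_tool", "kwargs": {"plan": [{"dx": -0.04, "dy": -0.02, "dz": 0.02, "rx": 0, "ry": -6, "rz": 0}, {"dx": -0.08, "dy": -0.03, "dz": 0.05, "rx": 0, "ry": -13, "rz": 0}, {"dx": -0.12, "dy": -0.03, "dz": 0.08, "rx": 0, "ry": -20, "rz": 0}, {"dx": -0.16, "dy": -0.03, "dz": 0.11, "rx": 0, "ry": -26, "rz": 0}, {"dx": -0.2, "dy": -0.03, "dz": 0.145, "rx": 0, "ry": -32, "rz": 0}, {"dx": -0.24, "dy": -0.03, "dz": 0.18, "rx": 0, "ry": -39, "rz": 0}, {"dx": -0.27, "dy": -0.03, "dz": 0.215, "rx": 0, "ry": -46, "rz": 0}, {"dx": -0.3, "dy": -0.03, "dz": 0.25, "rx": 0, "ry": -52, "rz": 0}], "hand": -0.2}}

```text
clock: 36.05
tool_pos: [0.5269, -0.1631, 0.4487]
orientation: [-1.569, 0.005, 0.178]
wrist_force: [1.3, 1.0, -0.5]
finger_gap: 0.0397
```

```bash
python3 - <<'E'
import st
from h import *
from kin import path
p,R=vt(264); p=p+[0,0,.17]; rel(p,R); path(*pose(),p,R,status.observe()['joints']);interp(p,R,12,8)
E
```

```text
36.05 [0.0544, 0.131, -0.1901, -0.0015, -1.2553, -1.4469] [ 0.5269 -0.1631  0.4487] [-1.5686  0.0054  0.1778] [ 1.3  1.  -0.5] 0.03970840958754889
d [0.1164 0.02   0.4681] r [ -0.31 -73.82  -0.19] rows>= 11.6
  joints end [ 0.82  0.29 -0.05 -0.   -1.24 -0.93] minmax j3 -0.25 j4 -0.0 -0.0 j5 max -1.21 wend zmin 0.62
{"dx": 0.010, "dy": 0.002, "dz": 0.039, "rx": -0.0, "ry": -6.2, "rz": -0.0}
{"dx": 0.019, "dy": 0.003, "dz": 0.078, "rx": -0.1, "ry": -12.3, "rz": -0.0}
{"dx": 0.029, "dy": 0.005, "dz": 0.117, "rx": -0.1, "ry": -18.5, "rz": -0.0}
{"dx": 0.039, "dy": 0.007, "dz": 0.156, "rx": -0.1, "ry": -24.6, "rz": -0.1}
{"dx": 0.049, "dy": 0.008, "dz": 0.195, "rx": -0.1, "ry": -30.8, "rz": -0.1}
{"dx": 0.058, "dy": 0.010, "dz": 0.234, "rx": -0.2, "ry": -36.9, "rz": -0.1}
{"dx": 0.068, "dy": 0.012, "dz": 0.273, "rx": -0.2, "ry": -43.1, "rz": -0.1}
{"dx": 0.078, "dy": 0.013, "dz": 0.312, "rx": -0.2, "ry": -49.2, "rz": -0.1}
```

{"fn": "drive_tool", "kwargs": {"plan": [{"dx": 0.01, "dy": 0, "dz": 0.039, "rx": 0, "ry": -6.2, "rz": 0}, {"dx": 0.019, "dy": 0, "dz": 0.078, "rx": 0, "ry": -12.3, "rz": 0}, {"dx": 0.029, "dy": 0, "dz": 0.117, "rx": 0, "ry": -18.5, "rz": 0}, {"dx": 0.039, "dy": 0, "dz": 0.156, "rx": 0, "ry": -24.6, "rz": 0}, {"dx": 0.049, "dy": 0.005, "dz": 0.195, "rx": 0, "ry": -30.8, "rz": 0}, {"dx": 0.058, "dy": 0.01, "dz": 0.234, "rx": 0, "ry": -36.9, "rz": 0}, {"dx": 0.068, "dy": 0.01, "dz": 0.273, "rx": 0, "ry": -43.1, "rz": 0}, {"dx": 0.078, "dy": 0.01, "dz": 0.312, "rx": 0, "ry": -49.2, "rz": 0}]}}

```text
clock: 36.72
tool_pos: [0.5471, 0.1594, 0.4375]
orientation: [-1.564, 0.004, 1.042]
wrist_force: [0.7, 0.4, 0.8]
finger_gap: 0.0352
```

```bash
python3 - <<'E'
import st
from h import *
p,R=vt(264); p=p+[0,0,.17]; rel(p,R)
E
```

```text
36.7167 [0.625, 0.1687, -0.1687, -0.005, -1.2395, -1.1521] [0.5471 0.1594 0.4375] [-1.564   0.0037  1.0421] [0.7 0.4 0.8] 0.035236214069256075
d [0.143  0.0085 0.0701] r [ -0.43 -24.29  -0.13] rows>= 3.8
```

{"fn": "drive_tool", "kwargs": {"plan": [{"dx": 0.036, "dy": 0.005, "dz": 0.018, "rx": -0.2, "ry": -6, "rz": 0}, {"dx": 0.072, "dy": 0.0085, "dz": 0.035, "rx": -0.4, "ry": -12, "rz": 0}, {"dx": 0.108, "dy": 0.0085, "dz": 0.053, "rx": -0.4, "ry": -18, "rz": 0}, {"dx": 0.143, "dy": 0.0085, "dz": 0.07, "rx": -0.4, "ry": -24.3, "rz": 0}, {"dx": 0.143, "dy": 0.0085, "dz": 0.07, "rx": -0.4, "ry": -24.3, "rz": 0}, {"dx": 0.143, "dy": 0.0085, "dz": 0.07, "rx": -0.4, "ry": -24.3, "rz": 0}]}}

```text
clock: 37.22
tool_pos: [0.5578, 0.32, 0.4266]
orientation: [-1.567, 0.005, 1.469]
wrist_force: [0.1, -0.2, -0.3]
finger_gap: 0.0349
```

```bash
python3 - <<'E'
import st
from h import *
p,R=vt(264); rel(p,R)
snap('wrist','w37.png');im=snap('scene','s37.png');crop(im,180,180,380,320,'c37.png',4)
E
```

```text
37.2167 [0.8237, 0.296, -0.0281, -0.0, -1.2525, -0.9254] [0.5578 0.32   0.4266] [-1.5673  0.0046  1.4691] [ 0.1 -0.2 -0.3] 0.0348866421278906
d [-0.0009  0.1676 -0.0016] r [-0.2   0.17 -0.27] rows>= 4.0
```

View pics/w37.png

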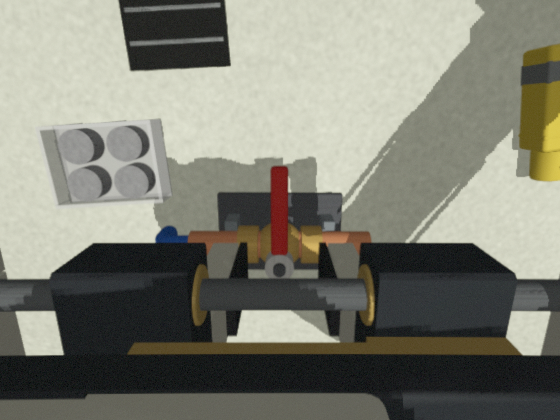

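View pics/c37.png

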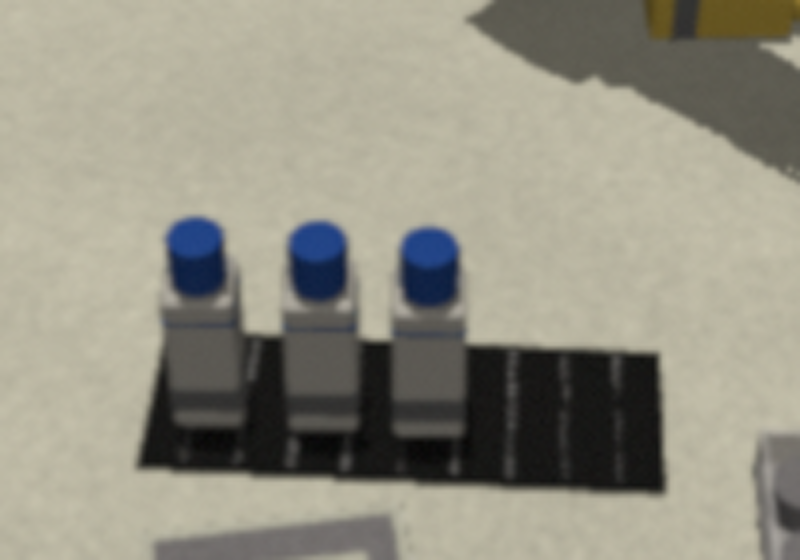

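```bash
python3 - <<'E'
import cv2
im=cv2.imread('pics/s37.png')[150:290,20:200];cv2.imwrite('pics/c38.png',cv2.resize(im,None,fx=4,fy=4,interpolation=2))
E
```

```text
(no output)
```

View pics/c38.png

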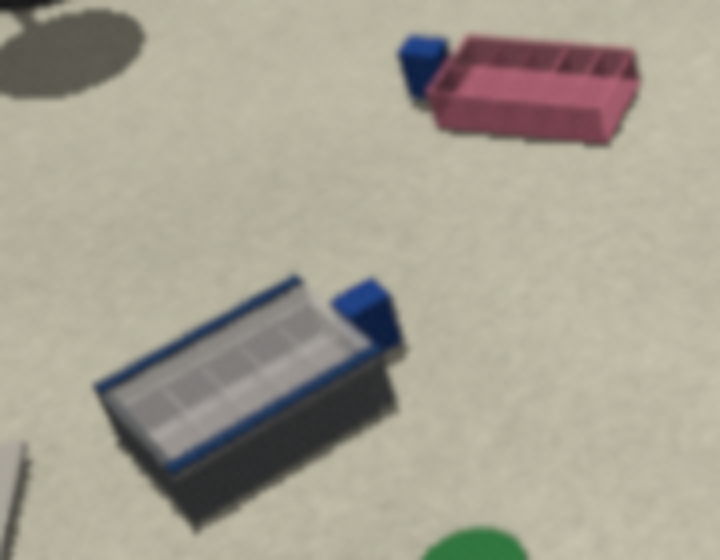

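{"fn": "drive_tool", "kwargs": {"plan": [{"dx": -0.001, "dy": 0.04, "dz": -0.003, "rx": -0.2, "ry": 0.2, "rz": -0.3}, {"dx": -0.001, "dy": 0.08, "dz": -0.003, "rx": -0.2, "ry": 0.2, "rz": -0.3}, {"dx": -0.001, "dy": 0.12, "dz": -0.003, "rx": -0.2, "ry": 0.2, "rz": -0.3}, {"dx": -0.001, "dy": 0.15, "dz": -0.003, "rx": -0.2, "ry": 0.2, "rz": -0.3}, {"dx": -0.001, "dy": 0.1665, "dz": -0.003, "rx": -0.2, "ry": 0.2, "rz": -0.3}, {"dx": -0.001, "dy": 0.1665, "dz": -0.003, "rx": -0.2, "ry": 0.2, "rz": -0.3}]}}

```text
clock: 37.82
tool_pos: [0.5591, 0.3132, 0.2569]
orientation: [-1.566, 0.004, 1.46]
wrist_force: [-1.0, -0.2, -0.7]
finger_gap: 0.035
```

{"fn": "drive_tool", "kwargs": {"plan": [{"dx": 0, "dy": 0, "dz": 0, "rx": 0, "ry": 0, "rz": 0}, {"dx": 0, "dy": 0, "dz": 0, "rx": 0, "ry": 0, "rz": 0}, {"dx": 0, "dy": 0, "dz": 0, "rx": 0, "ry": 0, "rz": 0}], "hand": -0.45, "grip_force": 10}}

```text
clock: 38.07
tool_pos: [0.5596, 0.313, 0.2587]
orientation: [-1.568, 0.002, 1.459]
wrist_force: [0.1, -0.3, 0.4]
finger_gap: 0.0251
```

```bash
python3 - <<'E'
import st
from h import *
for a in range(257,207,-7):rel(*vt(a))
E
```

```text
38.0667 [0.8135, 0.4268, -0.2424, -0.0011, -0.9049, -0.9247] [0.5596 0.313  0.2587] [-1.5681  0.0022  1.4589] [ 0.1 -0.3  0.4] 0.02508395701906346
d [ 0.0056 -0.0003  0.0106] r [-0.15  6.59 -0.13] rows>= 0.9
d [ 0.0072 -0.0002  0.0196] r [-0.14 13.59 -0.14] rows>= 1.9
d [ 0.0099 -0.0002  0.0284] r [-0.13 20.59 -0.15] rows>= 2.9
d [ 0.0136 -0.0002  0.0368] r [-0.12 27.59 -0.16] rows>= 3.9
d [ 0.0183 -0.0002  0.0446] r [-0.11 34.59 -0.17] rows>= 4.8
d [ 0.024  -0.0002  0.0518] r [-0.1  41.59 -0.17] rows>= 5.8
d [ 0.0305 -0.0002  0.0583] r [-0.09 48.59 -0.18] rows>= 6.8
d [ 0.0377 -0.0002  0.0639] r [-0.08 55.59 -0.19] rows>= 7.8
```

{"fn": "drive_tool", "kwargs": {"plan": [{"dx": 0.003, "dy": 0, "dz": 0.01, "rx": 0, "ry": 6.6, "rz": 0}, {"dx": 0.006, "dy": 0, "dz": 0.0196, "rx": 0, "ry": 13.6, "rz": 0}, {"dx": 0.01, "dy": 0, "dz": 0.0284, "rx": 0, "ry": 20.6, "rz": 0}, {"dx": 0.0136, "dy": 0, "dz": 0.0368, "rx": 0, "ry": 27.6, "rz": 0}, {"dx": 0.0183, "dy": 0, "dz": 0.0446, "rx": 0, "ry": 34.6, "rz": 0}, {"dx": 0.024, "dy": 0, "dz": 0.0518, "rx": 0, "ry": 41.6, "rz": 0}, {"dx": 0.0305, "dy": 0, "dz": 0.0583, "rx": 0, "ry": 48.6, "rz": 0}, {"dx": 0.0377, "dy": 0, "dz": 0.064, "rx": 0, "ry": 55.6, "rz": 0}]}}

```text
clock: 38.73
tool_pos: [0.5002, 0.3576, 0.2607]
orientation: [-1.571, 0.001, 0.482]
wrist_force: [3.1, -1.2, -0.4]
finger_gap: 0.0241
```

```bash
python3 - <<'E'
import st
from h import *
for a in (201,194,187,180,175,172,170):rel(*vt(a))
E
```

```text
38.7333 [0.9377, 0.387, -0.3032, -0.0009, -0.8816, -2.0256] [0.5002 0.3576 0.2607] [-1.5706e+00  1.2000e-03  4.8230e-01] [ 3.1 -1.2 -0.4] 0.024143901521331456
d [0.0006 0.0017 0.0091] r [-0.01  6.63 -0.07] rows>= 0.9
d [0.0022 0.0017 0.0181] r [-0.   13.63 -0.07] rows>= 1.9
d [0.0049 0.0017 0.0269] r [ 0.   20.63 -0.07] rows>= 2.9
d [0.0086 0.0017 0.0352] r [ 0.   27.63 -0.07] rows>= 3.9
d [0.0119 0.0017 0.0409] r [ 1.000e-02  3.263e+01 -7.000e-02] rows>= 4.6
d [0.0141 0.0017 0.0441] r [ 1.000e-02  3.563e+01 -7.000e-02] rows>= 5.0
d [0.0157 0.0017 0.0462] r [ 1.000e-02  3.763e+01 -7.000e-02] rows>= 5.3
```

{"fn": "drive_tool", "kwargs": {"plan": [{"dx": 0.0006, "dy": 0.001, "dz": 0.009, "rx": 0, "ry": 6.6, "rz": 0}, {"dx": 0.002, "dy": 0.0017, "dz": 0.018, "rx": 0, "ry": 13.6, "rz": 0}, {"dx": 0.005, "dy": 0.0017, "dz": 0.027, "rx": 0, "ry": 20.6, "rz": 0}, {"dx": 0.0086, "dy": 0.0017, "dz": 0.0352, "rx": 0, "ry": 27.6, "rz": 0}, {"dx": 0.012, "dy": 0.0017, "dz": 0.041, "rx": 0, "ry": 32.6, "rz": 0}, {"dx": 0.0141, "dy": 0.0017, "dz": 0.0441, "rx": 0, "ry": 35.6, "rz": 0}, {"dx": 0.0141, "dy": 0.0017, "dz": 0.0441, "rx": 0, "ry": 35.6, "rz": 0}]}}

```text
clock: 39.32
tool_pos: [0.4923, 0.4038, 0.2605]
orientation: [-1.569, 0.0, -0.141]
wrist_force: [-0.0, 0.3, 0.2]
finger_gap: 0.0237
```

```bash
python3 - <<'E'
import st
from h import *
for a in (172,170,168):rel(*vt(a))
E
```

```text
39.3167 [0.9928, 0.4174, -0.2533, -0.0008, -0.8988, -2.7041] [0.4923 0.4038 0.2605] [-1.5694  0.     -0.141 ] [-0.   0.3  0.2] 0.023741218274889883
d [ 0.      0.0015 -0.0006] r [-0.08 -0.08 -0.  ] rows>= 0.0
d [0.     0.0015 0.002 ] r [-0.08  1.92 -0.  ] rows>= 0.3
d [0.0002 0.0015 0.0046] r [-0.08  3.92 -0.  ] rows>= 0.5
```

Not loaded yet; push on in small steps.

{"fn": "drive_tool", "kwargs": {"plan": [{"dx": 0, "dy": 0.001, "dz": 0.002, "rx": 0, "ry": 1.5, "rz": 0}, {"dx": 0, "dy": 0.001, "dz": 0.003, "rx": 0, "ry": 2, "rz": 0}, {"dx": 0, "dy": 0.001, "dz": 0.003, "rx": 0, "ry": 2, "rz": 0}]}}

```text
clock: 39.57
tool_pos: [0.4928, 0.4058, 0.2604]
orientation: [-1.571, 0.0, -0.175]
wrist_force: [-0.2, -4.9, 2.1]
finger_gap: 0.0244
```

{"fn": "drive_tool", "kwargs": {"plan": [{"dx": 0, "dy": 0, "dz": 0.0025, "rx": 0, "ry": 1, "rz": 0}, {"dx": 0, "dy": 0, "dz": 0.0025, "rx": 0, "ry": 1, "rz": 0}, {"dx": 0, "dy": 0, "dz": 0.0025, "rx": 0, "ry": 1, "rz": 0}]}}

```text
clock: 39.82
tool_pos: [0.4931, 0.4062, 0.2605]
orientation: [-1.574, 0.001, -0.191]
wrist_force: [1.0, -6.6, -0.7]
finger_gap: 0.0241
```

```bash
python3 - <<'E'
import st
from h import *
snap('wrist','w39.png')
E
```

```text
39.8167 [0.9942, 0.4216, -0.247, 0.0006, -0.9055, -2.7564] [0.4931 0.4062 0.2605] [-1.574e+00  8.000e-04 -1.910e-01] [ 1.  -6.6 -0.7] 0.02411572105421688
```

View pics/w39.png

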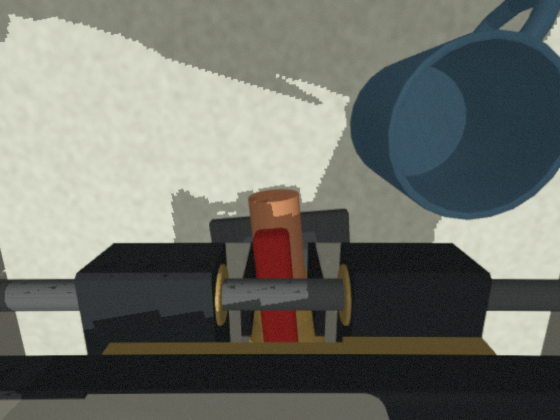

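{"fn": "drive_tool", "kwargs": {"plan": [{"dx": 0, "dy": 0, "dz": 0.004, "rx": 0, "ry": 0, "rz": 0}, {"dx": 0, "dy": 0, "dz": 0.004, "rx": 0, "ry": 0, "rz": 0}, {"dx": 0, "dy": 0, "dz": 0.004, "rx": 0, "ry": 0, "rz": 0}]}}

```text
clock: 40.12
tool_pos: [0.4935, 0.4073, 0.2604]
orientation: [-1.58, 0.002, -0.19]
wrist_force: [-0.1, -11.2, -0.2]
finger_gap: 0.0239
```

{"fn": "drive_tool", "kwargs": {"plan": [{"dx": 0, "dy": 0, "dz": -0.0045, "rx": 0, "ry": 0, "rz": 0}, {"dx": 0, "dy": -0.03, "dz": -0.005, "rx": 0, "ry": 0, "rz": 0}, {"dx": 0, "dy": -0.07, "dz": -0.005, "rx": 0, "ry": 0, "rz": 0}, {"dx": 0.015, "dy": -0.11, "dz": -0.005, "rx": 0, "ry": 0, "rz": 0}, {"dx": 0.03, "dy": -0.14, "dz": -0.005, "rx": 0, "ry": 0, "rz": 0}, {"dx": 0.04, "dy": -0.16, "dz": -0.005, "rx": 0, "ry": 0, "rz": 0}, {"dx": 0.04, "dy": -0.16, "dz": -0.005, "rx": 0, "ry": 0, "rz": 0}]}}

```text
clock: 40.7
tool_pos: [0.5347, 0.396, 0.4274]
orientation: [-1.571, -0.004, -0.189]
wrist_force: [-0.1, 0.8, -0.3]
finger_gap: 0.0242
```

```bash
python3 - <<'E'
import st
from h import *
C=eyes.calibration('wrist');np.savez('Cw40.npz',**C);snap('wrist','w40.png')
snap('scene','s40.png')
E
```

```text
40.7 [0.9311, 0.3296, 0.0197, 0.0039, -1.2588, -2.6919] [0.5347 0.396  0.4274] [-1.5705 -0.0043 -0.1889] [-0.1  0.8 -0.3] 0.024183110856661368
```

View pics/w40.png

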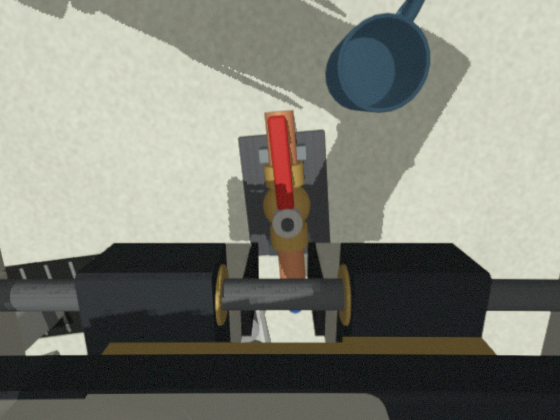

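View pics/s40.png

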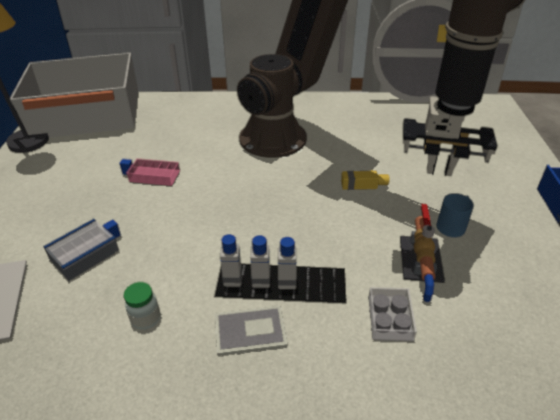

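```bash
python3 - <<'E'
from h import *
C=ld('Cw40.npz');A=lambda u,v,z:at('wrist',(u,v),z,C)[:2]
az=lambda a,b:np.degrees(np.arctan2(*(b-a)[::-1])).round(1)
print('handle',az(A(287,224,.115),A(276,119,.106)),'foot edges',az(A(249,240,.005),A(239,137,.005)),az(A(328,235,.005),A(323,131,.005)),'pipe',az(A(292,270,.06),A(279,113,.06)), A(287,224,.115))
im=cv2.imread('pics/s40.png')[150:320,30:390];cv2.imwrite('pics/c40.png',cv2.resize(im,None,fx=2.2,fy=2.2,interpolation=2))
print([(np.round(d['at'],3),round(d['confidence'],2)) for d in finder.look_for('scene','filter1')])
print([(np.round(d['at'],3),round(d['confidence'],2)) for d in finder.look_for('scene','tray')])
E
```

```text
handle 175.2 foot edges 172.8 173.9 pipe 173.9 [0.56432699 0.39360656]
[(array([0.671, 0.049, 0.093]), 0.89), (array([0.28 , 0.272, 0.035]), 0.85), (array([ 0.666, -0.075,  0.09 ]), 0.74), (array([ 0.671, -0.012,  0.09 ]), 0.7)]
[(array([ 0.226, -0.369,  0.025]), 0.88), (array([ 0.497, -0.404,  0.045]), 0.55), (array([0.673, 0.09 , 0.004]), 0.29)]
```

View pics/c40.png

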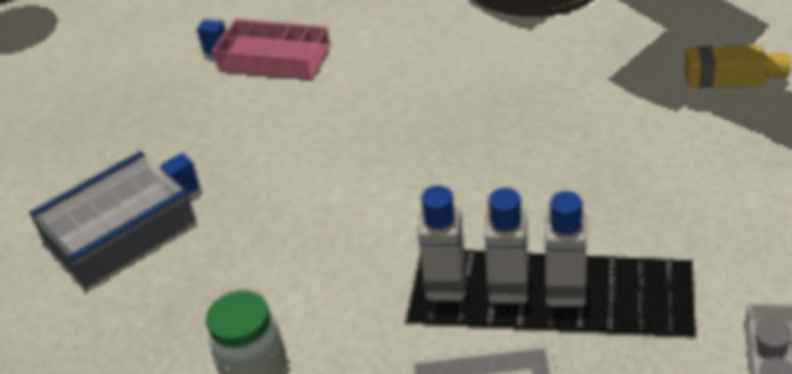

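```bash
python3 - <<'E'
from h import *
print(ticket.job_done(), status.observe()['clock'])
E
```

```text
the job is handed in; nothing more can be done
the job is handed in; nothing more can be done
```

The job is done and handed in at about 41 s of the 210 s allowed. I closed the valve against its stop first. Then I stood the three white cartridges that were there on the mat, caps up, slid the tray home, and last opened the valve again to its stop.

Last checks before handing in:
- **Cartridges:** the last scene picture shows all three standing inside the mat edges. The filter search also reported the yellow look-alike, which I did not touch.
- **Tray:** it met the back wall at about 9 N. Its grip measured within about 1 mm of the home position, centred and outside the mouth.
- **Valve:** at both ends I pushed until the force rose to 11–13 N, well above the roughly 2 N the handle needs to turn. The open handle measured 175.2° against 173.9° for the pipe, a difference of about 1°; that is about as good as the measurement gets.
- **Rest of the bench:** the egg rack, booklet, tub and mug look unmoved in the last picture. The gripper was clear of everything.

Two small things on the way:
- **Tray jam:** the tray caught on the case's mouth flare at about 20 N. I backed it off, shifted it 2 mm, and it went in without force.
- **Valve start:** the handle was about 9° off fully open at the start, so it now sits further open than it did then.

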